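Put the harmonica set away in its slide-in tray

TASK

Lay every loose harmonica that is lying on the shelf flat in the wooden tray, side by side and not stacked, then slide the tray fully home into the low cedar cubby, tab end last, and push the cubby's door shut until it clicks onto its catch. Leave the harmonica in the stand and the other things on the shelf where they are.

Things in the scene. Friction and masses are not known exactly. Their poses are not given: they have to be found in the camera images.
- cabinet: low dark cedar cubby, fixed, 300 wide (y) x 178 deep x 75 high, its bay open to the robot. Origin on the shelf surface in the middle of the bay's mouth, in the plane of the front; x runs level into the bay, y to the left, z up. The door, when shut, covers the mouth from outside.
- bay_stop (a point): foot of the bay's back stop, at cabinet x = 152, y = 0. The bay has no floor (the tray slides on the shelf). Side walls: inner faces at y = +-122 from x = 28 inwards, flared out to +-135 at the mouth; roof underside at z = 62, with a thumb notch 160 wide, 30 deep in its front edge. Home: tray end against the stop, its origin at x = 78, 3 play each side
- tray: shallow light-wood tray, 148 (x) x 238 (y), 0.25 to 0.5 kg empty, on the shelf before the bay. Origin: centre of the underside; x points to the end that enters first. Floor 4 thick, walls 20 high; inside x -66 to +68, y -113 to +113
- tab_top (a point): middle of the top edge of the tray's upright grip tab, one piece with its rear (-x) wall, towards the robot: 70 wide (tray y), 10 thick (tray x -74 to -64), top 56 above the shelf; its outer face is flush with the rear wall's outer face at x = -74
- door (a joint): angle a of the cubby door, rad: 0 shut, grows opening towards the robot, 1.75 to 2.0 at the start, stop 2.3; stays where left. A sprung roller catch resists from about 0.08 with up to 5 N at the free edge, lets go at about 0.04 and pulls it to 0; it cannot shut while the tray sticks out
- door_hinge (a point): foot of the hinge axis (vertical), at cabinet x 0, y +142. From it the leaf, an upright panel 284 long, 12 thick, 3 to 73 above the shelf, runs in cabinet direction (-sin a, -cos a); its inner face contains the axis, the outer face is 12 beyond it
- door_push (a point): point on the door's outer face (the face away from the bay), 200 from the hinge, 38 above the shelf
- door_edge (a point): point on the door's outer face at its free vertical edge, 284 from the hinge, 38 above the shelf
- harp0: stainless harmonica, a bar 100 long (its x) x 28 wide (its y) x 20 high, 120 g, lying flat on the shelf at the right at the start; origin at the centre of its underside, z up. Two to four of these are present; an absent one reads None
- harp1: stainless harmonica, a bar 100 long (its x) x 28 wide (its y) x 20 high, 120 g, lying flat on the shelf at the right at the start; origin at the centre of its underside, z up. Two to four of these are present; an absent one reads None
- harp2: stainless harmonica, a bar 100 long (its x) x 28 wide (its y) x 20 high, 120 g, lying flat on the shelf at the right at the start; origin at the centre of its underside, z up. Two to four of these are present; an absent one reads None
- harp3: stainless harmonica, a bar 100 long (its x) x 28 wide (its y) x 20 high, 120 g, lying flat on the shelf at the right at the start; origin at the centre of its underside, z up. Two to four of these are present; an absent one reads None
- standharp: bystander: a harmonica of the same shape standing in the black foldout plastic stand at the right, beyond the others, to be left there; origin at the centre of its underside
- capo: bystander: flat orange guitar capo, 85 x 40 x 12, lying among the harmonicas; origin at the centre of its underside
- pot: bystander: green ceramic pot, 112 across, 85 high, with wooden egg shakers standing out of it, back left; origin at the centre of its underside
- tin: bystander: flat metal tin, 75 x 55 x 20, right of the robot; origin at the centre of its underside
- slide: bystander: upright glass guitar slide, a tube 28 across and 60 high, back right; origin at the centre of its underside
Not all that is in view belongs to the job. What is shaped like the harp3 but orange or turquoise is not meant. Leave any pink look-alike of the harp0 alone.

How it is judged:
On the way, in this order (a step that is already met when the one before it is completed fails the run):
1. every loose harmonica lies flat in the tray (x of harp0 in the frame of tray between -0.068 and 0.068 m and y of harp0 in the frame of tray between -0.114 and 0.114 m and z of each of harp0, harp1, harp2, harp3 in the frame of tray below 0.012 m and angle between the z axis of each of harp0, harp1, harp2, harp3 and the z axis of tray, either way round below 0.2 rad and x of harp1 in the frame of tray between -0.068 and 0.068 m and y of harp1 in the frame of tray between -0.114 and 0.114 m and x of harp2 in the frame of tray between -0.068 and 0.068 m and y of harp2 in the frame of tray between -0.114 and 0.114 m and x of harp3 in the frame of tray between -0.068 and 0.068 m and y of harp3 in the frame of tray between -0.114 and 0.114 m), for 0.2 s.
2. the tray with the harmonicas is in the bay (all of step 1 and x of tray in the frame of cabinet above 0.06 m and y of tray in the frame of cabinet between -0.008 and 0.008 m), for 0.2 s.
3. the door is shut on its catch (value of joint door below 0.02 rad), for 0.2 s.
At the end, for the whole second after the job is handed in: every harmonica present (except the one in the stand) lies flat on the tray's floor, not stacked; the tray is fully home (within 5 mm of the stop, behind the mouth plane, straight within 0.05 rad); the door is shut on its catch (under 0.02 rad); all at rest (all of step 1 and x of tray in the frame of cabinet above 0.073 m and y of tray in the frame of cabinet between -0.008 and 0.008 m and angle between the x axis of tray and the x axis of cabinet, either way round below 0.05 rad and value of joint door below 0.02 rad and linear speed of tray below 0.02 m/s); the robot touches nothing.
It fails at once if the harmonica in the stand is knocked more than 40 mm from its place (distance of standharp from where it was at the start of the episode above 0.04 m).
It fails at once if the capo is knocked more than 40 mm from its place (distance of capo from where it was at the start of the episode above 0.04 m).
It fails at once if the pot is knocked more than 40 mm from its place (distance of pot from where it was at the start of the episode above 0.04 m).
It fails at once if the tin is knocked more than 40 mm from its place (distance of tin from where it was at the start of the episode above 0.04 m).
It fails at once if the glass slide is knocked more than 40 mm from its place (distance of slide from where it was at the start of the episode above 0.04 m).
Of harp0, harp1, harp2, harp3 only 2 to 4 are there at a start; the rules pass over those that are not, and their reading is None.
At some moment in a run one of harp0, harp1, harp2, harp3 may be knocked a few centimetres aside while the robot is not near it.
Once in a run the grip may slacken for a moment while it holds something.
It also fails if it takes over 210 s, if anything falls off the work surface, if the arm or the gripper's body presses on something with over 40 N, if the wrist force passes 120 N, or if a joint passes its speed limit or range.

ROBOT

A 6-joint arm with a two-finger parallel gripper is mounted at the origin on the work surface. World frame = base frame: x ahead of the robot, y to its left, z up, the work surface at z = 0. Lengths are in m, angles in rad, forces in N, time in s.
With the tool pointing down it reaches from about 0.35 to 0.975 m from the base axis. Payload 4.9 kg.
Tool frame: the origin (TCP) lies midway between the tips of the shut fingers; the grasp point (between the pads) lies 19 mm behind it; z points along the fingers, y is the direction in which the jaws open and shut (so a half turn about z gives the same grasp; the last joint's range is limited). The gripper opens to 85 mm and grips with 20 to 120 N. Pads are 22 mm wide; open, the fingers measure 114 mm over their backs; the gripper's body (76 mm by 85 mm) begins 54 mm behind the grasp point. The pads swing forward as they close: fully open they stand 13 mm farther back than shut.
Start: joints at [1.01, 0.053, 1.613, -0, 1.476, -0.119], TCP at [0.267, 0.565, 0.192] pointing down, gripper open.
Joint ranges: [-3.01, 3.01], [-1.01, 2.22], [0.06, 2.58], [-1.02, 4.17], [0.09, 2.62], [-3.14, 3.14]. Speed limits (rad/s): [2.57, 2.57, 3.14, 3.14, 3.14, 3.14].

INTERFACE

Orientations are given as a rotation vector (axis times angle).
In Python, from bench import sensors, optics, job gives the robot as it stands. The module is installed in compiled form; this text tells all that it offers.
- The arm moves only by the tool step_arm, never from a script. Its argument "deltas" is a list of rows, each a list of 5 numbers: the shift along the world's x, y, z in m, then the turn about the world's z in rad, then the closure, from -1 (fully open) to 1 (shut). In form: [[tx, ty, tz, turn, hand], ...]. A call has 1 to 5 rows; each row shifts and turns the pose as measured when the row begins; what a row does not reach is not made up. A row lasts 1/12 s, in which the tool goes at most 41.7 mm and 7.16 degrees, less where a joint would pass 70% of its speed; a pose out of reach is approached as far as the arm can. A call is refused whole if a number of a shift passes 0.0417 or a number of a turn 0.125, either way. A call with a gripper value outside its range is refused whole. The fingers move at their own pace and stop on an object; the grip force is fixed at half the most. Time passes only in rows, so rows that do not move let the fingers close. It gives the time, the measured TCP pose, the force and the opening at its end, in the units of the state.
- sensors.observe(): the state, without advancing time (a new reading comes with each control period).
- optics.capture(name): name is "scene" or "top" or "wrist"; returns a dict with "pixels" (384x512x3 uint8, red, green, blue), "mtx" (3x3 intrinsics, pixels), "D" ([k1, k2, p1, p2, k3] as OpenCV has them; the pictures are not rectified), "R" (3x3) and "t" (3): a world point X has camera coordinates R X + t. Camera axes: x right, y down, z forward; pixel columns grow to the right and rows downward; lengths in m; the calibration is good to about 2 mm. A picture is of the moment at which its call begins. There is no depth.
- job.finish_job(): hands the job in, once; it reports no verdict.
The state is a dict: "clock": time; "q": joint angles; "joint_vel": joint speeds; "tau": joint torques, N m; "tool_pos": TCP position; "tool_rot": TCP orientation; "wrist_force": force on the tool from outside, world axes, zero at the start; "moment": the same for the moment, N m; "width": finger opening in m.
Only numpy, scipy, OpenCV 4.12 (cv2) and the standard library are available. Lean on these libraries where they do the work, as an engineer would, in place of code of your own. Each camera call takes 0.05 s, during which the arm holds its last target.

## Working session

There is one attempt and no reset: what is moved stays moved. The work goes in short steps, Python scripts to look and compute and a tool call to move; the robot and the scene stay as the last step left them, time stands still between calls to the robot, and variables do not carry over. Pictures are saved under pics/ and viewed, and the job is handed in when it is done.

Besides the shell and the picture viewer there is one more tool, called after "Request:" as name([rows], argument=value, ...), one row to a line, values as JSON. step_arm: Moves the arm, as the interface text tells. Its arguments: {"type":"object","properties":{"deltas":{"type":"array"}},"required":["deltas"]}

```bash
mkdir -p pics; python3 - <<'E'
from bench import sensors, optics
import cv2
s=sensors.observe(); print(s)
for n in ["scene","top","wrist"]:
    d=optics.capture(n); cv2.imwrite(f"pics/{n}0.png",cv2.resize(d["pixels"][:,:,::-1],(800,600),interpolation=cv2.INTER_CUBIC)); print(n,d["R"],d["t"],d["mtx"],d["D"])
E
```

```text
{'clock': 0.0, 'q': array([ 1.01001704e+00,  5.33600538e-02,  1.61430240e+00,  1.16467380e-05,
        1.47601696e+00, -1.18993233e-01]), 'joint_vel': array([ 4.37574846e-04,  4.41818528e-04, -1.33048458e-03,  3.29431850e-05,
       -1.57588746e-03, -1.88343021e-04]), 'tau': array([ 4.31338515e-05, -3.93678832e+01, -3.70174992e+01, -1.40791076e-04,
        7.00020013e-03, -5.83459084e-06]), 'tool_pos': array([0.26683199, 0.56438854, 0.19025612]), 'tool_rot': array([-0.68817277, -3.06456748,  0.0030836 ]), 'wrist_force': array([-0.091338  ,  0.60249988, -0.00918636]), 'moment': array([-0.0734998 ,  0.01406797, -0.01161326]), 'width': 0.08564731595105521}
scene [[-0.65435852  0.75601855 -0.0158393 ]
 [ 0.53474889  0.44782937 -0.71658389]
 [-0.53465741 -0.47737282 -0.69732105]] [ 0.39997307 -0.24180915  1.66266185] [[429.39996121   0.         253.06440995]
 [  0.         429.39996121 194.475392  ]
 [  0.           0.           1.        ]] [-0.14141278  0.          0.          0.          0.        ]
top [[ 2.64787582e-02 -9.99649319e-01 -3.39110720e-04]
 [-9.91804585e-01 -2.62285483e-02 -1.25042903e-01]
 [ 1.24990158e-01  3.64731237e-03 -9.92151277e-01]] [-0.05532319  0.57591886  1.42393433] [[478.65339867   0.         261.94464184]
 [  0.         478.65339867 194.69572968]
 [  0.           0.           1.        ]] [-0.15026295  0.          0.          0.          0.        ]
wrist [[ 0.42783409  0.90385502 -0.00202124]
 [ 0.86572723 -0.40914183  0.28830422]
 [ 0.25975824 -0.12509621 -0.95753673]] [-0.62357771 -0.03645191  0.37983037] [[288.18019175   0.         253.24773358]
 [  0.         288.18019175 193.0215265 ]
 [  0.           0.           1.        ]] [-0.06825139  0.          0.          0.          0.        ]
```

View pics/top0.png

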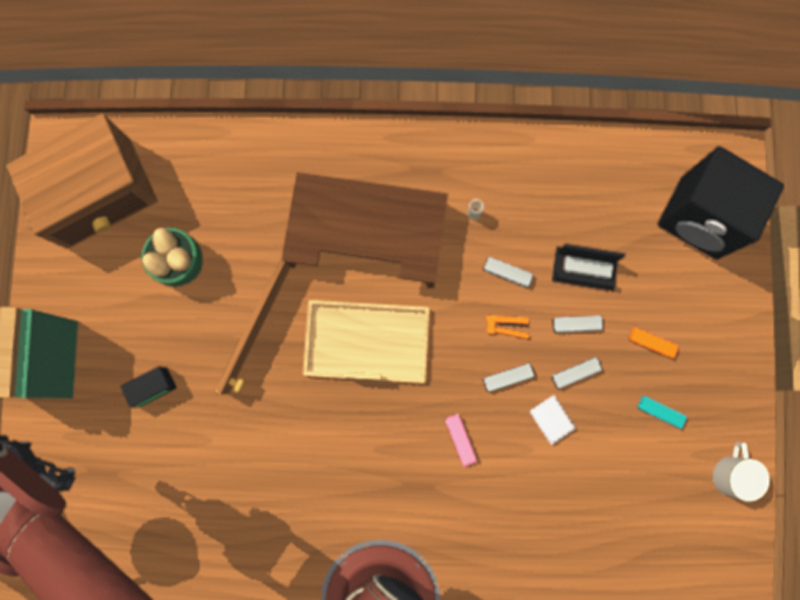

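View pics/scene0.png

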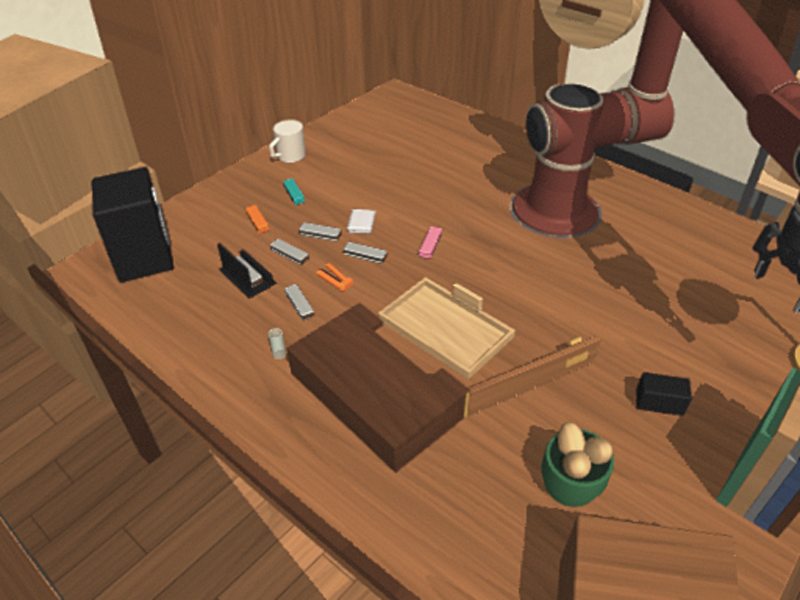

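View pics/wrist0.png

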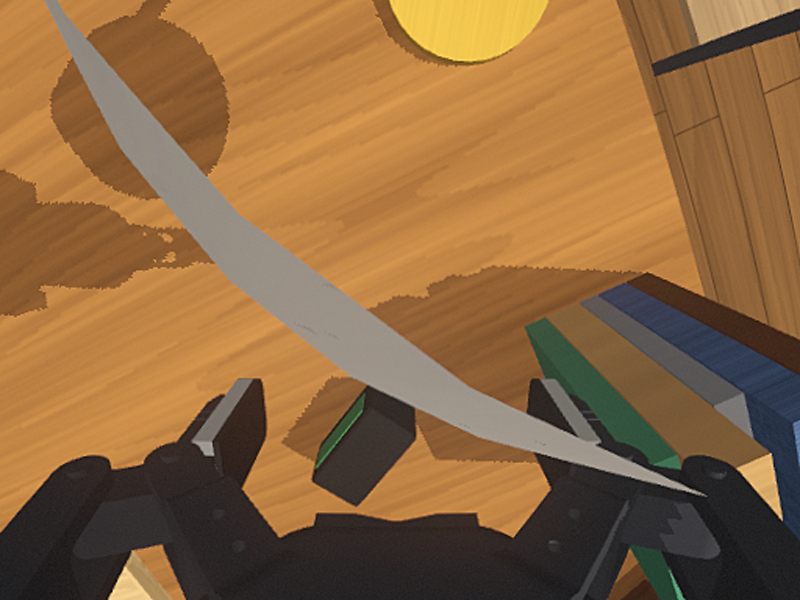

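The top view shows four loose steel harmonicas at (508,272), (578,324), (510,377) and (577,373). The one in the stand is at (588,268). Orange, turquoise and pink look-alikes are at (654,342), (662,412) and (461,440). The tray is at (367,342), with the door swung left of it. Next I'll confirm these in an enlarged crop and measure.

```bash
cat > h.py <<'E'
import numpy as np, cv2
from bench import sensors, optics
def w2p(d,X):
    X=np.asarray(X,float).reshape(-1,3)
    r,_=cv2.Rodrigues(d["R"]); p,_=cv2.projectPoints(X,r,np.asarray(d["t"],float),d["mtx"],np.asarray(d["D"],float)); return p.reshape(-1,2)
def p2w(d,uv,z):
    uv=np.asarray(uv,float).reshape(-1,1,2)
    n=cv2.undistortPoints(uv,d["mtx"],np.asarray(d["D"],float)).reshape(-1,2)
    ray=np.c_[n,np.ones(len(n))]@d["R"]; c=-d["R"].T@d["t"]
    s=(z-c[2])/ray[:,2]; return c+s[:,None]*ray
def crop(d,x0,y0,x1,y1,k,name):
    im=d["pixels"][y0:y1,x0:x1,::-1]; cv2.imwrite("pics/"+name,cv2.resize(im,None,fx=k,fy=k,interpolation=cv2.INTER_CUBIC))
def harps(d,ylim=(-0.6,0.1),zt=0.02,show=True):
    hsv=cv2.cvtColor(d["pixels"],cv2.COLOR_RGB2HSV)
    m=((hsv[...,1]<50)&(hsv[...,2]>120)).astype(np.uint8)
    n,l,st,c=cv2.connectedComponentsWithStats(m)
    out=[]
    for i in range(1,n):
        if 100<st[i,4]<4000:
            ys,xs=np.nonzero(l==i); w=p2w(d,np.c_[xs,ys],zt)[:,:2]
            (cx,cy),(a,b),t=cv2.minAreaRect((w*1000).astype(np.float32))
            if a<b: a,b,t=b,a,t+90
            t=(t+90)%180-90
            mu=w.mean(0)
            out.append((mu[0],mu[1],a,b,t))
            if show: print("px",c[i].round(1),"mean",mu.round(4),"rectc",round(cx,1),round(cy,1),"size",round(a,1),round(b,1),"deg",round(t,1))
    return out
E
python3 - <<'E'
from h import *
d=optics.capture("top"); harps(d)
crop(d,280,140,460,290,4.4,"c1.png"); crop(d,130,90,320,260,4.2,"c2.png")
E
```

```text
px [325.1 173.9] mean [ 0.6497 -0.2348] rectc 649.7 -234.8 size 96.4 28.3 deg 69.5
px [375.8 170.8] mean [ 0.6641 -0.3944] rectc 664.8 -395.4 size 97.5 29.4 deg 82.7
px [369.7 206.9] mean [ 0.5498 -0.3748] rectc 549.8 -374.8 size 97.5 27.9 deg -85.6
px [369.  238.2] mean [ 0.453  -0.3728] rectc 452.7 -372.6 size 97.1 28.2 deg -66.0
px [325.4 241.2] mean [ 0.4409 -0.2378] rectc 441.1 -238.0 size 95.5 27.0 deg -70.5
px [353.1 268.3] mean [ 0.3603 -0.3244] rectc 360.4 -324.4 size 76.5 56.4 deg 34.8
px [474.6 304.8] mean [ 0.2506 -0.7129] rectc 249.1 -711.8 size 108.3 98.3 deg 42.7
px [246.8 349.9] mean [ 0.107 -0.007] rectc 103.6 -7.7 size 143.1 30.5 deg 84.3
```

View pics/c1.png

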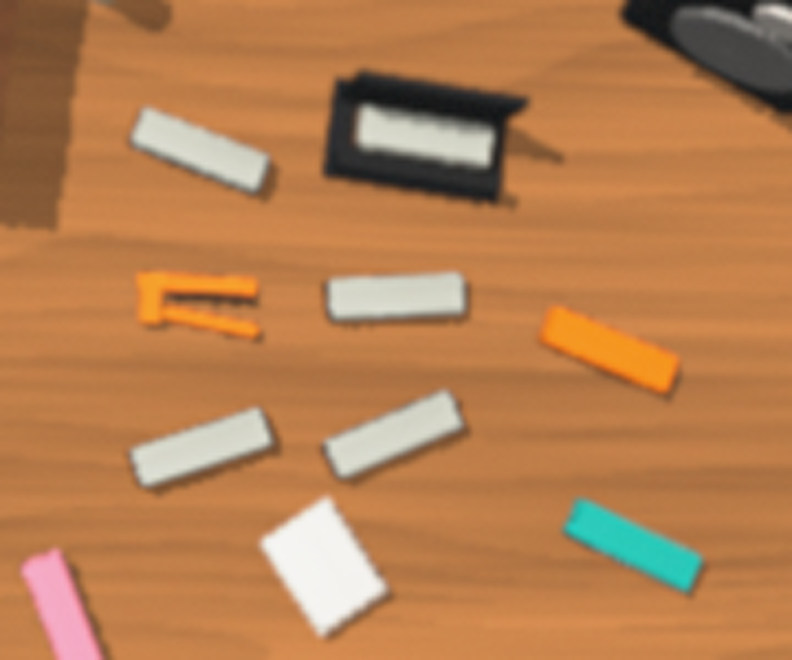

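View pics/c2.png

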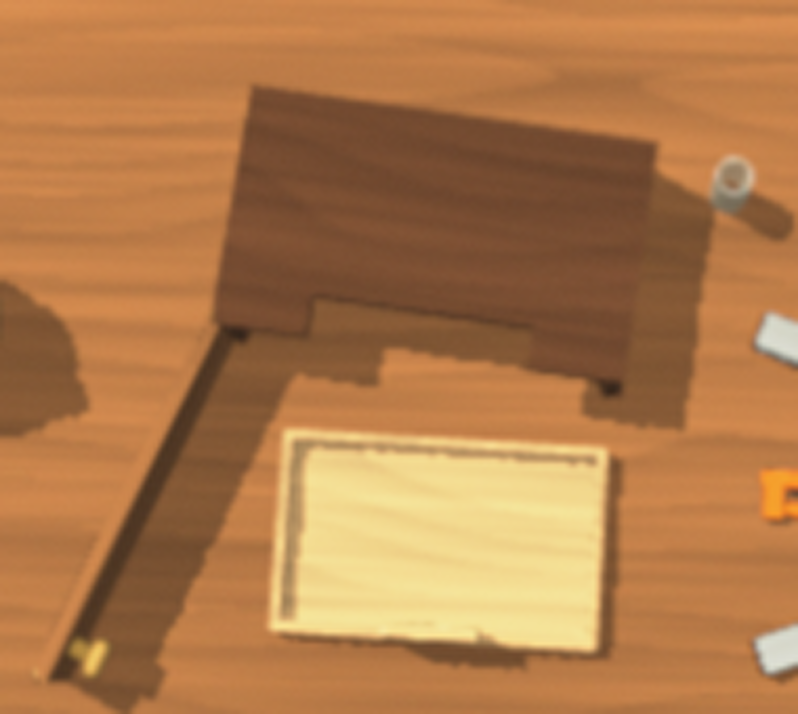

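The crop confirms four grey bars on the shelf, one more in the black stand, and coloured decoys that I'll leave alone. Cabinet, tray and door corners are readable in the second crop: roof (252,87), (656,143); tray (285,428), (608,447), (598,655), (270,632).

```bash
python3 - <<'E'
from h import *
d=optics.capture("top")
f=lambda P,z:p2w(d,np.array(P)/4.2+[130,90]-0.4,z)
cab=f([(252,87),(656,143),(213,322),(624,385),(308,336),(312,297),(532,328),(527,372)],.075)[:,:2]
print(cab.round(4))
v=cab[0]-cab[1]; print("backlen",np.linalg.norm(v),"yaw from back",np.degrees(np.arctan2(-v[0],v[1])))
# cabinet frame fit: local pts
L=np.array([(.178,.15),(.178,-.15),(0,.15),(0,-.15),(0,.08),(.03,.08),(.03,-.08),(0,-.08)])
def fit(L,W):
    lc,wc=L.mean(0),W.mean(0); A=(L-lc).T@(W-wc)
    th=np.arctan2(A[0,1]-A[1,0],A[0,0]+A[1,1]); R=np.array([[np.cos(th),-np.sin(th)],[np.sin(th),np.cos(th)]])
    o=wc-R@lc; print("origin",o.round(4),"yaw deg",np.degrees(th).round(2),"res mm",(((L@R.T+o)-W)*1000).round(1).tolist()); return o,th
oc,th=fit(L,cab)
tr=f([(285,428),(608,447),(598,655),(270,632)],.02)[:,:2]
ot,tt=fit(np.array([(.074,.119),(.074,-.119),(-.074,-.119),(-.074,.119)]),tr)
dr=f([(205,335),(42,678)],.073)[:,:2]; print(dr.round(4),np.linalg.norm(dr[0]-dr[1]))
v=dr[1]-dr[0]; c,s=np.cos(th),np.sin(th); lv=np.array([c*v[0]+s*v[1],-s*v[0]+c*v[1]]); print("door a",np.arctan2(-lv[0],-lv[1]))
E
```

```text
[[ 0.8268  0.1881]
 [ 0.7916 -0.1068]
 [ 0.6519  0.2074]
 [ 0.6139 -0.0875]
 [ 0.6434  0.1386]
 [ 0.6718  0.1369]
 [ 0.6532 -0.0211]
 [ 0.6214 -0.0184]]
backlen 0.29705195492277203 yaw from back -6.801900933368471
origin [0.6326 0.0609] yaw deg -6.91 res mm [[0.6, 0.3], [-0.3, -2.6], [-1.2, 2.4], [0.7, -0.5], [-1.1, 1.8], [0.3, -0.2], [-0.4, -1.0], [1.6, -0.1]]
origin [0.5044 0.0428] yaw deg -1.98 res mm [[-1.5, -0.6], [-1.9, -0.3], [2.5, 1.2], [0.8, -0.3]]
[[0.6427 0.213 ]
 [0.3946 0.318 ]] 0.2693245252009552
door a 1.850466876275931
```

Request:
step_arm([
  [0.008,-0.04,0,-0.04,-1],
  [0.008,-0.04,0,-0.04,-1],
  [0.008,-0.04,0,-0.04,-1],
  [0.008,-0.04,0,-0.04,-1],
  [0.008,-0.04,0,-0.04,-1],
])

```text
clock: 0.67
tool_pos: [0.3049, 0.3636, 0.1868]
tool_rot: [-0.987, -2.979, 0.007]
wrist_force: [0.8, -0.5, 0.1]
width: 0.0856
```

Request:
step_arm([
  [0.008,-0.04,0,-0.04,-1],
  [0.008,-0.04,0,-0.04,-1],
  [0.008,-0.04,0,-0.04,-1],
  [0.008,-0.04,0,-0.04,-1],
  [0.008,-0.04,0,-0.04,-1],
])

```text
clock: 1.08
tool_pos: [0.3429, 0.1588, 0.1862]
tool_rot: [-1.287, -2.864, 0.005]
wrist_force: [1.7, -0.1, 1.0]
width: 0.0855
```

Request:
step_arm([
  [0.008,-0.04,0,-0.04,-1],
  [0.008,-0.04,0,-0.04,-1],
  [0.008,-0.04,0,-0.04,-1],
  [0.008,-0.04,0,-0.04,-1],
  [0.008,-0.04,0,-0.04,-1],
])

```text
clock: 1.5
tool_pos: [0.3814, -0.0464, 0.1872]
tool_rot: [1.577, 2.71, 0.0]
wrist_force: [1.3, -0.3, -0.6]
width: 0.0853
```

Request:
step_arm([
  [0.012,-0.038,-0.005,-0.038,-1],
  [0.012,-0.038,-0.01,-0.038,-1],
  [0.012,-0.038,-0.01,-0.038,-1],
  [0.012,-0.038,-0.01,-0.038,-1],
  [0.012,-0.038,-0.01,-0.038,-1],
])

```text
clock: 1.92
tool_pos: [0.4408, -0.2421, 0.1465]
tool_rot: [1.84, 2.524, 0.001]
wrist_force: [0.2, 0.4, 0.9]
width: 0.0853
```

```bash
cat >> h.py <<'E'
def jaw():
    s=sensors.observe(); R,_=cv2.Rodrigues(s["tool_rot"]); a=np.degrees(np.arctan2(R[1,1],R[0,1])); return s["tool_pos"],(a+90)%180-90,s
E
python3 - <<'E'
from h import *
p,a,s=jaw(); print(p,a,s["q"].round(2))
d=optics.capture("wrist"); crop(d,0,0,512,384,1.5,"w1.png")
harps(d); 
E
```

```text
[ 0.440777  -0.2421084  0.1465435] 17.83341837998475 [-0.65 -0.23  1.95  0.    1.4  -0.96]
px [252.3 170. ] mean [ 0.4388 -0.2379] rectc 439.4 -239.6 size 95.7 27.2 deg -70.5
px [419.7 220.7] mean [ 0.648  -0.2354] rectc 648.0 -236.5 size 94.7 28.7 deg 69.6
px [161.5 225.6] mean [ 0.3575 -0.3335] rectc 344.8 -350.0 size 150.1 81.9 deg 59.7
px [228.2 273.7] mean [ 0.4505 -0.3719] rectc 451.0 -371.9 size 99.8 28.6 deg -66.4
px [365.7 265.7] mean [ 0.6107 -0.3104] rectc 610.2 -308.9 size 82.3 18.2 deg -41.6
px [301.  294.2] mean [ 0.5476 -0.3737] rectc 547.9 -375.9 size 96.2 27.2 deg -85.8
```

View pics/w1.png

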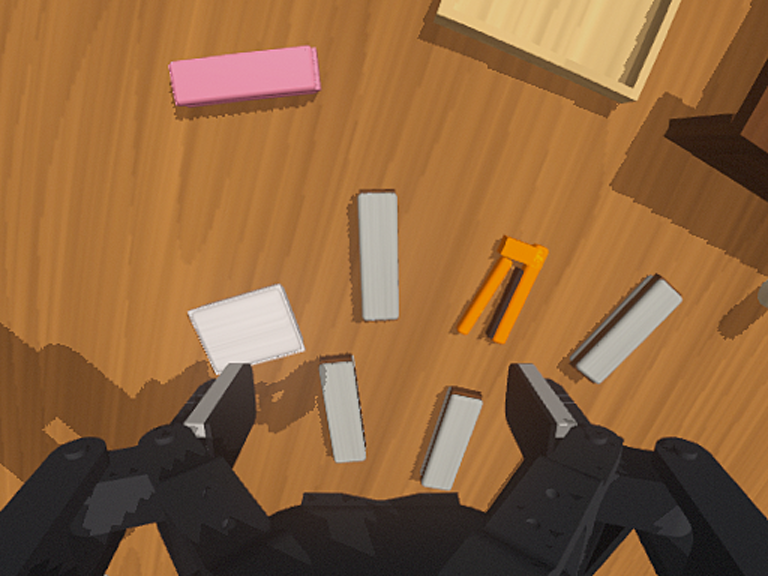

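The wrist view agrees with the top view to within 3 mm. The first harmonica is at (378,255) in this picture, or (0.440,-0.238), and its neighbours are clear of the open fingers. I'll descend.

Request:
step_arm([
  [0,0.004,-0.035,0.03,-1],
  [0,0,-0.035,0,-1],
  [0,0,-0.03,0,-0.6],
  [0,0,-0.025,0,-0.4],
  [0,0,-0.013,0,-0.2],
])

```text
clock: 2.38
tool_pos: [0.443, -0.2501, 0.0032]
tool_rot: [1.813, 2.536, -0.005]
wrist_force: [0.3, 0.3, -0.4]
width: 0.0521
```

```bash
python3 - <<'E'
from h import *
p,a,s=jaw(); print(p,a,s["width"],s["wrist_force"])
E
```

```text
[ 0.443046   -0.25014151  0.00317056] 18.876061593622197 0.05205389807691315 [ 0.28398418  0.32225035 -0.39909446]
```

Request:
step_arm([
  [-0.002,0.012,-0.001,0.01,-0.2],
  [0,0,0,0,0.2],
  [0,0,0,0,1],
  [0,0,0,0,1],
  [0,0,0,0,1],
])

```text
clock: 2.8
tool_pos: [0.4389, -0.235, -0.0001]
tool_rot: [1.802, 2.552, -0.004]
wrist_force: [-0.3, -0.4, 0.1]
width: 0.0026
```

Request:
step_arm([
  [0,0,0,0,1],
  [0,0,0.02,0,1],
  [0,0,0.035,0,1],
  [0,0,0.035,0,1],
  [0,0,0.02,0,1],
])

```text
clock: 3.22
tool_pos: [0.4367, -0.2336, 0.1127]
tool_rot: [1.805, 2.555, -0.004]
wrist_force: [0.6, -0.4, 1.0]
width: 0.0004
```

```bash
python3 - <<'E'
from h import *
p,a,s=jaw(); print(p,a,s["width"],s["wrist_force"])
d=optics.capture("wrist"); crop(d,0,0,512,384,1.5,"w2.png")
E
```

```text
[ 0.43673234 -0.23359895  0.11271206] 19.536177636548288 0.0004048478196295797 [ 0.61874303 -0.39941074  0.98544963]
```

View pics/w2.png

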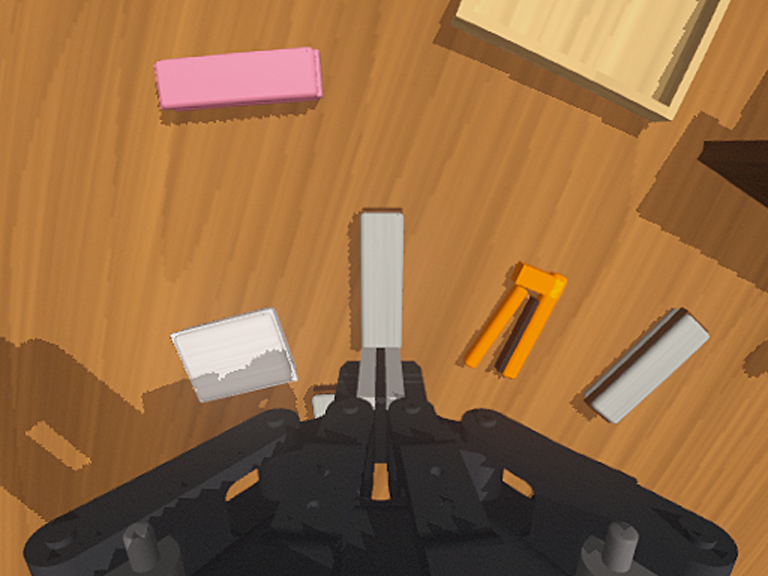

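```bash
python3 - <<'E'
from h import *
p,a,s=jaw()
d=optics.capture("wrist");harps(d)
print(w2p(d,[p,[p[0],p[1],0.02],[p[0],p[1],0.0]])*1.5, (s["q"]).round(3))
d=optics.capture("top");harps(d);crop(d,250,130,450,280,4,"t2.png")
E
```

```text
px [252.2 182.5] mean [ 0.4386 -0.2374] rectc 439.3 -239.3 size 94.2 27.2 deg -70.7
px [156.1 232.1] mean [ 0.3598 -0.3228] rectc 359.7 -323.9 size 78.5 57.7 deg 34.5
px [418.4 228.9] mean [ 0.6267 -0.2262] rectc 625.7 -228.9 size 88.1 2.3 deg 69.9
px [430.1 241.5] mean [ 0.6478 -0.2354] rectc 647.5 -236.5 size 94.2 29.0 deg 69.8
px [244.6 250.1] mean [ 0.4561 -0.3114] rectc 456.1 -314.2 size 49.3 12.4 deg -72.1
px [262.1 249.4] mean [ 0.4737 -0.3043] rectc 476.0 -307.4 size 49.3 13.3 deg -70.2
px [214.1 266.3] mean [ 0.4306 -0.3418] rectc 432.5 -343.5 size 25.8 18.1 deg -70.5
[[381.78910388 329.25407258]
 [379.86961474 272.05498152]
 [379.61695075 264.52892286]] [-0.64  -0.216  1.993 -0.002  1.345 -0.98 ]
px [325.1 173.8] mean [ 0.6498 -0.2346] rectc 649.8 -234.6 size 95.9 28.3 deg 69.5
px [375.8 170.8] mean [ 0.6641 -0.3945] rectc 664.8 -395.2 size 98.7 29.4 deg 82.6
px [369.7 206.9] mean [ 0.5498 -0.3749] rectc 550.0 -375.7 size 95.7 27.7 deg -85.6
px [359.2 275.1] mean [ 0.3399 -0.3434] rectc 337.0 -341.1 size 58.4 23.8 deg -44.7
px [474.7 304.7] mean [ 0.2509 -0.7131] rectc 248.7 -714.6 size 109.2 99.0 deg 45.6
px [  3.8 328.9] mean [0.1284 0.7678] rectc 129.0 765.4 size 137.3 32.3 deg 2.0
```

View pics/t2.png

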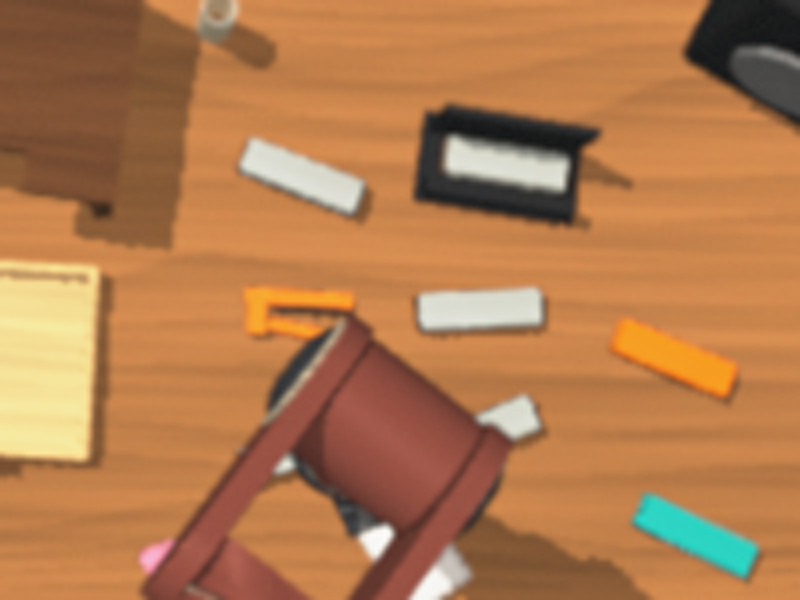

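The harmonica did not move and the fingers closed to 0, so they may have closed above it. I'll check where the tips really are.

```bash
python3 - <<'E'
from h import *
p,a,s=jaw()
d=optics.capture("wrist")
for dz in [-.0,.01,.02,.03,.04,.05]: print(dz,(w2p(d,[p+[0,0,dz]])[0]).round(1))
crop(d,200,190,310,280,7,"w3.png")
t=np.array(d["t"]);print("cam",-d["R"].T@t)
E
```

```text
-0.0 [254.5 219.5]
0.01 [254.7 225.5]
0.02 [254.9 232.2]
0.03 [255.1 239.5]
0.04 [255.3 247.8]
0.05 [255.5 257.1]
cam [ 0.40980581 -0.16256116  0.29325356]
```

View pics/w3.png

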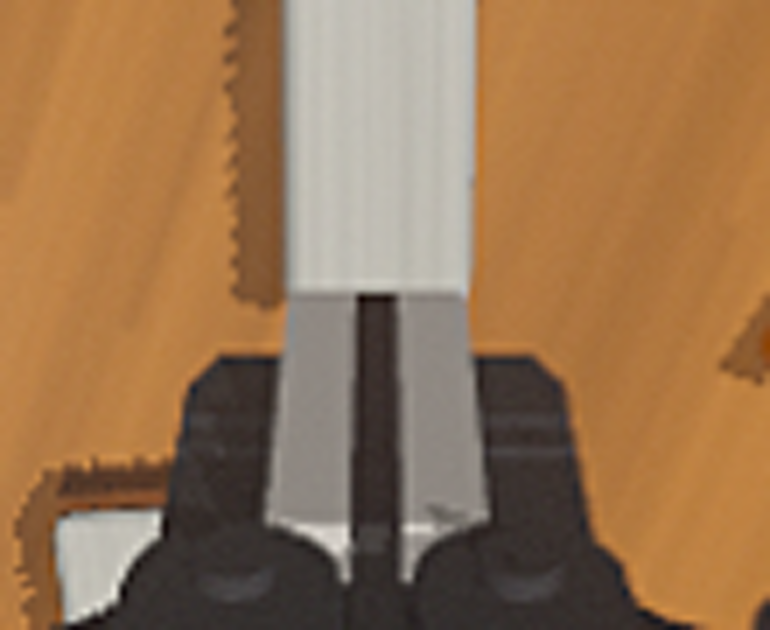

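Request:
step_arm([
  [0.003,0.04,-0.02,0,1],
  [0,0.03,-0.03,0,1],
  [0,0.01,-0.03,0,1],
  [0,0,-0.01,0,1],
  [0,0,0,0,1],
])

```text
clock: 3.83
tool_pos: [0.4356, -0.1525, 0.0144]
tool_rot: [1.813, 2.556, -0.007]
wrist_force: [-0.2, 0.3, 0.1]
width: -0.0002
```

```bash
python3 - <<'E'
from h import *
p,a,s=jaw(); print(p,s["wrist_force"])
d=optics.capture("wrist"); crop(d,0,0,512,384,1.5,"w4.png")
d=optics.capture("scene"); crop(d,190,90,340,220,5,"s4.png"); print(w2p(d,[p,[p[0],p[1],0]])*5-np.array([190,90])*5)
E
```

```text
[ 0.43558083 -0.1524544   0.014357  ] [-0.20639026  0.32404658  0.09784583]
[[314.54749273 396.65059397]
 [314.87738467 412.16928674]]
```

View pics/s4.png

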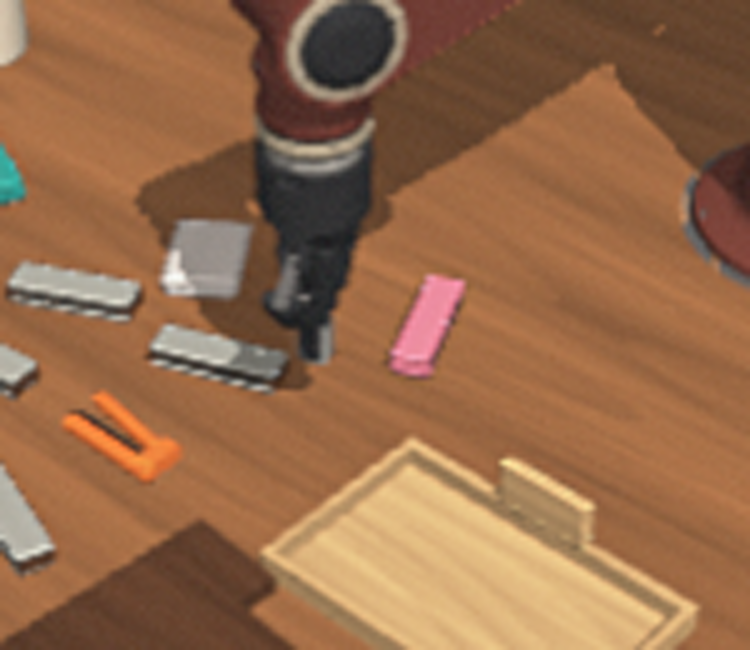

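View pics/w4.png

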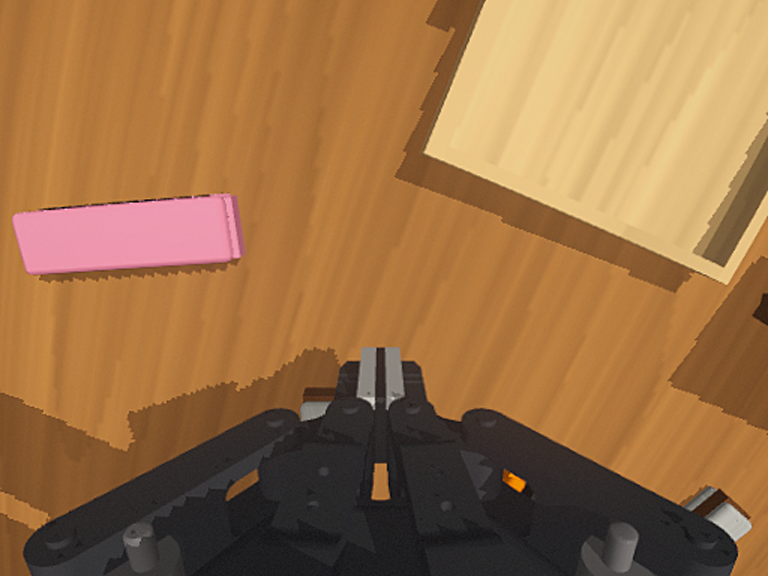

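The scene view puts the closed tips at about (318,362), against (314,397) predicted from the reported TCP. The real tips are about 3 cm higher than reported. I'll touch the shelf gently to measure the offset.

Request:
step_arm([
  [0,0,-0.008,0,1],
  [0,0,-0.005,0,1],
  [0,0,-0.003,0,1],
  [0,0,-0.003,0,1],
])

```text
clock: 4.27
tool_pos: [0.4414, -0.1589, 0.0017]
tool_rot: [1.811, 2.541, -0.005]
wrist_force: [0.7, -1.1, 0.3]
width: -0.0002
```

Request:
step_arm([
  [0,0,-0.003,0,1],
  [0,0,-0.003,0,1],
])

```text
clock: 4.43
tool_pos: [0.4424, -0.1601, -0.0037]
tool_rot: [1.811, 2.538, -0.005]
wrist_force: [-0.3, -0.2, -0.7]
width: -0.0002
```

Request:
step_arm([
  [0,0,-0.003,0,1],
  [0,0,-0.002,0,1],
])

```text
clock: 4.6
tool_pos: [0.4428, -0.1605, -0.0089]
tool_rot: [1.811, 2.537, -0.004]
wrist_force: [0.8, -0.9, 0.8]
width: -0.0002
```

Request:
step_arm([
  [0,0,-0.003,0,1],
  [0,0,-0.003,0,1],
])

```text
clock: 4.77
tool_pos: [0.443, -0.1607, -0.0151]
tool_rot: [1.811, 2.536, -0.004]
wrist_force: [1.0, 1.1, 0.2]
width: -0.0002
```

Request:
step_arm([
  [0,0,-0.003,0,1],
  [0,0,-0.002,0,1],
])

```text
clock: 4.93
tool_pos: [0.4428, -0.1605, -0.021]
tool_rot: [1.811, 2.537, -0.004]
wrist_force: [-0.2, 0.2, 0.6]
width: -0.0001
```

Request:
step_arm([
  [0,0,-0.002,0,1],
  [0,0,-0.002,0,1],
])

```text
clock: 5.1
tool_pos: [0.4427, -0.1603, -0.0256]
tool_rot: [1.811, 2.537, -0.004]
wrist_force: [0.2, -1.0, -0.3]
width: 0.0001
```

Request:
step_arm([
  [0,0,-0.002,0,1],
  [0,0,-0.002,0,1],
])

```text
clock: 5.27
tool_pos: [0.4427, -0.1603, -0.0301]
tool_rot: [1.81, 2.538, -0.004]
wrist_force: [0.2, -0.3, -0.3]
width: 0.0002
```

Request:
step_arm([
  [0,0,-0.002,0,1],
  [0,0,-0.001,0,1],
])

```text
clock: 5.43
tool_pos: [0.4425, -0.1602, -0.0336]
tool_rot: [1.811, 2.538, -0.005]
wrist_force: [-0.0, 0.1, 0.5]
width: -0.0003
```

```bash
python3 - <<'E'
from h import *
p,a,s=jaw(); print(p,a,s["wrist_force"],s["q"],s["tool_rot"])
d=optics.capture("scene"); crop(d,190,90,340,220,5,"s5.png"); print(w2p(d,[p,[p[0],p[1],0]])*5-np.array([190,90])*5)
d=optics.capture("wrist"); print(w2p(d,[p,p+[0,0,.03]])*1.5)
E
```

```text
[ 0.44254857 -0.16020067 -0.03360472] 18.997091074548848 [-0.00942081  0.1286175   0.45940211] [-0.50170787 -0.07231962  2.14576984 -0.00661282  1.04463383 -0.82989269] [ 1.81059802  2.53789811 -0.00453807]
[[300.9807059  448.07487154]
 [299.99968516 412.53486419]]
[[382.04301762 329.55492554]
 [383.25831973 360.17537241]]
```

View pics/s5.png

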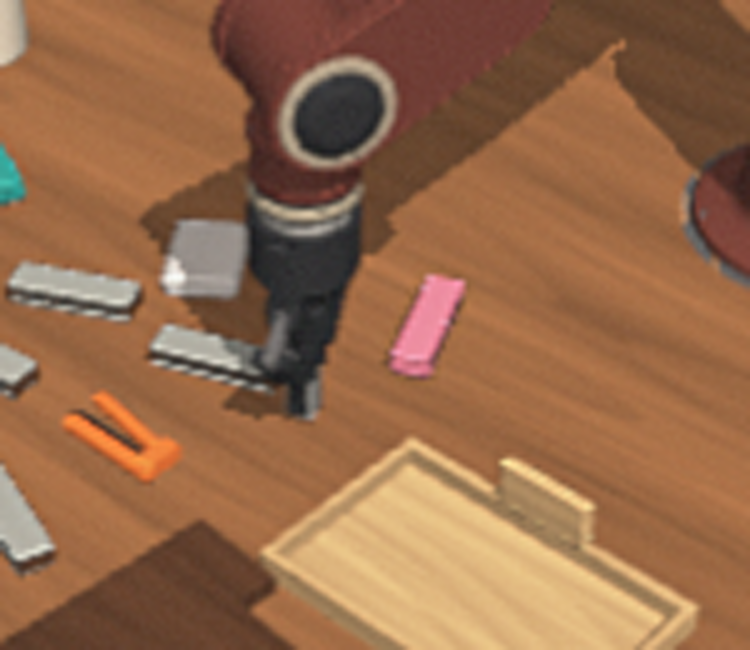

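Request:
step_arm([
  [0,0,-0.002,0,1],
  [0,0,-0.001,0,1],
])

```text
clock: 5.7
tool_pos: [0.4429, -0.1604, -0.0364]
tool_rot: [1.81, 2.537, -0.004]
wrist_force: [0.8, 1.2, -0.5]
width: -0.0003
```

Request:
step_arm([
  [0,0,-0.001,0,1],
  [0,0,-0.001,0,1],
])

```text
clock: 5.87
tool_pos: [0.443, -0.1605, -0.0384]
tool_rot: [1.81, 2.537, -0.004]
wrist_force: [0.7, 0.1, 1.0]
width: -0.0003
```

Request:
step_arm([
  [0,0,-0.001,0,1],
  [0,0,-0.001,0,1],
])

```text
clock: 6.03
tool_pos: [0.4431, -0.1605, -0.0398]
tool_rot: [1.81, 2.538, -0.005]
wrist_force: [-6.0, 2.8, 14.6]
width: -0.0001
```

Request:
step_arm([
  [0,0,-0.001,0,1],
  [0,0,-0.001,0,1],
])

```text
clock: 6.2
tool_pos: [0.4431, -0.1605, -0.0397]
tool_rot: [1.812, 2.54, -0.005]
wrist_force: [-3.8, 2.0, 9.5]
width: 0.0
```

```bash
python3 - <<'E'
from h import *
p,a,s=jaw(); print(p,a,s["wrist_force"])
d=optics.capture("scene"); crop(d,220,130,280,190,10,"s6.png"); print(w2p(d,[p,[p[0],p[1],0]])*10-np.array([220,130])*10)
d=optics.capture("wrist"); crop(d,0,0,512,384,1.5,"w6.png")
E
```

```text
[ 0.44306058 -0.16047097 -0.03969467] 19.017924908739133 [-3.78730919  1.97004783  9.4526406 ]
[[300.79463039 509.21790662]
 [298.45532065 425.48482553]]
```

View pics/s6.png

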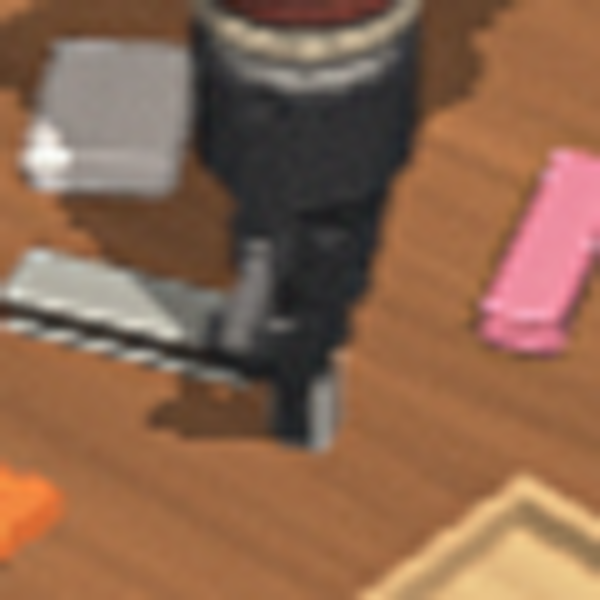

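View pics/w6.png

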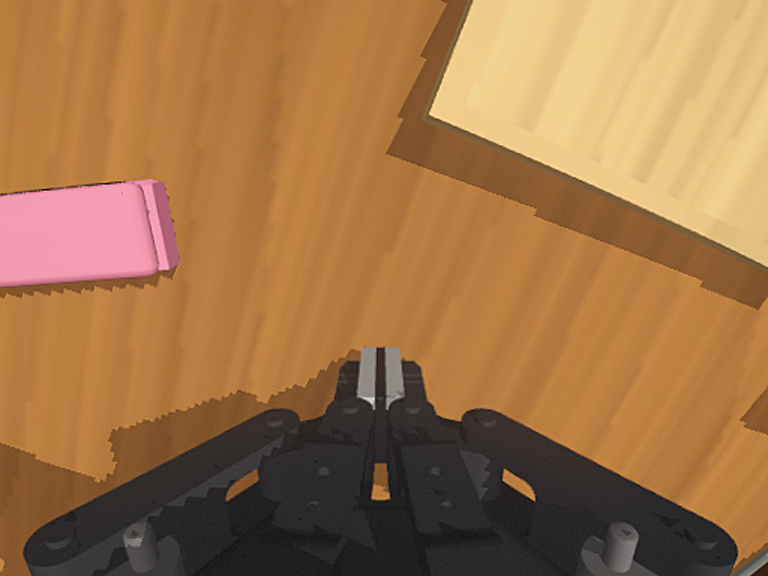

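The shelf contact at reported z = -0.0397 settles it: real tips are 39 mm above the reported TCP, and x,y agree. I'll grasp using that offset.

Request:
step_arm([
  [0,0,0.03,0,-0.3],
  [0,0,0.035,0,-0.3],
  [0,-0.038,0.01,0.01,-0.3],
  [-0.002,-0.038,0,0,-0.3],
  [0,0,0,0,-0.3],
])

```text
clock: 6.72
tool_pos: [0.44, -0.237, 0.0388]
tool_rot: [1.791, 2.556, -0.008]
wrist_force: [0.7, -0.3, 1.7]
width: 0.0553
```

```bash
python3 - <<'E'
from h import *
p,a,s=jaw(); print(p,a,s["width"])
d=optics.capture("wrist"); harps(d)
E
```

```text
[ 0.43996513 -0.23701419  0.03881496] 19.972665980475583 0.055332605237720184
px [120.7 258.1] mean [ 0.3537 -0.3129] rectc 355.9 -316.1 size 78.8 43.4 deg 34.3
px [465.3 263.7] mean [ 0.6233 -0.2237] rectc 623.0 -224.0 size 78.3 2.8 deg 69.8
px [181.5 255.6] mean [ 0.3993 -0.2933] rectc 398.8 -293.4 size 42.7 11.4 deg 89.7
px [324.5 255. ] mean [ 0.5057 -0.2547] rectc 506.5 -254.7 size 42.5 10.7 deg -49.3
px [479.  281.4] mean [ 0.6467 -0.2349] rectc 648.5 -232.4 size 81.2 29.6 deg 70.0
px [209.2 316.3] mean [ 0.4372 -0.3428] rectc 438.9 -345.7 size 35.6 27.3 deg -65.8
```

Request:
step_arm([
  [0,0,-0.03,0,-0.3],
  [0,0,-0.025,0,-0.3],
  [0,0,-0.01,0,-0.3],
  [0,0.003,-0.004,0,-0.3],
  [0,0,-0.002,0,-0.3],
])

```text
clock: 7.18
tool_pos: [0.4406, -0.2304, -0.0338]
tool_rot: [1.793, 2.555, -0.003]
wrist_force: [1.4, 0.3, 0.5]
width: 0.0556
```

```bash
python3 - <<'E'
from h import *
p,a,s=jaw(); print(p,a,s["width"])
d=optics.capture("wrist"); crop(d,0,0,512,384,1.5,"w7.png")
E
```

```text
[ 0.44060041 -0.23040603 -0.03384481] 19.892236204983078 0.05560097155685016
```

View pics/w7.png

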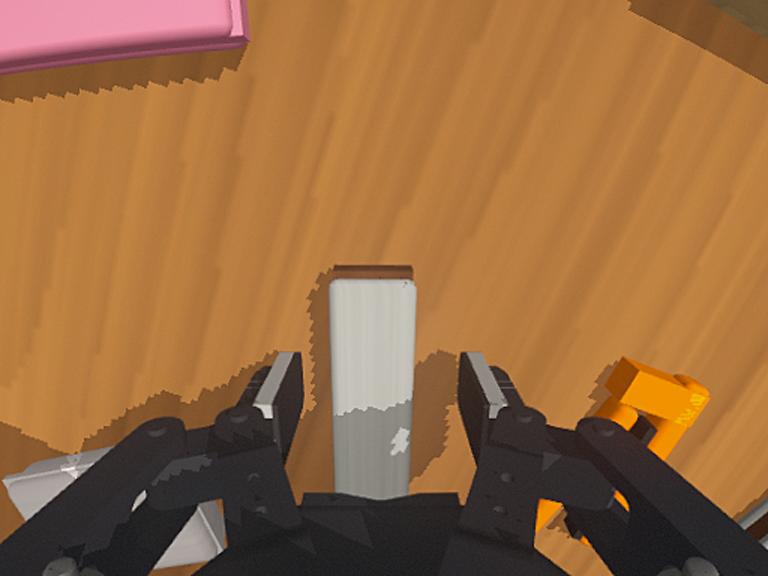

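The harmonica at (372,370) lies between the pads. I'll close.

Request:
step_arm([
  [-0.001,-0.007,0,0,0],
  [0,0,0,0,1],
  [0,0,0,0,1],
  [0,0,0,0,1],
  [0,0,0,0,1],
])

```text
clock: 7.65
tool_pos: [0.4417, -0.2389, -0.0305]
tool_rot: [1.788, 2.552, -0.003]
wrist_force: [0.0, 0.1, -2.1]
width: 0.0266
```

Request:
step_arm([
  [0,0,0.02,0,1],
  [0,0,0.03,0,1],
  [0,0,0.03,0,1],
  [0,0,0.02,0,1],
])

```text
clock: 7.98
tool_pos: [0.4361, -0.2349, 0.0666]
tool_rot: [1.797, 2.563, -0.003]
wrist_force: [0.8, -1.1, -1.0]
width: 0.0267
```

Gripped at 26.7 mm and lifted. I'll carry it to the leftmost slot at world (0.507, 0.117), jaws turned to 88°.

Request:
step_arm([
  [0.007,0.035,0.005,0.119,1],
  [0.007,0.035,0,0.119,1],
  [0.007,0.035,0,0.119,1],
  [0.007,0.035,0,0.119,1],
  [0.007,0.035,0,0.119,1],
])

```text
clock: 8.4
tool_pos: [0.4765, -0.0635, 0.083]
tool_rot: [0.941, 2.962, 0.005]
wrist_force: [1.0, -0.1, -0.2]
width: 0.026
```

Request:
step_arm([
  [0.007,0.035,0,0.119,1],
  [0.007,0.035,0,0.119,1],
  [0.007,0.035,0,0.119,1],
  [0.007,0.035,0,0.119,1],
  [0.007,0.035,0,0.119,1],
])

```text
clock: 8.82
tool_pos: [0.512, 0.1205, 0.0851]
tool_rot: [-0.015, 3.106, 0.022]
wrist_force: [-0.4, 0.1, -1.3]
width: 0.0267
```

Request:
step_arm([
  [0,0,0,0,1],
])

```text
clock: 8.9
tool_pos: [0.5125, 0.1255, 0.0856]
tool_rot: [-0.029, 3.104, 0.026]
wrist_force: [-0.6, -0.6, -1.3]
width: 0.0264
```

```bash
python3 - <<'E'
from h import *
p,a,s=jaw(); print(p,a,s["width"],s["q"].round(2))
d=optics.capture("wrist"); crop(d,0,0,512,384,1.5,"w8.png")
E
```

```text
[0.51251107 0.12552675 0.08557532] -88.92116658604232 0.026358210584475867 [ 0.09 -0.12  1.97  0.01  1.26 -1.5 ]
```

View pics/w8.png

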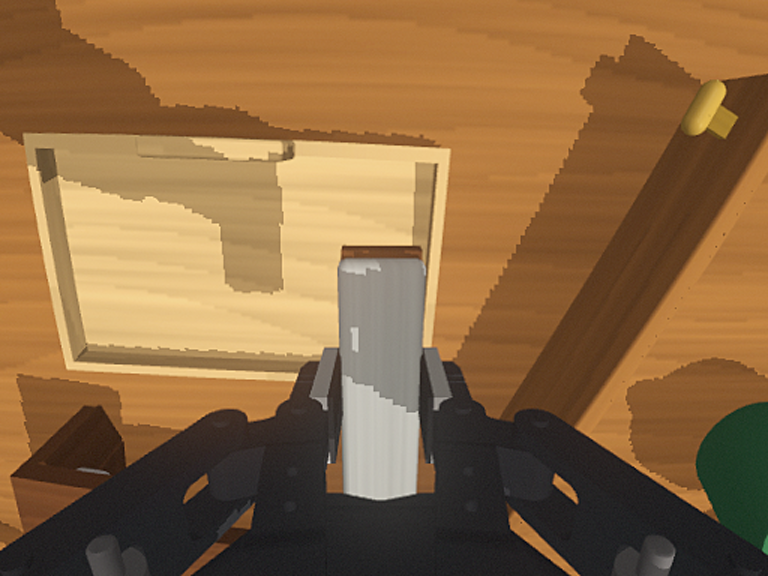

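```bash
python3 - <<'E'
from h import *
d=optics.capture("wrist")
print(p2w(d,np.array([(25,133),(450,150),(68,370)])/1.5,.02).round(4))
o=np.array([.5044,.0428]);t=np.radians(-1.98);R=np.array([[np.cos(t),-np.sin(t)],[np.sin(t),np.cos(t)]])
print((np.array([(-.074,-.119),(-.074,.119),(.074,-.119)])@R.T+o).round(4))
E
```

```text
[[ 0.4244 -0.0751  0.02  ]
 [ 0.4339  0.1614  0.02  ]
 [ 0.573  -0.081   0.02  ]]
[[ 0.4263 -0.0736]
 [ 0.4346  0.1643]
 [ 0.5742 -0.0787]]
```

Request:
step_arm([
  [-0.006,-0.01,-0.01,-0.054,1],
  [0,0,-0.025,0,1],
  [0,0,-0.025,0,1],
  [0,0,0,0,1],
])

```text
clock: 9.33
tool_pos: [0.5069, 0.1074, 0.0258]
tool_rot: [0.081, 3.099, 0.016]
wrist_force: [-2.3, 0.4, -2.4]
width: 0.027
```

```bash
python3 - <<'E'
from h import *
p,a,s=jaw(); print(p,a,s["width"])
E
```

```text
[0.50693806 0.10737717 0.02583681] 87.03276096787155 0.02701160065395304
```

Request:
step_arm([
  [0,0.007,-0.015,0.017,1],
  [0,0,-0.015,0,1],
  [0,0,-0.008,0,1],
  [0,0,0,0,1],
])

```text
clock: 9.67
tool_pos: [0.5076, 0.1097, -0.011]
tool_rot: [0.068, 3.099, 0.015]
wrist_force: [-1.2, -0.3, -1.0]
width: 0.0264
```

```bash
python3 - <<'E'
from h import *
p,a,s=jaw(); print(p,a,s["width"])
d=optics.capture("wrist"); crop(d,0,0,512,384,1.5,"w9.png")
E
```

```text
[ 0.50762353  0.10972096 -0.01101017] 87.51217146451341 0.02637491536120146
```

View pics/w9.png

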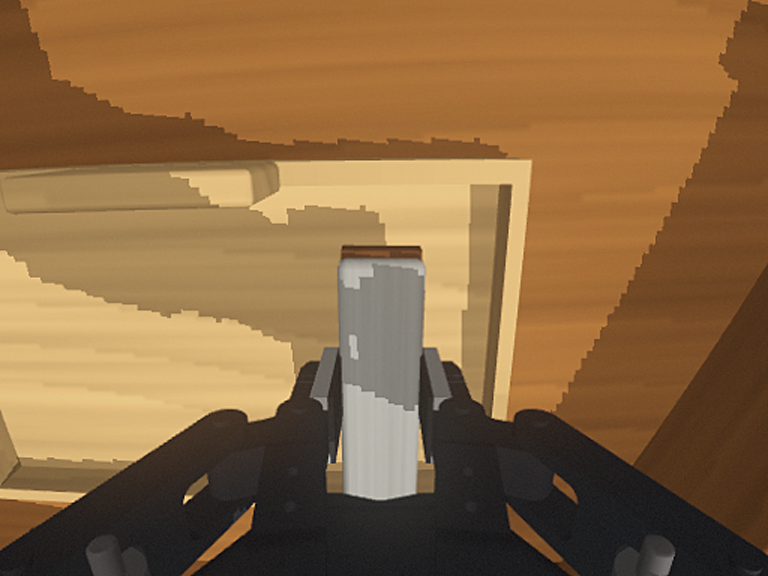

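The harmonica is parallel to the tray wall, with clear floor to its right. I'll lower and release.

Request:
step_arm([
  [0,0.004,-0.008,0,1],
  [0,0,-0.005,0,1],
  [0,0,-0.002,0,1],
  [0,0,0,0,0.1],
  [0,0,0,0,0.1],
])

```text
clock: 10.13
tool_pos: [0.5123, 0.1135, -0.0216]
tool_rot: [0.07, 3.09, 0.016]
wrist_force: [-0.4, -0.3, -0.6]
width: 0.0385
```

Request:
step_arm([
  [0,0,0.02,0,0.1],
  [0,0,0.035,0,0.1],
  [0,0,0.035,0,0.0],
  [0,-0.02,0.02,0,-0.3],
])

```text
clock: 10.47
tool_pos: [0.5066, 0.0948, 0.087]
tool_rot: [0.066, 3.102, 0.016]
wrist_force: [1.5, -1.2, 1.3]
width: 0.0533
```

```bash
python3 - <<'E'
from h import *
p,a,s=jaw(); print(p,a,s["width"],s["wrist_force"])
d=optics.capture("wrist"); crop(d,0,0,512,384,1.5,"w10.png"); harps(d,zt=.024)
d=optics.capture("top"); harps(d)
E
```

```text
[0.50664866 0.09483648 0.08696604] 87.57906689326524 0.05330312699179344 [ 1.45757237 -1.20421327  1.3209721 ]
px [272.4 191.1] mean [0.5086 0.1125] rectc 511.4 112.2 size 94.8 27.6 deg -3.9
px [  7.4 326. ] mean [ 0.6569 -0.1932] rectc 657.3 -193.2 size 29.3 18.6 deg -22.7
px [325.1 173.9] mean [ 0.6497 -0.2348] rectc 649.7 -234.8 size 96.4 28.3 deg 69.5
px [375.9 170.8] mean [ 0.664  -0.3948] rectc 664.4 -395.6 size 98.0 29.4 deg 82.2
px [369.7 207. ] mean [ 0.5497 -0.3749] rectc 549.8 -375.7 size 95.7 27.9 deg -85.9
px [369.  238.2] mean [ 0.453  -0.3728] rectc 452.7 -372.6 size 97.1 28.2 deg -66.0
px [353.1 268.3] mean [ 0.3603 -0.3243] rectc 360.4 -324.4 size 76.5 56.4 deg 34.8
px [474.7 304.7] mean [ 0.2507 -0.7131] rectc 248.6 -714.5 size 109.3 99.0 deg 45.4
px [  3.8 328.9] mean [0.1284 0.7678] rectc 129.0 765.4 size 137.3 32.3 deg 2.0
px [247.3 350. ] mean [ 0.1067 -0.0085] rectc 103.6 -7.7 size 143.1 30.5 deg 84.3
```

View pics/w10.png

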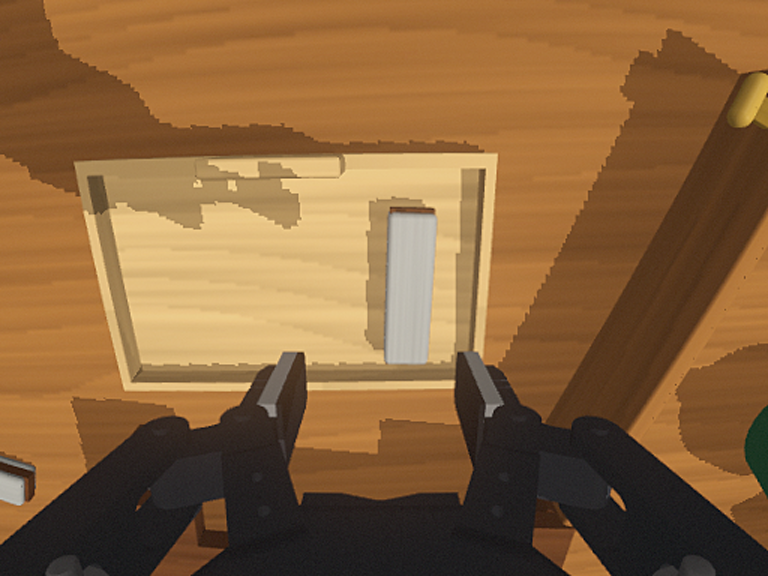

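Harmonica 1 lies flat in the tray at (410,285). Next is the one at (0.453,-0.3728).

Request:
step_arm([
  [-0.004,-0.039,0,-0.09,-0.3],
  [-0.004,-0.039,0,-0.09,-0.3],
  [-0.004,-0.039,0,-0.09,-0.3],
  [-0.004,-0.039,0,-0.09,-0.3],
  [-0.004,-0.039,0,-0.09,-0.3],
])

```text
clock: 10.98
tool_pos: [0.489, -0.1016, 0.0891]
tool_rot: [0.769, 2.994, 0.002]
wrist_force: [1.2, -0.5, 0.4]
width: 0.056
```

Request:
step_arm([
  [-0.004,-0.039,0,-0.09,-0.3],
  [-0.004,-0.039,0,-0.09,-0.3],
  [-0.004,-0.039,0,-0.09,-0.3],
  [-0.004,-0.039,0,-0.09,-0.3],
  [-0.004,-0.039,0,-0.09,-0.3],
])

```text
clock: 11.4
tool_pos: [0.4651, -0.3032, 0.0849]
tool_rot: [1.452, 2.733, -0.012]
wrist_force: [0.6, -0.7, 1.1]
width: 0.0556
```

```bash
python3 - <<'E'
from h import *
p,a,s=jaw(); print(p,a,s["width"],s["wrist_force"])
d=optics.capture("wrist"); crop(d,0,0,512,384,1.5,"w11.png"); harps(d)
E
```

```text
[ 0.46505649 -0.30318663  0.08491075] 34.04687211001675 0.05555036946849909 [ 0.61053414 -0.69649213  1.06138044]
px [199.4 231.8] mean [ 0.4469 -0.3672] rectc 445.7 -376.9 size 96.0 39.8 deg -66.6
px [431.1 218.7] mean [ 0.6245 -0.2327] rectc 624.4 -233.0 size 86.0 2.5 deg 70.0
px [443.8 233.1] mean [ 0.6475 -0.2364] rectc 647.5 -237.1 size 94.1 29.0 deg 69.9
px [323.3 250.4] mean [ 0.5574 -0.3172] rectc 558.6 -318.4 size 45.4 9.4 deg -26.9
px [271.4 270.6] mean [ 0.5282 -0.3646] rectc 528.6 -369.2 size 84.5 1.6 deg -85.7
px [279.5 287.1] mean [ 0.5468 -0.3764] rectc 547.8 -376.1 size 95.7 27.9 deg -85.8
px [364.5 341.3] mean [ 0.6739 -0.3844] rectc 677.0 -384.9 size 34.3 20.1 deg -53.0
```

Request:
step_arm([
  [-0.006,-0.033,-0.015,-0.085,-0.3],
  [-0.006,-0.028,-0.02,-0.075,-0.3],
  [0,0,-0.01,0,-0.3],
  [0,0,0,0,-0.3],
])

```text
clock: 11.78
tool_pos: [0.4516, -0.3737, 0.0379]
tool_rot: [1.693, 2.588, -0.025]
wrist_force: [0.6, 0.4, -0.3]
width: 0.0555
```

```bash
python3 - <<'E'
from h import *
p,a,s=jaw(); print(p,a,s["width"],s["wrist_force"])
d=optics.capture("top"); harps(d)
E
```

```text
[ 0.45161698 -0.37371388  0.03792872] 23.63670960403202 0.05549354761197589 [ 0.57236482  0.40510337 -0.26730719]
px [325.1 173.9] mean [ 0.6497 -0.2346] rectc 649.7 -234.8 size 96.4 28.3 deg 69.5
px [375.8 170.8] mean [ 0.6641 -0.3946] rectc 664.5 -395.2 size 98.9 29.4 deg 82.2
px [211.2 214.8] mean [0.513  0.1142] rectc 513.4 114.1 size 95.4 27.3 deg -4.1
px [369.8 207. ] mean [ 0.5496 -0.3752] rectc 549.7 -375.7 size 95.5 28.5 deg -86.4
px [474.7 304.7] mean [ 0.2507 -0.7131] rectc 248.5 -712.9 size 110.6 97.7 deg 42.7
px [  3.8 328.9] mean [0.1284 0.7678] rectc 129.0 765.4 size 137.3 32.3 deg 2.0
```

Aligned with the harmonica; descending.

Request:
step_arm([
  [0,0,-0.025,0,-0.3],
  [0,0,-0.025,0,-0.3],
  [0,0,-0.012,0,-0.3],
  [0,0,-0.006,0,-0.3],
  [0,0,0,0,-0.3],
])

```text
clock: 12.25
tool_pos: [0.4556, -0.37, -0.0284]
tool_rot: [1.679, 2.591, -0.025]
wrist_force: [0.1, -0.7, 0.4]
width: 0.0556
```

```bash
python3 - <<'E'
from h import *
p,a,s=jaw(); print(p,a,s["width"],s["wrist_force"])
d=optics.capture("wrist"); crop(d,0,0,512,384,1.5,"w12.png")
E
```

```text
[ 0.4555683  -0.36999845 -0.02835769] 24.150473956346502 0.05557026416543194 [ 0.08796524 -0.73280118  0.38223546]
```

View pics/w12.png

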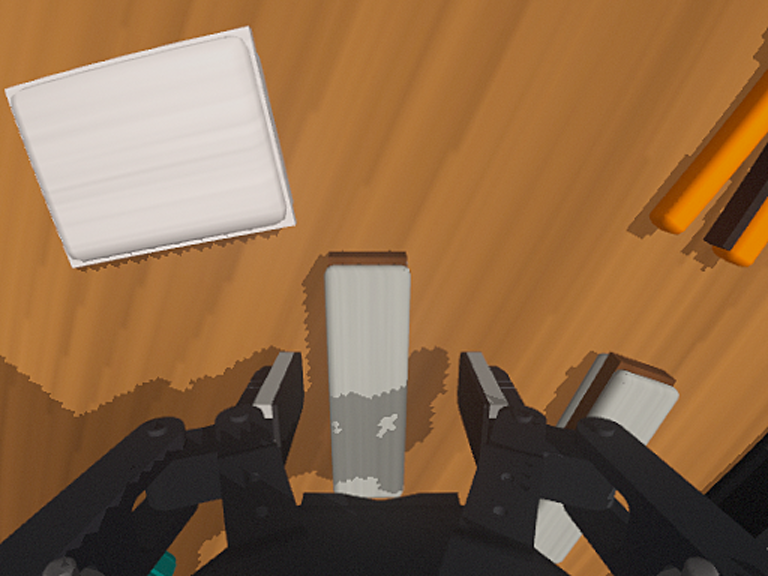

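The harmonica at (368,370) is between the pads. I'll go a few mm lower, close and lift.

Request:
step_arm([
  [-0.004,-0.003,-0.005,0,-0.1],
  [0,0,0,0,1],
  [0,0,0,0,1],
  [0,0,0,0,1],
  [0,0,0,0,1],
])

```text
clock: 12.72
tool_pos: [0.4547, -0.3756, -0.0274]
tool_rot: [1.672, 2.585, -0.028]
wrist_force: [-0.6, 0.4, -1.0]
width: 0.0261
```

Request:
step_arm([
  [0,0,0.02,0,1],
  [0,0,0.035,0,1],
  [0,0,0.035,0,1],
  [0,0,0.02,0,1],
])

```text
clock: 13.05
tool_pos: [0.4492, -0.3705, 0.0784]
tool_rot: [1.681, 2.598, -0.022]
wrist_force: [1.0, 0.1, -0.5]
width: 0.0262
```

Request:
step_arm([
  [0.005,0.039,0,0.102,1],
  [0.005,0.039,0,0.102,1],
  [0.005,0.039,0,0.102,1],
  [0.005,0.039,0,0.102,1],
  [0.005,0.039,0,0.102,1],
])

```text
clock: 13.47
tool_pos: [0.4785, -0.181, 0.0908]
tool_rot: [0.95, 2.918, -0.008]
wrist_force: [0.8, -0.5, -0.6]
width: 0.026
```

Request:
step_arm([
  [0.005,0.039,0,0.102,1],
  [0.005,0.039,0,0.102,1],
  [0.005,0.039,0,0.102,1],
  [0.005,0.039,0,0.102,1],
  [0.005,0.03,0,0.1,1],
])

```text
clock: 13.88
tool_pos: [0.5027, 0.0146, 0.0925]
tool_rot: [0.148, 3.062, 0.022]
wrist_force: [1.2, -0.6, -1.0]
width: 0.0261
```

Request:
step_arm([
  [0,0.02,0,0,1],
  [0,0,0,0,1],
])

```text
clock: 14.05
tool_pos: [0.5026, 0.0406, 0.0929]
tool_rot: [0.133, 3.062, 0.026]
wrist_force: [0.0, 1.2, -1.5]
width: 0.026
```

```bash
python3 - <<'E'
from h import *
p,a,s=jaw(); print(p,a,s["width"],s["wrist_force"])
E
```

```text
[0.5026086  0.0405949  0.09288373] 85.07446021292989 0.026035779799168792 [ 0.0388841   1.16845954 -1.45152706]
```

Request:
step_arm([
  [0,0.021,-0.005,0.035,1],
  [0,0,-0.025,0,1],
  [0,0,-0.025,0,1],
  [0,0,-0.015,0,1],
  [0,0,0,0,1],
])

```text
clock: 14.47
tool_pos: [0.5048, 0.0623, 0.024]
tool_rot: [0.072, 3.056, 0.025]
wrist_force: [-0.7, 0.6, -0.5]
width: 0.026
```

```bash
python3 - <<'E'
from h import *
p,a,s=jaw(); print(p,a,s["width"],s["wrist_force"])
d=optics.capture("wrist"); crop(d,0,0,512,384,1.5,"w13.png")
E
```

```text
[0.5048117  0.06233175 0.02404762] 87.35083887230758 0.02604379358081642 [-0.74807798  0.56644992 -0.5188166 ]
```

View pics/w13.png

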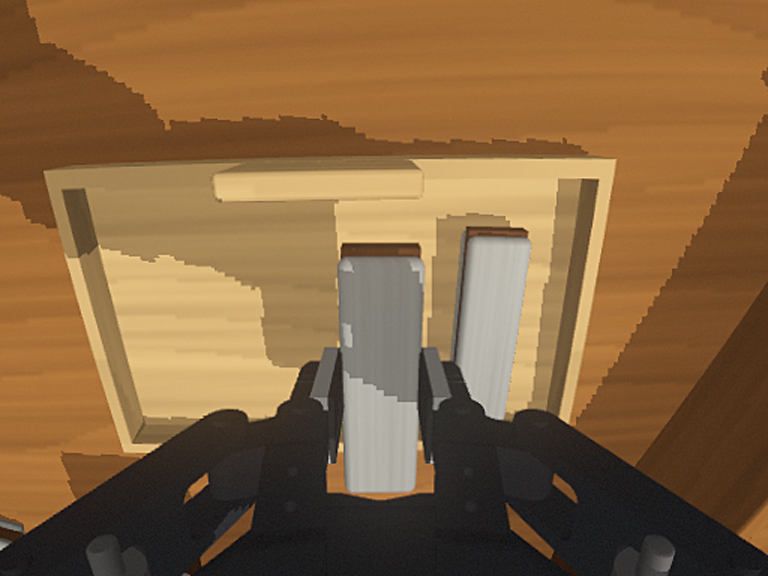

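Request:
step_arm([
  [0,-0.003,-0.02,0,1],
  [0,0,-0.015,0,1],
  [0,0,-0.007,0,1],
  [0,0,-0.003,0,1],
])

```text
clock: 14.85
tool_pos: [0.5109, 0.0568, -0.0145]
tool_rot: [0.076, 3.044, 0.023]
wrist_force: [0.5, 0.8, -1.6]
width: 0.0262
```

```bash
python3 - <<'E'
from h import *
p,a,s=jaw(); print(p,a,s["width"],s["wrist_force"])
R,_=cv2.Rodrigues(s["tool_rot"]); print("tool z",R[:,2])
E
```

```text
[ 0.51090356  0.05680365 -0.01454635] 87.19653583614934 0.026179794735058336 [ 0.50040604  0.81111663 -1.6136515 ]
tool z [ 0.09695149  0.01298688 -0.99520438]
```

Request:
step_arm([
  [-0.004,0.002,-0.005,0,1],
  [-0.002,0,-0.003,0,1],
  [0,0,0,0,0.2],
  [0,0,0,0,0.2],
  [0,0,0.01,0,0.2],
])

```text
clock: 15.27
tool_pos: [0.5058, 0.0584, -0.0106]
tool_rot: [0.077, 3.041, 0.023]
wrist_force: [-0.3, 0.3, 0.2]
width: 0.0343
```

Request:
step_arm([
  [0,0,0.02,0,0.2],
  [0,0,0.035,0,0.2],
  [0,0,0.035,0,0.0],
  [0,-0.02,0.02,0,-0.3],
])

```text
clock: 15.6
tool_pos: [0.5027, 0.0403, 0.1039]
tool_rot: [0.072, 3.046, 0.025]
wrist_force: [0.6, 0.7, 0.7]
width: 0.0535
```

```bash
python3 - <<'E'
from h import *
p,a,s=jaw(); print(p,a,s["width"],s["wrist_force"])
R,_=cv2.Rodrigues(s["tool_rot"]); print("tool z",R[:,2])
d=optics.capture("wrist"); crop(d,0,0,512,384,1.5,"w14.png"); harps(d,zt=.024)
d=optics.capture("top"); harps(d)
E
```

```text
[0.50273191 0.04028703 0.10393504] 87.33335612473144 0.05354598124000924 [0.55843197 0.66932818 0.66962077]
tool z [ 0.09437952  0.01418982 -0.99543516]
px [269.9 176.9] mean [0.5009 0.0574] rectc 503.9 57.1 size 93.8 27.6 deg -3.4
px [327.5 181.3] mean [0.5081 0.112 ] rectc 511.2 111.9 size 94.9 27.3 deg -3.8
px [ 39.6 290. ] mean [ 0.6225 -0.2107] rectc 621.8 -212.7 size 85.8 3.1 deg 69.7
px [ 30.  303.6] mean [ 0.6429 -0.231 ] rectc 644.8 -228.2 size 83.2 29.3 deg 69.7
px [111.9 375.1] mean [ 0.7711 -0.1627] rectc 770.3 -160.3 size 56.4 15.6 deg -38.3
px [325.1 173.9] mean [ 0.6497 -0.2346] rectc 649.7 -234.8 size 96.4 28.3 deg 69.5
px [375.8 170.8] mean [ 0.6641 -0.3945] rectc 664.5 -395.2 size 98.9 29.4 deg 82.2
px [369.8 207. ] mean [ 0.5498 -0.375 ] rectc 549.9 -375.7 size 95.7 27.8 deg -85.8
px [353.1 268.3] mean [ 0.3602 -0.3241] rectc 360.1 -324.1 size 76.1 57.3 deg 34.3
px [474.7 304.7] mean [ 0.2507 -0.713 ] rectc 248.6 -714.5 size 109.3 99.0 deg 45.4
px [  3.8 329. ] mean [0.1282 0.7678] rectc 129.0 765.4 size 137.3 32.3 deg 2.0
px [252.7 350. ] mean [ 0.1074 -0.0246] rectc 106.0 -25.0 size 114.2 20.2 deg 74.2
```

View pics/w14.png

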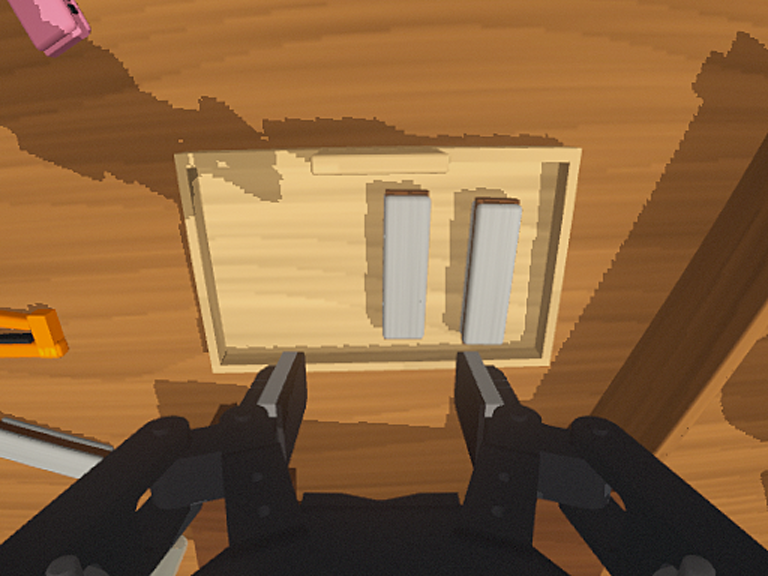

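Two are in, side by side at (407,265) and (492,270). Next is the one at (0.550,-0.375), with the capo and stand as its neighbours.

Request:
step_arm([
  [0.0045,-0.038,0,-0.12,-0.3],
  [0.0045,-0.038,0,-0.12,-0.3],
  [0.0045,-0.038,0,-0.12,-0.3],
  [0.0045,-0.038,0,-0.12,-0.3],
  [0.0045,-0.038,0,-0.12,-0.3],
])

```text
clock: 16.12
tool_pos: [0.5291, -0.1529, 0.1111]
tool_rot: [0.992, 2.865, -0.023]
wrist_force: [0.1, -0.2, -0.1]
width: 0.0554
```

Request:
step_arm([
  [0.0045,-0.038,0,-0.12,-0.3],
  [0.0045,-0.038,0,-0.12,-0.3],
  [0.0045,-0.038,0,-0.12,-0.3],
  [0.0045,-0.038,0,-0.12,-0.3],
  [0.0045,-0.038,0,-0.12,-0.3],
])

```text
clock: 16.53
tool_pos: [0.5507, -0.3505, 0.111]
tool_rot: [1.831, 2.429, -0.071]
wrist_force: [0.8, -0.6, 0.5]
width: 0.056
```

```bash
python3 - <<'E'
from h import *
p,a,s=jaw(); print(p,a,s["width"],s["wrist_force"])
R,_=cv2.Rodrigues(s["tool_rot"]); print("tool z",R[:,2])
d=optics.capture("wrist"); crop(d,0,0,512,384,1.5,"w15.png"); harps(d)
E
```

```text
[ 0.55074709 -0.35054752  0.11099001] 16.031802748895544 0.05595481177184544 [ 0.79130097 -0.55425423  0.49863487]
tool z [ 0.05106817 -0.09672003 -0.99400064]
px [393.3  85.8] mean [ 0.6487 -0.2359] rectc 648.4 -237.3 size 94.6 27.9 deg 69.7
px [377.4  76.4] mean [ 0.6313 -0.233 ] rectc 630.9 -234.2 size 87.3 1.8 deg 69.7
px [243.7 194.3] mean [ 0.5484 -0.3733] rectc 548.6 -376.1 size 96.3 27.7 deg -85.9
px [343.6 233.9] mean [ 0.6643 -0.3891] rectc 655.4 -398.1 size 98.4 49.8 deg 84.0
px [181.3 255.9] mean [ 0.5014 -0.4622] rectc 500.5 -462.2 size 62.7 16.2 deg 85.9
px [  5.7 342.5] mean [ 0.2883 -0.6766] rectc 290.1 -683.2 size 84.0 21.9 deg 82.6
```

View pics/w15.png

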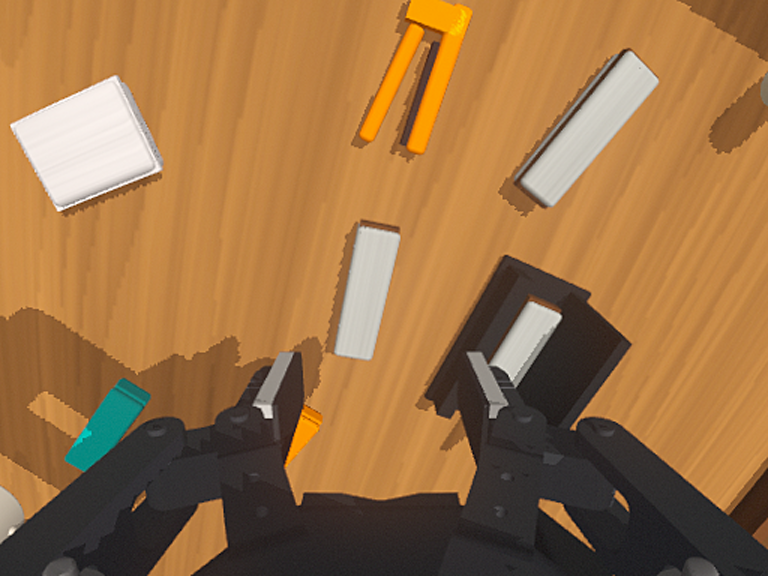

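Request:
step_arm([
  [0,-0.015,-0.015,-0.1,-0.3],
  [0,-0.008,-0.02,-0.09,-0.3],
  [0,0,-0.02,0,-0.3],
  [0,0,-0.01,0,-0.3],
  [0,0,0,0,-0.3],
])

```text
clock: 17.0
tool_pos: [0.5518, -0.3861, 0.0449]
tool_rot: [2.08, 2.217, -0.092]
wrist_force: [-0.4, 0.2, 0.5]
width: 0.0554
```

```bash
cat >> h.py <<'E'
def st():
    p,a,s=jaw(); R,_=cv2.Rodrigues(s["tool_rot"]); z=R[:,2]
    print("tcp",p.round(4),"jaw",round(a,1),"w",round(s["width"],4),"F",s["wrist_force"].round(1),"tz",z[:2].round(3),"tip",(p-0.039*z).round(4),"q",s["q"].round(2),s["clock"])
E
python3 - <<'E'
from h import *
st()
d=optics.capture("wrist"); crop(d,0,0,512,384,1.5,"w16.png"); harps(d)
E
```

```text
tcp [ 0.5518 -0.3861  0.0449] jaw 3.7 w 0.0554 F [-0.4  0.2  0.5] tz [ 0.032 -0.112] tip [ 0.5506 -0.3817  0.0836] q [-0.69  0.23  1.68 -0.07  1.14 -0.73] 17.0
px [378.3  27. ] mean [ 0.6215 -0.2608] rectc 621.5 -260.9 size 34.7 1.7 deg 69.7
px [406.   31.7] mean [ 0.6402 -0.2615] rectc 640.5 -258.8 size 49.1 27.9 deg 69.9
px [ 19.2 104.7] mean [ 0.3868 -0.3211] rectc 391.5 -327.0 size 78.7 40.8 deg 76.4
px [394.  219.1] mean [ 0.6653 -0.3954] rectc 664.9 -399.2 size 98.1 29.3 deg 82.2
px [181.3 256. ] mean [ 0.4951 -0.4376] rectc 494.4 -437.4 size 47.3 12.2 deg 73.6
px [324.6 255. ] mean [ 0.6144 -0.4309] rectc 615.5 -431.4 size 48.8 11.9 deg -65.2
```

View pics/w16.png

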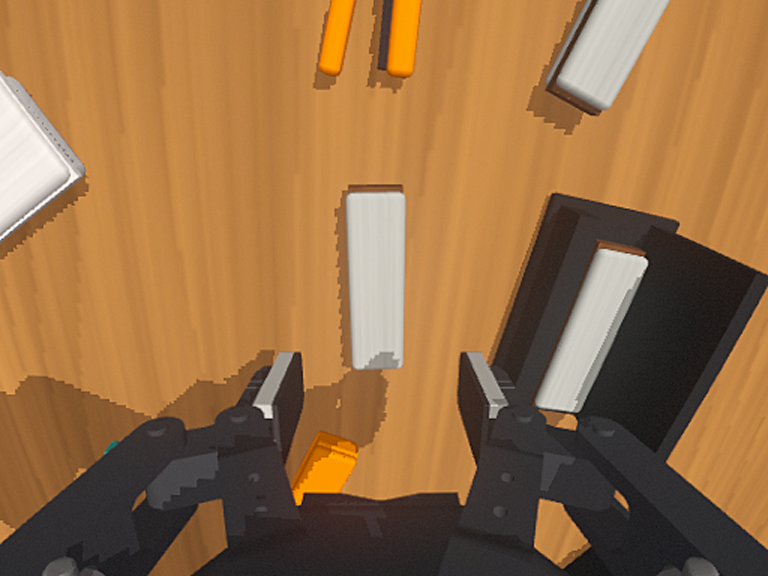

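Request:
step_arm([
  [-0.001,0.006,-0.02,0,-0.1],
  [0,0,-0.02,0,-0.1],
  [0,0,-0.012,0,-0.1],
  [0,0,0,0,-0.1],
])

```text
clock: 17.38
tool_pos: [0.5546, -0.3802, -0.0015]
tool_rot: [2.07, 2.214, -0.09]
wrist_force: [-0.6, 1.1, -0.5]
width: 0.0466
```

```bash
python3 - <<'E'
from h import *
st()
d=optics.capture("wrist"); crop(d,0,0,512,384,1.5,"w17.png")
E
```

```text
tcp [ 0.5546 -0.3802 -0.0015] jaw 4.0 w 0.0466 F [-0.6  1.1 -0.5] tz [ 0.039 -0.118] tip [ 0.5531 -0.3756  0.0372] q [-0.68  0.28  1.71 -0.08  1.05 -0.71] 17.3833
```

View pics/w17.png

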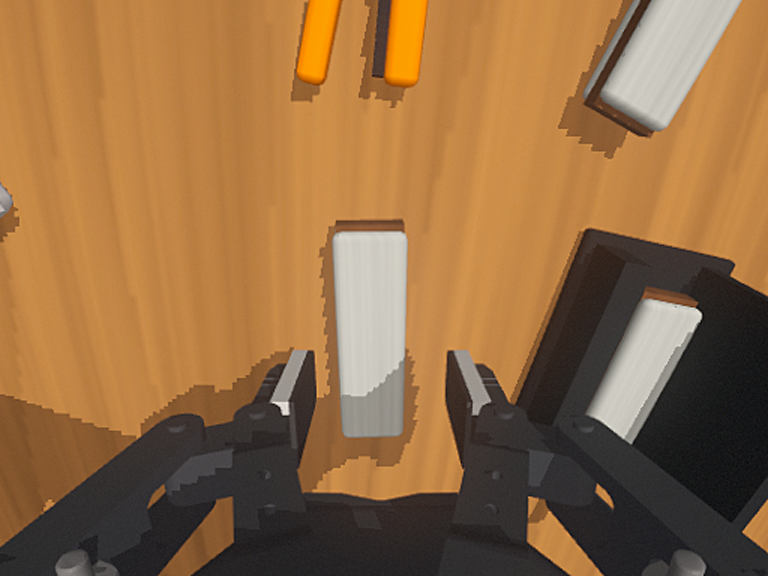

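Request:
step_arm([
  [-0.006,0,-0.015,0,-0.1],
  [0,0,-0.01,0,-0.1],
  [-0.001,0,-0.005,0,-0.1],
  [0,0,0,0,-0.1],
])

```text
clock: 17.77
tool_pos: [0.5524, -0.3832, -0.0242]
tool_rot: [2.061, 2.206, -0.088]
wrist_force: [-0.4, -0.1, -0.0]
width: 0.0467
```

```bash
python3 - <<'E'
from h import *
st()
d=optics.capture("wrist"); crop(d,0,0,512,384,1.5,"w18.png")
E
```

```text
tcp [ 0.5524 -0.3832 -0.0242] jaw 4.0 w 0.0467 F [-0.4 -0.1 -0. ] tz [ 0.049 -0.125] tip [ 0.5505 -0.3783  0.0145] q [-0.69  0.3   1.72 -0.08  1.   -0.71] 17.7667
```

View pics/w18.png

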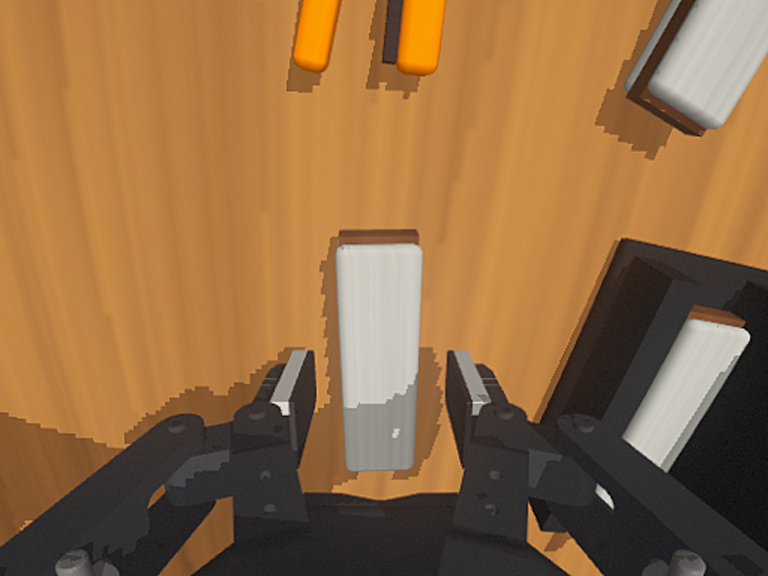

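Request:
step_arm([
  [0,0.003,-0.008,0,-0.1],
  [0,0,0,0,1],
  [0,0,0,0,1],
  [0,0,0,0,1],
  [0,0,0,0,1],
])

```text
clock: 18.23
tool_pos: [0.5557, -0.3819, -0.028]
tool_rot: [2.056, 2.201, -0.087]
wrist_force: [0.2, -0.2, -1.2]
width: 0.0261
```

Request:
step_arm([
  [0,0,0.03,0,1],
  [0,0,0.04,0,1],
  [0,0,0.04,0,1],
  [0,0,0.02,0,1],
])

```text
clock: 18.57
tool_pos: [0.5483, -0.3759, 0.0948]
tool_rot: [2.07, 2.217, -0.09]
wrist_force: [0.8, 0.1, 0.3]
width: 0.026
```

```bash
python3 - <<'E'
from h import *
st()
d=optics.capture("top"); harps(d)
E
```

```text
tcp [ 0.5483 -0.3759  0.0948] jaw 4.0 w 0.026 F [0.8 0.1 0.3] tz [ 0.038 -0.116] tip [ 0.5468 -0.3713  0.1335] q [-0.68  0.15  1.68 -0.07  1.21 -0.73] 18.5667
px [325.1 173.9] mean [ 0.6497 -0.2348] rectc 649.7 -234.8 size 96.4 28.3 deg 69.5
px [368.6 169. ] mean [ 0.669  -0.3716] rectc 667.1 -376.4 size 60.9 29.4 deg 82.2
px [211.2 214.7] mean [0.5131 0.1142] rectc 513.5 114.1 size 95.7 27.3 deg -4.1
px [229.  217.6] mean [0.5057 0.0593] rectc 505.9 59.2 size 95.6 27.3 deg -2.8
px [474.7 304.7] mean [ 0.2508 -0.713 ] rectc 248.4 -712.9 size 110.4 98.1 deg 43.0
px [  3.8 328.9] mean [0.1284 0.7678] rectc 129.0 765.4 size 137.3 32.3 deg 2.0
```

Request:
step_arm([
  [-0.004,0.035,0,0.12,1],
  [-0.004,0.035,0,0.12,1],
  [-0.004,0.035,0,0.12,1],
  [-0.004,0.035,0,0.12,1],
  [-0.004,0.035,0,0.12,1],
])

```text
clock: 19.03
tool_pos: [0.5307, -0.2039, 0.1009]
tool_rot: [1.288, 2.717, -0.031]
wrist_force: [-0.1, 0.5, -1.6]
width: 0.0261
```

Request:
step_arm([
  [-0.004,0.035,0,0.12,1],
  [-0.004,0.035,0,0.12,1],
  [-0.004,0.035,0,0.12,1],
  [-0.004,0.035,0,0.12,1],
  [-0.002,0.03,0,0.12,1],
])

```text
clock: 19.45
tool_pos: [0.507, -0.0245, 0.0956]
tool_rot: [0.39, 2.987, 0.034]
wrist_force: [0.5, -1.1, -2.4]
width: 0.0261
```

```bash
python3 - <<'E'
from h import *
st()
E
```

```text
tcp [ 0.507  -0.0245  0.0956] jaw 75.3 w 0.0261 F [ 0.5 -1.1 -2.4] tz [0.13  0.006] tip [ 0.5019 -0.0248  0.1343] q [-0.22 -0.26  2.07  0.04  1.2  -1.54] 19.45
```

Request:
step_arm([
  [0.001,0.02,-0.01,0.1,1],
  [0.001,0.01,-0.02,0.09,1],
  [0,0,-0.02,0,1],
  [0,0,-0.015,0,1],
  [0,0,0,0,1],
])

```text
clock: 19.87
tool_pos: [0.5058, 0.014, 0.0261]
tool_rot: [0.069, 3.015, 0.057]
wrist_force: [-1.7, -0.9, -1.7]
width: 0.0263
```

```bash
python3 - <<'E'
from h import *
st()
d=optics.capture("wrist"); crop(d,0,0,512,384,1.5,"w19.png")
E
```

```text
tcp [0.5058 0.014  0.0261] jaw 87.5 w 0.0263 F [-1.7 -0.9 -1.7] tz [0.126 0.035] tip [0.5009 0.0127 0.0648] q [-0.15 -0.17  2.12  0.06  1.07 -1.7 ] 19.8667
```

View pics/w19.png

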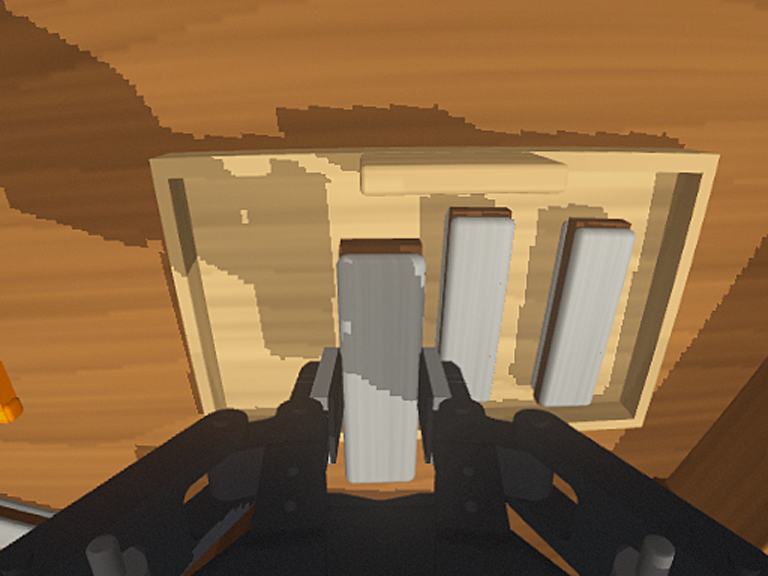

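Request:
step_arm([
  [0,-0.004,-0.02,0,1],
  [0,0,-0.015,0,1],
  [0,0,-0.006,0,1],
  [0,0,0,0,1],
])

```text
clock: 20.25
tool_pos: [0.5094, 0.0086, -0.0113]
tool_rot: [0.071, 3.007, 0.055]
wrist_force: [-0.5, 0.7, -2.0]
width: 0.0258
```

```bash
python3 - <<'E'
from h import *
st()
E
```

```text
tcp [ 0.5094  0.0086 -0.0113] jaw 87.4 w 0.0258 F [-0.5  0.7 -2. ] tz [0.133 0.033] tip [0.5042 0.0073 0.0274] q [-0.16 -0.1   2.13  0.07  0.98 -1.72] 20.25
```

Request:
step_arm([
  [0,0.001,-0.008,0,1],
  [0,0,-0.004,0,1],
  [0,0,-0.001,0,0.2],
  [0,0,0,0,0.2],
  [0,0,0.01,0,0.2],
])

```text
clock: 20.67
tool_pos: [0.5114, 0.009, -0.0125]
tool_rot: [0.072, 3.004, 0.054]
wrist_force: [-0.3, -0.1, -0.3]
width: 0.0341
```

Request:
step_arm([
  [0,0,0.02,0,0.2],
  [0,0,0.035,0,0.2],
  [0,0,0.035,0,0.0],
  [0,-0.02,0.02,0,-0.1],
])

```text
clock: 21.0
tool_pos: [0.5082, -0.0087, 0.1016]
tool_rot: [0.068, 3.01, 0.057]
wrist_force: [0.7, -0.8, 1.2]
width: 0.0469
```

```bash
python3 - <<'E'
from h import *
st()
d=optics.capture("wrist"); crop(d,0,0,512,384,1.5,"w20.png"); harps(d,zt=.024)
d=optics.capture("top"); harps(d)
E
```

```text
tcp [ 0.5082 -0.0087  0.1016] jaw 87.5 w 0.0469 F [ 0.7 -0.8  1.2] tz [0.131 0.035] tip [ 0.5031 -0.0101  0.1403] q [-0.2  -0.26  2.06  0.06  1.22 -1.75] 21.0
px [320.4 165.7] mean [0.5002 0.0569] rectc 503.6 56.8 size 94.5 27.3 deg -3.2
px [267.  170.4] mean [0.502  0.0073] rectc 505.9 7.2 size 94.8 27.7 deg -2.6
px [376.6 170.7] mean [0.508  0.1114] rectc 510.9 111.3 size 94.3 27.7 deg -3.8
px [ 62.5 282.1] mean [ 0.6187 -0.2232] rectc 618.4 -223.7 size 71.6 3.0 deg 69.5
px [ 50.7 295.6] mean [ 0.6379 -0.2445] rectc 640.0 -241.2 size 73.2 29.1 deg 70.4
px [139.7 365.7] mean [ 0.7663 -0.1686] rectc 774.2 -169.5 size 69.9 21.5 deg -24.9
px [325.1 173.9] mean [ 0.6497 -0.2348] rectc 649.7 -234.8 size 96.4 28.3 deg 69.5
px [375.8 170.8] mean [ 0.6641 -0.3945] rectc 664.5 -395.2 size 98.9 29.4 deg 82.2
px [211.2 214.7] mean [0.5132 0.1142] rectc 513.5 114.2 size 95.7 27.2 deg -3.9
px [353.1 268.1] mean [ 0.3607 -0.3242] rectc 360.4 -324.4 size 76.5 56.4 deg 34.8
px [474.7 304.7] mean [ 0.2508 -0.713 ] rectc 248.6 -714.5 size 109.3 99.1 deg 45.4
px [  3.8 329. ] mean [0.1282 0.7678] rectc 129.0 765.4 size 137.3 32.3 deg 2.0
```

View pics/w20.png

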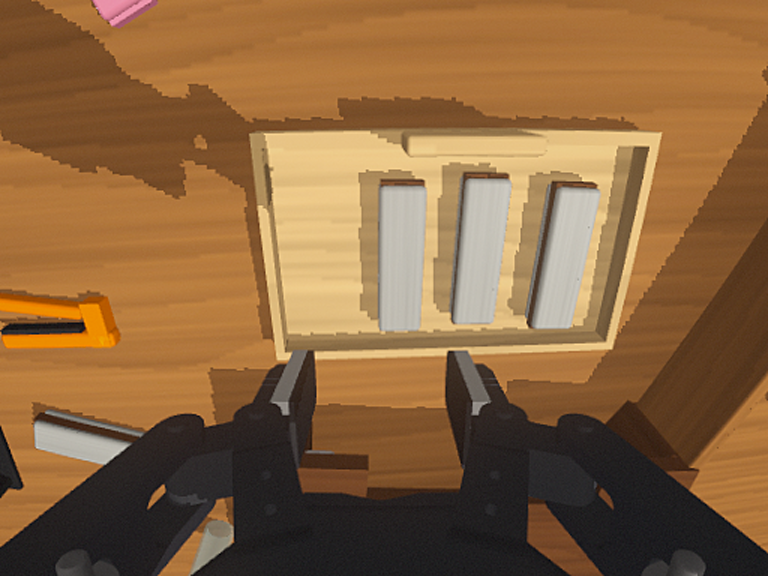

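Three are in, side by side. The last is at (0.6485,-0.2355), with its long axis at 69.7°.

Request:
step_arm([
  [0.009,-0.014,0,-0.12,-0.1],
  [0.009,-0.014,0,-0.12,-0.1],
  [0.009,-0.014,0,-0.12,-0.1],
  [0.009,-0.014,0,-0.12,-0.1],
  [0.009,-0.014,0,-0.12,-0.1],
])

```text
clock: 21.52
tool_pos: [0.5573, -0.0833, 0.1083]
tool_rot: [0.988, 2.826, -0.013]
wrist_force: [0.7, -0.3, 0.2]
width: 0.0473
```

Request:
step_arm([
  [0.009,-0.014,0,-0.12,-0.1],
  [0.009,-0.014,0,-0.12,-0.1],
  [0.009,-0.014,0,-0.12,-0.1],
  [0.009,-0.014,0,-0.12,-0.1],
  [0.009,-0.014,0,-0.12,-0.1],
])

```text
clock: 21.93
tool_pos: [0.6028, -0.1546, 0.1075]
tool_rot: [1.815, 2.394, -0.08]
wrist_force: [0.5, -0.6, -0.8]
width: 0.0468
```

Request:
step_arm([
  [0.009,-0.014,0,-0.12,-0.1],
  [0.009,-0.014,0,-0.12,-0.1],
  [0.009,-0.014,0,-0.12,-0.1],
  [0.009,-0.014,0,-0.12,-0.1],
  [0,0,0,-0.1,-0.1],
])

```text
clock: 22.35
tool_pos: [0.6404, -0.2131, 0.1062]
tool_rot: [2.465, 1.754, -0.139]
wrist_force: [-0.5, 0.7, 0.1]
width: 0.0469
```

```bash
python3 - <<'E'
from h import *
st()
d=optics.capture("wrist"); crop(d,0,0,512,384,1.5,"w21.png"); harps(d)
E
```

```text
tcp [ 0.6404 -0.2131  0.1062] jaw -19.0 w 0.0469 F [-0.5  0.7  0.1] tz [-0.009 -0.144] tip [ 0.6407 -0.2074  0.1448] q [-0.37  0.21  1.59 -0.14  1.3   0.  ] 22.35
px [390.4  80.6] mean [ 0.7826 -0.1727] rectc 784.6 -174.3 size 44.7 30.9 deg -17.9
px [267.5 186.5] mean [ 0.6509 -0.2326] rectc 649.9 -235.3 size 96.2 28.0 deg 69.7
px [191.7 253.8] mean [ 0.5493 -0.2795] rectc 548.1 -279.8 size 59.7 15.3 deg 53.3
px [314.3 253.3] mean [ 0.6755 -0.3263] rectc 676.5 -328.1 size 62.2 15.0 deg 89.3
px [ 64.1 305.3] mean [ 0.369  -0.2974] rectc 357.3 -299.0 size 91.7 22.0 deg 20.1
```

View pics/w21.png

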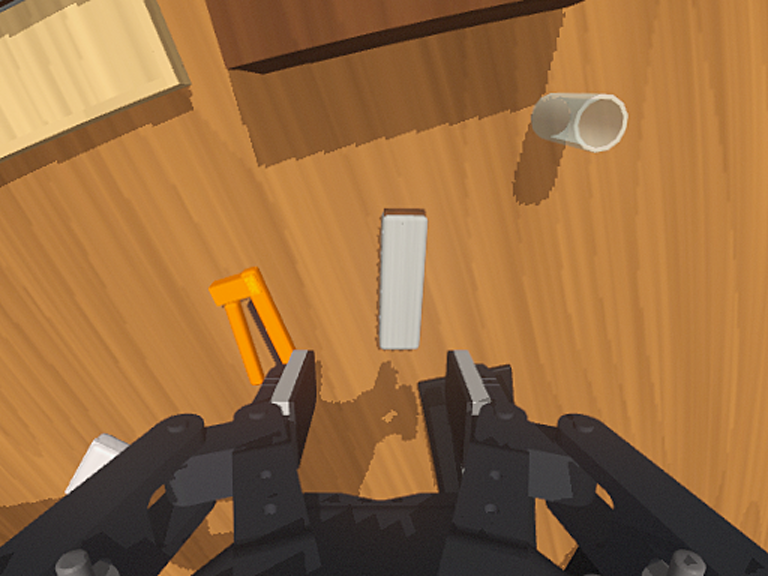

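Request:
step_arm([
  [0.008,-0.022,-0.02,-0.02,-0.1],
  [0,0,-0.03,0,-0.1],
  [0,0,-0.025,0,-0.1],
  [0,0,-0.015,0,-0.1],
  [0,0,0,0,-0.1],
])

```text
clock: 22.82
tool_pos: [0.65, -0.2332, 0.0152]
tool_rot: [2.476, 1.738, -0.134]
wrist_force: [-0.2, 1.1, -0.7]
width: 0.047
```

```bash
python3 - <<'E'
from h import *
st()
d=optics.capture("wrist"); crop(d,0,0,512,384,1.5,"w22.png"); harps(d)
E
```

```text
tcp [ 0.65   -0.2332  0.0152] jaw -19.7 w 0.047 F [-0.2  1.1 -0.7] tz [-0.007 -0.143] tip [ 0.6503 -0.2276  0.0538] q [-0.39  0.34  1.6  -0.15  1.16  0.01] 22.8167
px [446.8  54.8] mean [ 0.7859 -0.1715] rectc 790.5 -172.7 size 59.6 35.6 deg -19.0
px [191.7 253.9] mean [ 0.6    -0.2417] rectc 599.2 -241.8 size 38.4 9.8 deg 52.6
px [314.3 253.3] mean [ 0.681 -0.273] rectc 681.6 -274.2 size 40.1 9.7 deg 88.6
px [  6.5 352.2] mean [ 0.3936 -0.2826] rectc 389.4 -283.0 size 37.6 12.1 deg 19.7
```

View pics/w22.png

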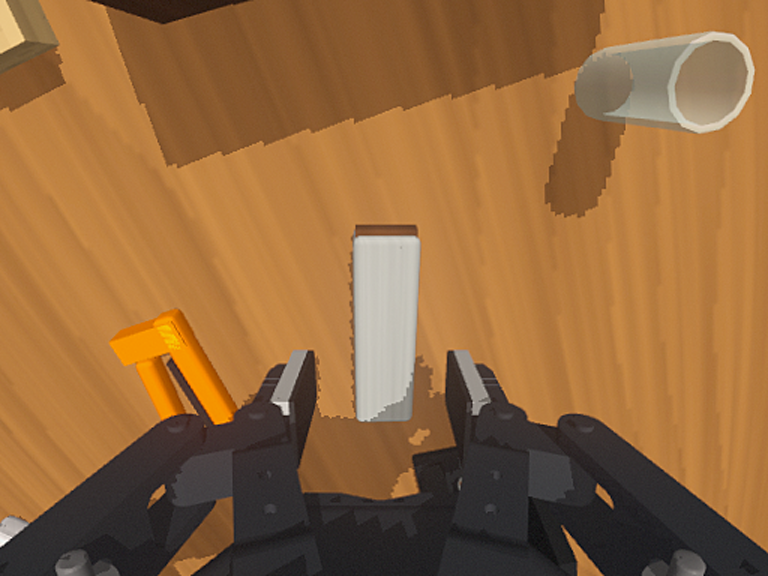

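Request:
step_arm([
  [0,-0.004,-0.022,0,-0.1],
  [0,0,-0.015,0,-0.1],
  [0,0,-0.006,0,-0.1],
  [0,0,0,0,-0.1],
])

```text
clock: 23.2
tool_pos: [0.6535, -0.2371, -0.0223]
tool_rot: [2.467, 1.739, -0.127]
wrist_force: [0.7, 0.5, -1.2]
width: 0.0469
```

```bash
python3 - <<'E'
from h import *
st()
d=optics.capture("wrist"); crop(d,0,0,512,384,1.5,"w23.png")
E
```

```text
tcp [ 0.6535 -0.2371 -0.0223] jaw -19.4 w 0.0469 F [ 0.7  0.5 -1.2] tz [ 0.001 -0.147] tip [ 0.6535 -0.2314  0.0163] q [-0.39  0.39  1.61 -0.15  1.09  0.02] 23.2
```

View pics/w23.png

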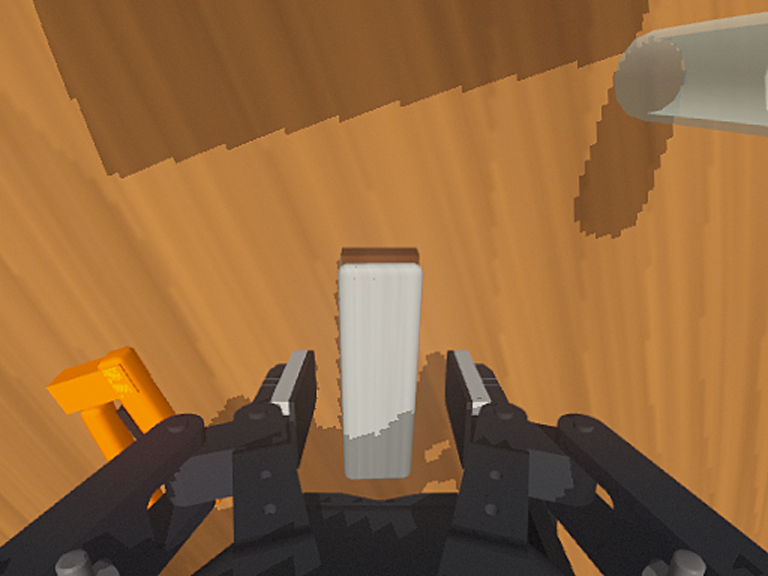

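Centred; I'll go 9 mm lower, close and lift.

Request:
step_arm([
  [-0.001,0,-0.009,0,-0.1],
  [0,0,0,0,1],
  [0,0,0,0,1],
  [0,0,0,0,1],
  [0,0,0,0,1],
])

```text
clock: 23.67
tool_pos: [0.6565, -0.238, -0.0256]
tool_rot: [2.461, 1.735, -0.119]
wrist_force: [0.9, 0.1, -0.4]
width: 0.026
```

Request:
step_arm([
  [0,0,0.03,0,1],
  [0,0,0.04,0,1],
  [0,0,0.04,0,1],
  [0,0,0.02,0,1],
])

```text
clock: 24.0
tool_pos: [0.6483, -0.2345, 0.0981]
tool_rot: [2.473, 1.746, -0.135]
wrist_force: [0.7, -1.1, 0.3]
width: 0.0257
```

```bash
python3 - <<'E'
from h import *
st()
E
```

```text
tcp [ 0.6483 -0.2345  0.0981] jaw -19.4 w 0.0257 F [ 0.7 -1.1  0.3] tz [-0.008 -0.142] tip [ 0.6487 -0.229   0.1367] q [-0.39  0.25  1.56 -0.14  1.29 -0.02] 24.0
```

Request:
step_arm([
  [-0.009,0.012,0,0.12,1],
  [-0.009,0.012,0,0.12,1],
  [-0.009,0.012,0,0.12,1],
  [-0.009,0.012,0,0.12,1],
  [-0.009,0.012,0,0.12,1],
])

```text
clock: 24.42
tool_pos: [0.6093, -0.1768, 0.1109]
tool_rot: [1.799, 2.389, -0.058]
wrist_force: [0.1, 0.3, -1.9]
width: 0.0264
```

Request:
step_arm([
  [-0.009,0.012,0,0.12,1],
  [-0.009,0.012,0,0.12,1],
  [-0.009,0.012,0,0.12,1],
  [-0.009,0.012,0,0.12,1],
  [-0.009,0.012,0,0.12,1],
])

```text
clock: 24.83
tool_pos: [0.5608, -0.1133, 0.111]
tool_rot: [0.976, 2.822, 0.013]
wrist_force: [-0.1, -0.2, -1.6]
width: 0.0261
```

Request:
step_arm([
  [-0.009,0.012,0,0.12,1],
  [-0.009,0.012,0,0.12,1],
  [-0.009,0.012,0,0.12,1],
  [-0.009,0.012,0,0.12,1],
  [-0.005,0.008,0,0.12,1],
])

```text
clock: 25.25
tool_pos: [0.5153, -0.0537, 0.1105]
tool_rot: [0.061, 2.995, 0.084]
wrist_force: [0.7, -0.9, -0.3]
width: 0.0258
```

```bash
python3 - <<'E'
from h import *
st()
E
```

```text
tcp [ 0.5153 -0.0537  0.1105] jaw 87.9 w 0.0258 F [ 0.7 -0.9 -0.3] tz [0.145 0.053] tip [ 0.5096 -0.0557  0.149 ] q [-0.31 -0.25  2.04  0.1   1.23 -1.86] 25.25
```

Request:
step_arm([
  [-0.003,0.013,-0.01,-0.03,1],
  [0,0,-0.025,0,1],
  [0,0,-0.03,0,1],
  [0,0,-0.015,0,1],
  [0,0,0,0,1],
])

```text
clock: 25.67
tool_pos: [0.5124, -0.0395, 0.0316]
tool_rot: [0.096, 2.986, 0.077]
wrist_force: [0.2, 1.0, -1.3]
width: 0.0264
```

```bash
python3 - <<'E'
from h import *
st()
d=optics.capture("wrist"); crop(d,0,0,512,384,1.5,"w24.png")
E
```

```text
tcp [ 0.5124 -0.0395  0.0316] jaw 86.6 w 0.0264 F [ 0.2  1.  -1.3] tz [0.154 0.046] tip [ 0.5064 -0.0413  0.0701] q [-0.28 -0.17  2.12  0.1   1.06 -1.83] 25.6667
```

View pics/w24.png

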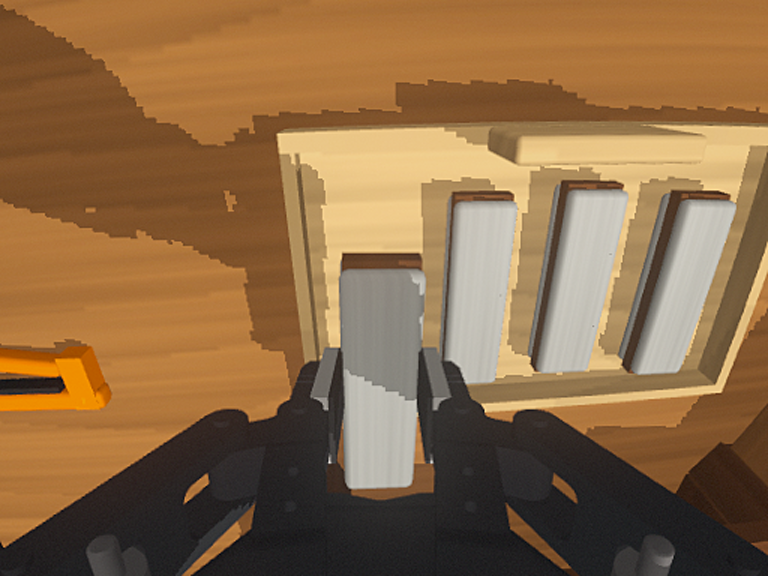

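Request:
step_arm([
  [-0.005,0.003,-0.02,0.01,1],
  [0,0,-0.018,0,1],
  [0,0,-0.006,0,1],
  [0,0,0,0,1],
])

```text
clock: 26.05
tool_pos: [0.5123, -0.038, -0.0062]
tool_rot: [0.08, 2.976, 0.074]
wrist_force: [-0.1, 1.0, -1.1]
width: 0.0255
```

```bash
python3 - <<'E'
from h import *
st()
d=optics.capture("wrist"); crop(d,0,0,512,384,1.5,"w25.png")
E
```

```text
tcp [ 0.5123 -0.038  -0.0062] jaw 87.2 w 0.0255 F [-0.1  1.  -1.1] tz [0.164 0.045] tip [ 0.5059 -0.0397  0.0323] q [-0.27 -0.12  2.14  0.11  0.97 -1.84] 26.05
```

View pics/w25.png

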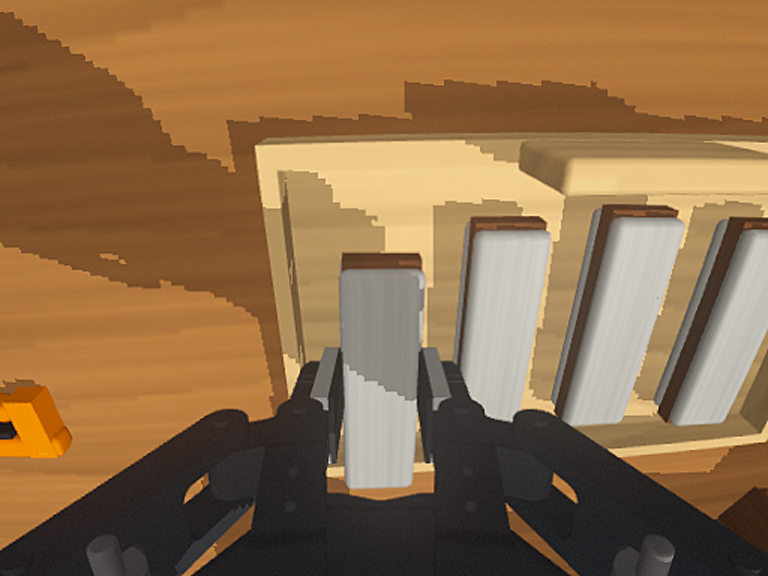

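Request:
step_arm([
  [-0.003,0.001,-0.008,0,1],
  [0,0,-0.005,0,1],
  [0,0,-0.002,0,0.25],
  [0,0,0,0,0.25],
  [0,0,0,0,0.25],
])

```text
clock: 26.52
tool_pos: [0.5147, -0.0386, -0.0155]
tool_rot: [0.079, 2.965, 0.069]
wrist_force: [0.4, 0.7, 0.0]
width: 0.0317
```

Request:
step_arm([
  [0,0,0.02,0,0.25],
  [0,0,0.035,0,0.25],
  [0,0,0.035,0,0.25],
  [-0.02,0.02,0.02,0,0.25],
])

```text
clock: 26.85
tool_pos: [0.4915, -0.0191, 0.0939]
tool_rot: [0.085, 2.974, 0.072]
wrist_force: [0.4, 0.2, 1.1]
width: 0.032
```

```bash
python3 - <<'E'
from h import *
st()
d=optics.capture("wrist"); crop(d,0,0,512,384,1.5,"w26.png"); harps(d,zt=.024)
d=optics.capture("top"); harps(d)
E
```

```text
tcp [ 0.4915 -0.0191  0.0939] jaw 87.0 w 0.032 F [0.4 0.2 1.1] tz [0.166 0.043] tip [ 0.4851 -0.0208  0.1324] q [-0.24 -0.33  2.13  0.09  1.19 -1.79] 26.85
px [331.8 180.8] mean [0.4998 0.0567] rectc 503.5 56.5 size 94.0 27.5 deg -3.5
px [278.2 185.9] mean [0.5012 0.0069] rectc 504.4 7.0 size 97.4 28.4 deg -2.2
px [387.4 184.2] mean [0.5073 0.1112] rectc 510.7 111.1 size 94.8 28.0 deg -3.8
px [227.5 194.2] mean [ 0.5059 -0.0399] rectc 511.9 -40.7 size 95.2 27.2 deg -4.5
px [375.8 170.8] mean [ 0.6641 -0.3945] rectc 664.5 -395.2 size 98.9 29.4 deg 82.2
px [211.3 214.7] mean [0.5131 0.1141] rectc 513.4 114.1 size 95.4 27.3 deg -4.1
px [262.  208.8] mean [ 0.5357 -0.0414] rectc 533.7 -40.5 size 57.0 26.7 deg -5.6
px [228.6 214.3] mean [0.5159 0.0607] rectc 507.0 58.5 size 93.3 27.9 deg -3.7
px [246.1 208.5] mean [0.5351 0.0077] rectc 535.2 7.9 size 40.2 24.6 deg 1.7
px [353.1 268.2] mean [ 0.3606 -0.3242] rectc 360.3 -324.4 size 76.2 56.6 deg 34.4
px [474.7 304.7] mean [ 0.2508 -0.713 ] rectc 248.6 -714.5 size 109.3 99.1 deg 45.4
px [  3.8 328.9] mean [0.1284 0.7678] rectc 129.0 765.4 size 137.3 32.3 deg 2.0
```

View pics/w26.png

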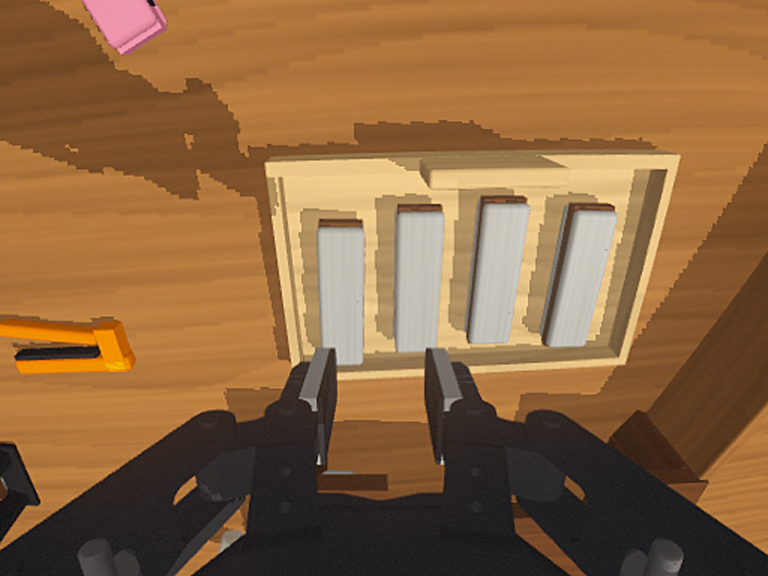

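All four lie in the tray; the fourth, at (340,290), ends close to the front wall. I'll swing the jaws to the tab direction and back off, then check that one.

Request:
step_arm([
  [-0.005,0.005,0.004,-0.12,0.25],
  [-0.005,0.005,0.004,-0.12,0.25],
  [-0.005,0.005,0.004,-0.12,0.0],
  [-0.005,0.005,0.004,-0.12,0.0],
  [-0.005,0.005,0.004,-0.12,0.0],
])

```text
clock: 27.37
tool_pos: [0.4646, 0.0075, 0.1143]
tool_rot: [0.983, 2.796, -0.009]
wrist_force: [0.2, 0.0, 0.3]
width: 0.0423
```

Request:
step_arm([
  [-0.005,0.005,0,-0.12,0.0],
  [-0.005,0.005,0,-0.12,0.0],
  [-0.005,0.005,0,-0.12,0.0],
  [-0.005,0.005,0,-0.12,0.0],
  [-0.005,0.005,0,-0.12,0.0],
])

```text
clock: 27.78
tool_pos: [0.4383, 0.0331, 0.1117]
tool_rot: [1.8, 2.366, -0.092]
wrist_force: [0.3, 0.8, -0.7]
width: 0.043
```

Request:
step_arm([
  [-0.005,0.005,0,-0.12,0.0],
  [-0.005,0.005,0,-0.12,0.0],
  [0,0,0,-0.06,0.0],
])

```text
clock: 28.03
tool_pos: [0.4268, 0.0443, 0.1089]
tool_rot: [2.156, 2.065, -0.134]
wrist_force: [-0.2, 0.4, -0.1]
width: 0.0423
```

```bash
python3 - <<'E'
from h import *
st()
d=optics.capture("wrist"); crop(d,0,0,512,384,1.5,"w27.png"); harps(d,zt=.024)
d=optics.capture("top"); harps(d); crop(d,160,140,310,260,5,"t27.png")
d=optics.capture("scene"); crop(d,200,140,350,250,5,"s27.png")
E
```

```text
tcp [0.4268 0.0443 0.1089] jaw -2.2 w 0.0423 F [-0.2  0.4 -0.1] tz [ 0.041 -0.172] tip [0.4252 0.051  0.1473] q [ 0.06 -0.39  2.15 -0.18  1.35  0.14] 28.0333
px [343.3  91.5] mean [0.5103 0.1136] rectc 511.2 113.3 size 95.5 27.9 deg -4.0
px [330.8 152.4] mean [0.5033 0.0592] rectc 504.0 59.1 size 94.7 27.1 deg -3.2
px [327.9 182.8] mean [0.5029 0.028 ] rectc 501.9 27.8 size 87.5 2.2 deg -3.4
px [328.5 199. ] mean [0.5049 0.0098] rectc 505.8 9.0 size 94.5 28.4 deg -3.5
px [329.1 221.8] mean [ 0.5078 -0.0174] rectc 508.2 -17.8 size 87.1 2.5 deg -4.3
px [330.6 239.9] mean [ 0.5114 -0.0414] rectc 510.4 -57.7 size 94.7 66.8 deg -4.3
px [196.9 253. ] mean [ 0.3648 -0.0478] rectc 363.5 -48.7 size 60.4 15.3 deg 72.0
px [504.  305.5] mean [ 0.7802 -0.181 ] rectc 786.6 -182.8 size 82.4 21.6 deg -43.4
px [375.8 170.8] mean [ 0.6641 -0.3946] rectc 664.5 -395.2 size 98.9 29.4 deg 82.2
px [211.4 212.1] mean [0.5213 0.1139] rectc 520.7 112.8 size 80.7 28.9 deg -3.5
px [261.  215.9] mean [ 0.5137 -0.0389] rectc 514.5 -38.9 size 95.9 27.1 deg -4.7
px [229.7 215.6] mean [0.5118 0.0574] rectc 506.3 59.1 size 94.8 26.6 deg -2.9
px [245.2 217.3] mean [0.508  0.0094] rectc 507.9 9.4 size 95.8 27.2 deg -3.4
px [353.1 268.2] mean [ 0.3603 -0.3242] rectc 360.3 -324.4 size 76.2 56.6 deg 34.4
px [474.7 304.7] mean [ 0.2508 -0.7132] rectc 248.5 -712.9 size 110.6 97.7 deg 42.7
px [  3.8 329. ] mean [0.1282 0.7678] rectc 129.0 765.4 size 137.3 32.3 deg 2.0
px [247.2 350. ] mean [ 0.1068 -0.0081] rectc 103.6 -7.7 size 143.1 30.5 deg 84.3
```

View pics/w27.png

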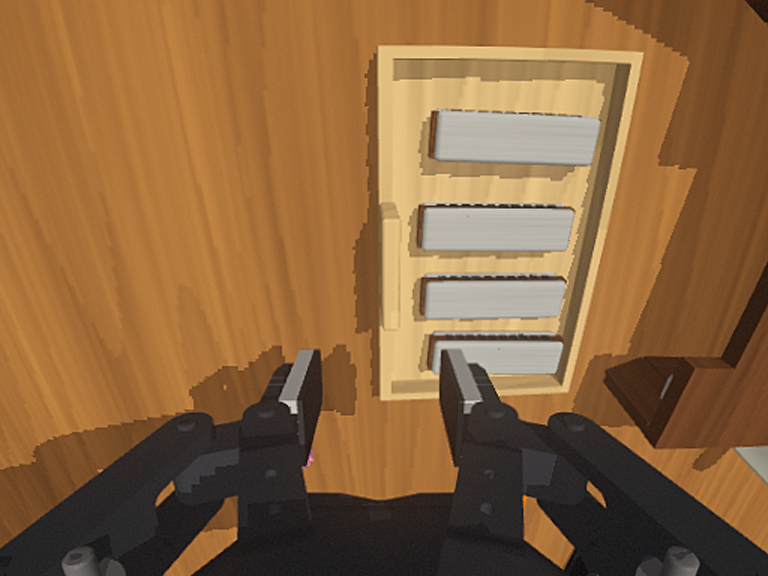

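View pics/t27.png

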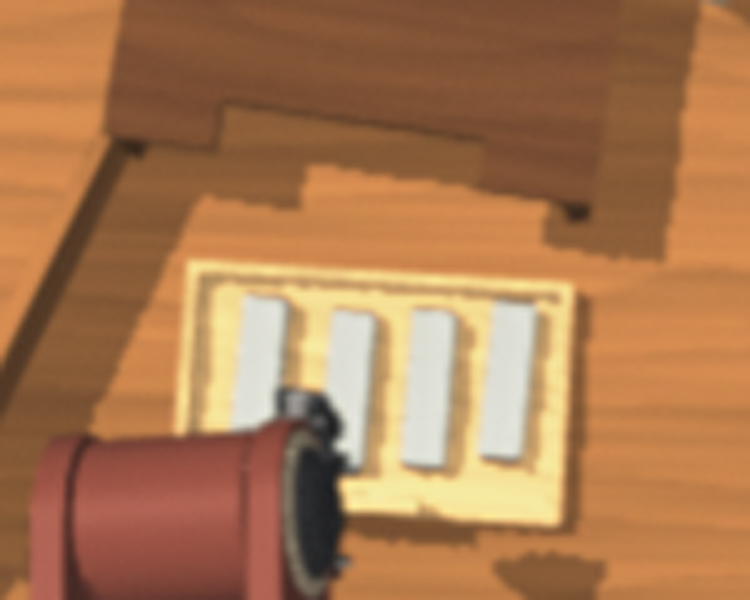

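View pics/s27.png

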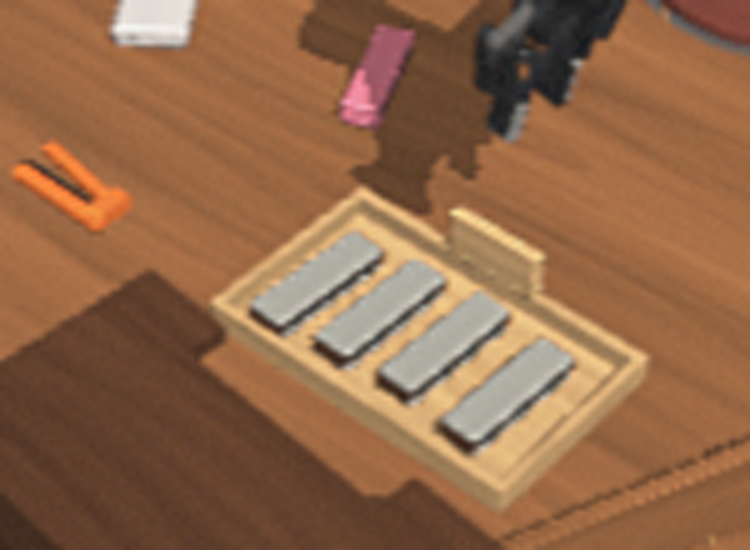

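All four lie flat and clear of the walls in all three views. Next I'll measure the tab and tray from the wrist picture: tab top (383-399, 204-330), corners (378,47), (643,53), (568,394), (381,400).

```bash
cat >> h.py <<'E'
def fit(L,W):
    L=np.array(L,float);W=np.array(W,float)[:,:2]
    lc,wc=L.mean(0),W.mean(0); A=(L-lc).T@(W-wc)
    th=np.arctan2(A[0,1]-A[1,0],A[0,0]+A[1,1]); R=np.array([[np.cos(th),-np.sin(th)],[np.sin(th),np.cos(th)]])
    o=wc-R@lc; print("origin",o.round(4),"yaw",np.degrees(th).round(2),"res mm",(((L@R.T+o)-W)*1000).round(1).tolist()); return o,th
TR=[(-.074,.119),(.074,.119),(.074,-.119),(-.074,-.119)]
CO=np.array([.6326,.0609]);CT=np.radians(-6.9)
def cabf(o,th):
    v=np.array(o)-CO;c,s=np.cos(CT),np.sin(CT);r=np.array([c*v[0]+s*v[1],-s*v[0]+c*v[1]]);print("in cab",r.round(4),"yaw",np.degrees(th-CT).round(2))
E
python3 - <<'E'
from h import *
d=optics.capture("wrist")
W=p2w(d,np.array([(378,47),(643,53),(568,394),(381,400)])/1.5,.02); o,t=fit(TR,W); cabf(o,t)
T=p2w(d,np.array([(383,204),(398,204),(399,330),(384,330)])/1.5,.056);print(T.round(4),T.mean(0))
d=optics.capture("top"); W=p2w(d,np.array([(188,262),(576,284),(560,527)])/5+[160,140]-.4,.02);o,t=fit([TR[1],TR[2],TR[3]],W); cabf(o,t)
E
```

```text
origin [0.5046 0.0402] yaw -1.59 res mm [[0.3, -0.4], [0.4, -0.5], [-0.5, 1.7], [-0.2, -0.8]]
in cab [-0.1246 -0.0359] yaw 5.31
[[0.432  0.0864 0.056 ]
 [0.4398 0.086  0.056 ]
 [0.4393 0.0089 0.056 ]
 [0.4303 0.0095 0.056 ]] [0.43531884 0.04768972 0.056     ]
origin [0.5043 0.0429] yaw -1.94 res mm [[-0.1, -1.2], [-0.8, 1.2], [0.8, 0.0]]
in cab [-0.1252 -0.0333] yaw 4.96
```

Request:
step_arm([
  [0.008,-0.004,-0.03,0,0.0],
  [0,0,-0.03,0,0.0],
  [0,0,-0.02,0,0.0],
  [0,0,0,0,0.0],
])

```text
clock: 28.62
tool_pos: [0.4387, 0.0383, 0.0302]
tool_rot: [2.143, 2.069, -0.122]
wrist_force: [-0.6, -0.4, -0.1]
width: 0.0427
```

```bash
python3 - <<'E'
from h import *
st()
d=optics.capture("wrist"); crop(d,0,0,512,384,1.5,"w28.png")
E
```

```text
tcp [0.4387 0.0383 0.0302] jaw -1.7 w 0.0427 F [-0.6 -0.4 -0.1] tz [ 0.052 -0.171] tip [0.4367 0.045  0.0686] q [ 0.04 -0.26  2.2  -0.19  1.17  0.15] 28.6167
```

View pics/w28.png

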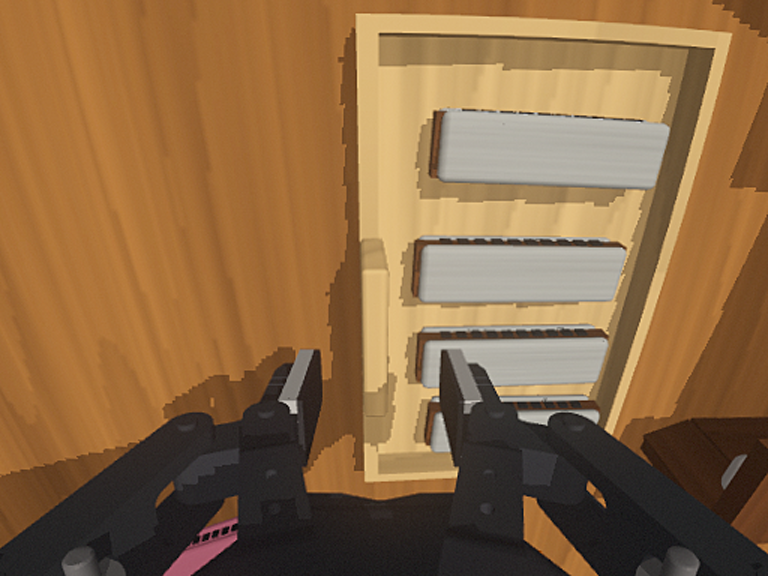

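Request:
step_arm([
  [-0.002,0,-0.018,0,0.0],
  [0,0,-0.012,0,0.0],
  [0,0,-0.002,0,0.2],
  [0,0,0,0,1],
  [0,0,0,0,1],
])

```text
clock: 29.08
tool_pos: [0.442, 0.0377, 0.006]
tool_rot: [2.138, 2.065, -0.111]
wrist_force: [-3.3, 0.1, -1.4]
width: 0.0107
```

Request:
step_arm([
  [0,0,0,0,1],
  [0,0,0,0,1],
])

```text
clock: 29.25
tool_pos: [0.4415, 0.0378, 0.0065]
tool_rot: [2.139, 2.065, -0.111]
wrist_force: [1.0, 0.2, -6.3]
width: 0.0079
```

```bash
python3 - <<'E'
from h import *
st()
d=optics.capture("wrist"); crop(d,0,0,512,384,1.5,"w29.png")
E
```

```text
tcp [0.4415 0.0378 0.0065] jaw -1.7 w 0.0079 F [ 1.   0.2 -6.3] tz [ 0.062 -0.171] tip [0.4391 0.0445 0.0449] q [ 0.04 -0.22  2.21 -0.19  1.11  0.16] 29.25
```

View pics/w29.png

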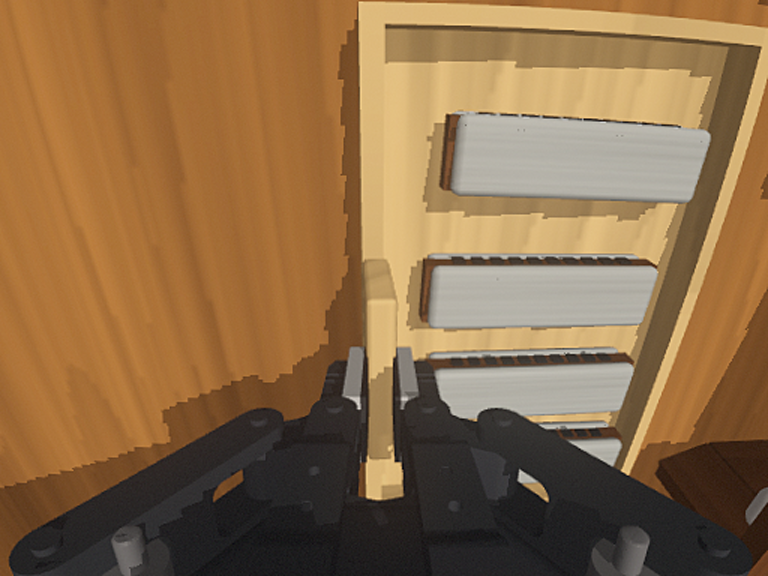

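The tab is gripped with about 11 mm of overlap, and the width has settled on it. I'll shift the tray left and turn it clockwise in front of the mouth.

Request:
step_arm([
  [0.001,0.008,0,-0.018,1],
  [0.001,0.008,0,-0.018,1],
  [0.001,0.008,0,-0.018,1],
  [0.001,0.008,0,-0.018,1],
  [0.001,0.006,0,-0.018,1],
])

```text
clock: 29.72
tool_pos: [0.4444, 0.0744, 0.0062]
tool_rot: [2.238, 1.961, -0.131]
wrist_force: [-0.4, -1.9, -4.0]
width: 0.0085
```

Request:
step_arm([
  [0,0,0,0,1],
])

```text
clock: 29.8
tool_pos: [0.4445, 0.0752, 0.0062]
tool_rot: [2.238, 1.962, -0.131]
wrist_force: [0.3, 0.4, -4.1]
width: 0.0084
```

```bash
python3 - <<'E'
from h import *
st()
d=optics.capture("top"); crop(d,160,140,310,260,5,"t30.png")
d=optics.capture("wrist"); crop(d,0,0,512,384,1.5,"w30.png")
E
```

```text
tcp [0.4445 0.0752 0.0062] jaw -7.2 w 0.0084 F [ 0.3  0.4 -4.1] tz [ 0.041 -0.179] tip [0.4429 0.0822 0.0446] q [ 0.13 -0.17  2.16 -0.2   1.14  0.35] 29.8
```

View pics/t30.png

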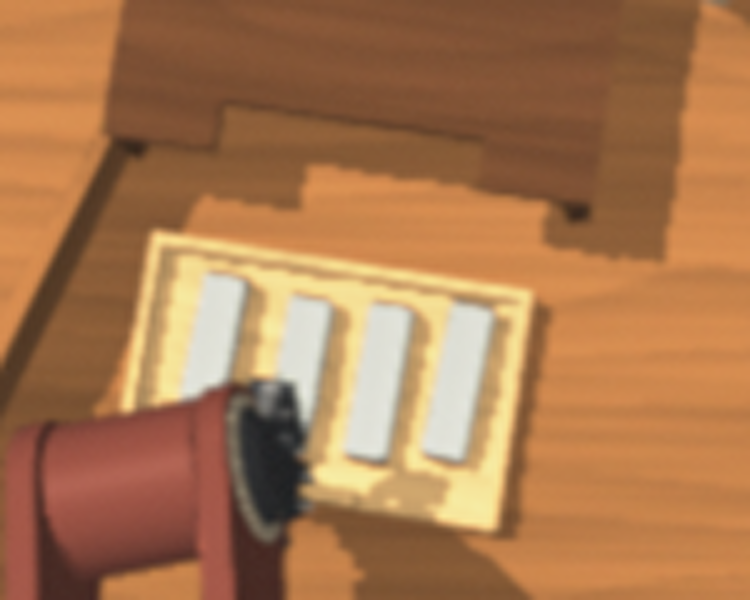

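View pics/w30.png

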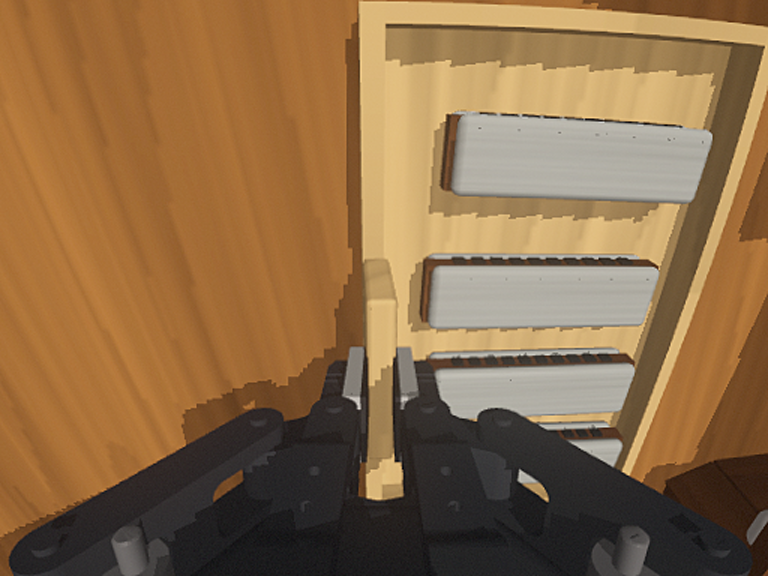

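```bash
python3 - <<'E'
from h import *
d=optics.capture("top"); W=p2w(d,np.array([(155,233),(536,291),(498,533)])/5+[160,140]-.4,.02);o,t=fit([TR[1],TR[2],TR[3]],W); cabf(o,t)
E
```

```text
origin [0.5109 0.0728] yaw -7.41 res mm [[-0.3, -0.7], [-1.0, 0.5], [1.4, 0.2]]
in cab [-0.1223 -0.0028] yaw -0.51
```

Request:
step_arm([
  [0.01,-0.0005,0,0.003,1],
  [0.01,-0.0005,0,0.003,1],
  [0.01,-0.0005,0,0.003,1],
  [0.01,-0.001,0,0,1],
  [0,0,0,0,1],
])

```text
clock: 30.37
tool_pos: [0.484, 0.0706, 0.0067]
tool_rot: [2.231, 1.974, -0.139]
wrist_force: [1.9, 0.2, -5.4]
width: 0.0077
```

```bash
python3 - <<'E'
from h import *
st()
d=optics.capture("top"); crop(d,160,140,310,260,5,"t31.png")
E
```

```text
tcp [0.484  0.0706 0.0067] jaw -6.7 w 0.0077 F [ 1.9  0.2 -5.4] tz [ 0.036 -0.18 ] tip [0.4826 0.0776 0.0451] q [ 0.11 -0.07  2.07 -0.2   1.13  0.32] 30.3667
```

View pics/t31.png

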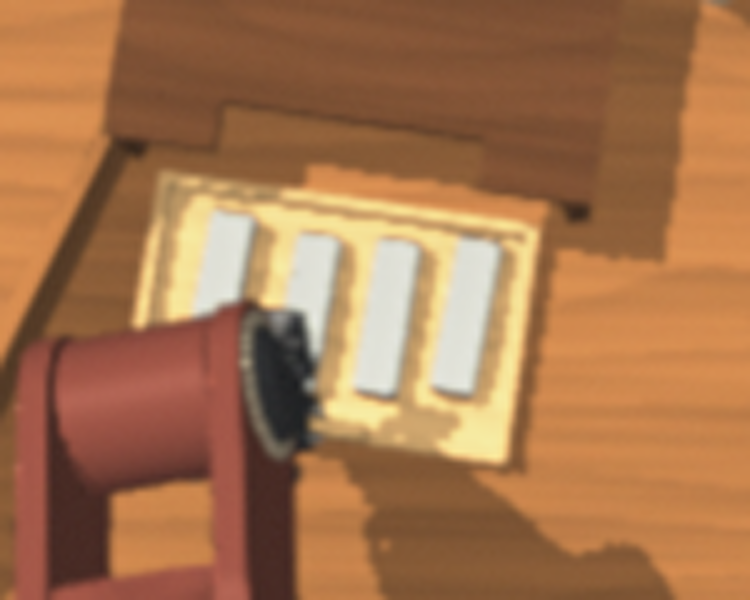

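```bash
python3 - <<'E'
from h import *
d=optics.capture("top"); W=p2w(d,np.array([(162,172),(547,228),(509,467)])/5+[160,140]-.4,.02);o,t=fit([TR[1],TR[2],TR[3]],W); cabf(o,t)
# cabinet mouth ends re-check: dark jamb feet
print(p2w(d,np.array([(133,150),(577,214)])/5+[160,140]-.4,.03))
E
```

```text
origin [0.55  0.068] yaw -6.96 res mm [[-0.5, -2.2], [-0.4, 1.9], [0.9, 0.3]]
in cab [-0.0829 -0.0029] yaw -0.06
[[ 0.65006145  0.19652811  0.03      ]
 [ 0.61709656 -0.07915176  0.03      ]]
```

Request:
step_arm([
  [0.01,-0.0002,0,0,1],
  [0.01,-0.0008,0,0,1],
  [0.01,-0.0012,0,0,1],
  [0.01,-0.0012,0,0,1],
  [0,0,0,0,1],
])

```text
clock: 30.88
tool_pos: [0.5214, 0.0669, 0.0067]
tool_rot: [2.235, 1.977, -0.15]
wrist_force: [0.5, 0.2, -5.9]
width: 0.0082
```

```bash
python3 - <<'E'
from h import *
st()
d=optics.capture("top"); crop(d,160,140,310,260,5,"t32.png")
d=optics.capture("wrist"); crop(d,0,0,512,384,1.5,"w32.png")
E
```

```text
tcp [0.5214 0.0669 0.0067] jaw -6.8 w 0.0082 F [ 0.5  0.2 -5.9] tz [ 0.027 -0.181] tip [0.5203 0.074  0.045 ] q [ 0.1   0.02  1.98 -0.2   1.13  0.31] 30.8833
```

View pics/t32.png

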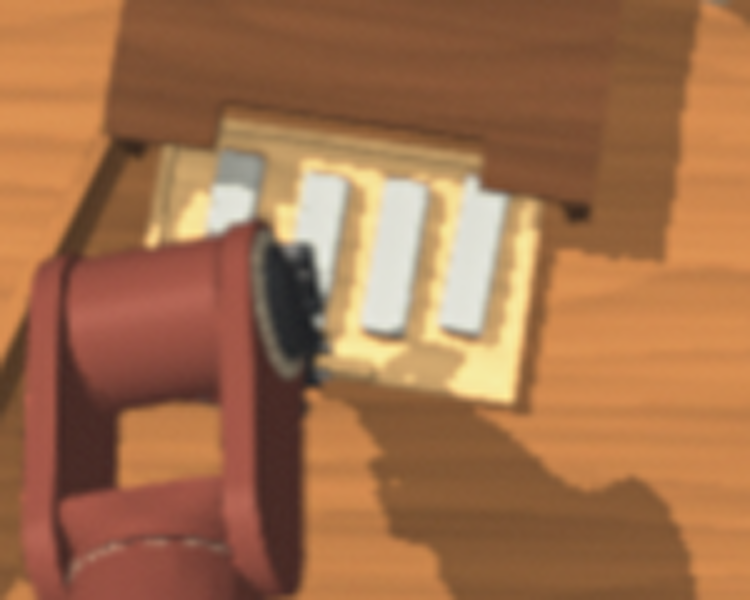

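View pics/w32.png

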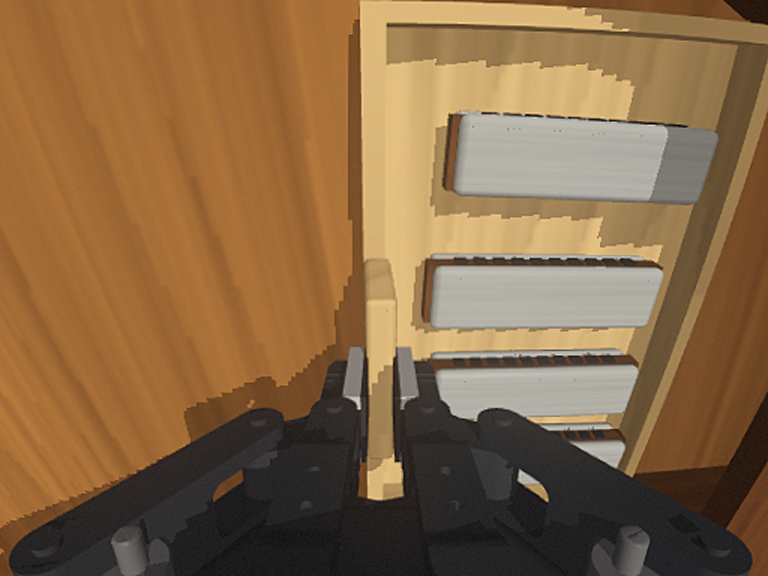

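Request:
step_arm([
  [0.01,-0.0005,0,0,1],
  [0.01,-0.001,0,0,1],
  [0.01,-0.0012,0,0,1],
])

```text
clock: 31.23
tool_pos: [0.5457, 0.0646, 0.0063]
tool_rot: [2.239, 1.981, -0.164]
wrist_force: [-4.2, 0.8, 1.7]
width: 0.0082
```

Request:
step_arm([
  [0.01,-0.0012,0,0,1],
  [0.01,-0.0012,0,0,1],
  [0,0,0,0,1],
])

```text
clock: 31.48
tool_pos: [0.5676, 0.062, 0.0067]
tool_rot: [2.24, 1.981, -0.165]
wrist_force: [1.3, -0.2, -4.1]
width: 0.0081
```

```bash
python3 - <<'E'
from h import *
st()
d=optics.capture("top"); crop(d,160,140,310,260,5,"t33.png")
d=optics.capture("wrist"); crop(d,0,0,512,384,1.5,"w33.png")
E
```

```text
tcp [0.5676 0.062  0.0067] jaw -6.8 w 0.0081 F [ 1.3 -0.2 -4.1] tz [ 0.015 -0.182] tip [0.567  0.0691 0.045 ] q [ 0.08  0.13  1.87 -0.2   1.15  0.29] 31.4833
```

View pics/t33.png

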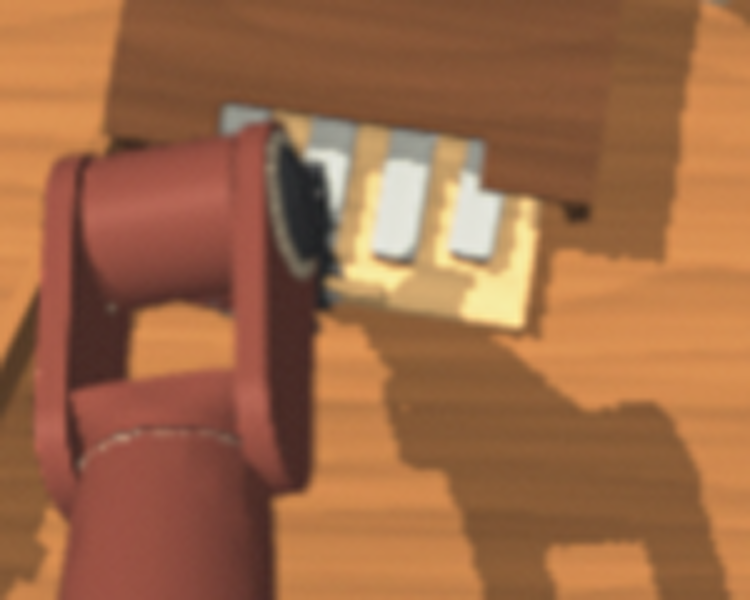

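View pics/w33.png

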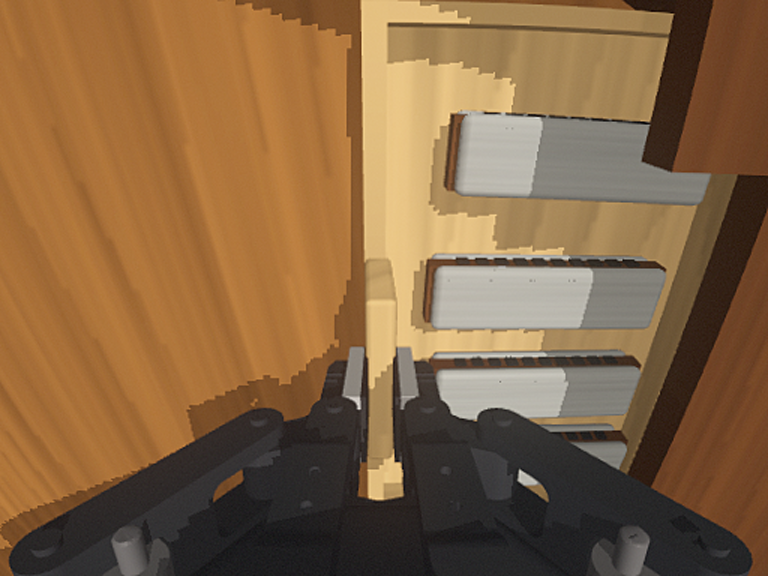

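Request:
step_arm([
  [0.01,-0.0012,0,0,1],
  [0.01,-0.0012,0,0,1],
  [0.01,-0.0012,0,0,1],
])

```text
clock: 31.83
tool_pos: [0.5918, 0.0591, 0.0062]
tool_rot: [2.245, 1.986, -0.179]
wrist_force: [-5.5, -0.1, 2.0]
width: 0.0083
```

Request:
step_arm([
  [0.01,-0.0012,0,0,1],
  [0.01,-0.0012,0,0,1],
  [0,0,0,0,1],
])

```text
clock: 32.08
tool_pos: [0.6129, 0.0566, 0.0067]
tool_rot: [2.245, 1.986, -0.181]
wrist_force: [2.7, -0.3, -2.5]
width: 0.0081
```

```bash
python3 - <<'E'
from h import *
st()
d=optics.capture("wrist"); crop(d,0,0,512,384,1.5,"w34.png")
d=optics.capture("scene"); crop(d,180,120,380,270,4,"s34.png")
E
```

```text
tcp [0.6129 0.0566 0.0067] jaw -6.9 w 0.0081 F [ 2.7 -0.3 -2.5] tz [ 0.001 -0.182] tip [0.6128 0.0637 0.0451] q [ 0.07  0.23  1.75 -0.2   1.18  0.27] 32.0833
```

View pics/w34.png

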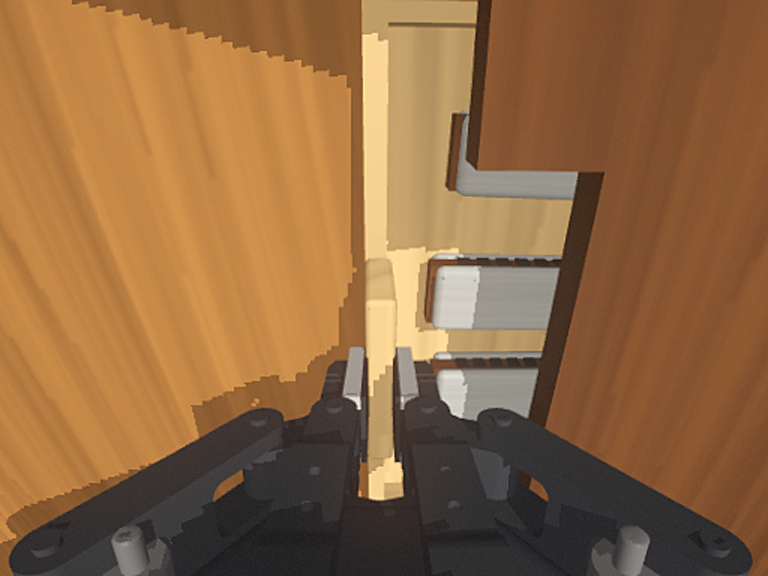

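View pics/s34.png

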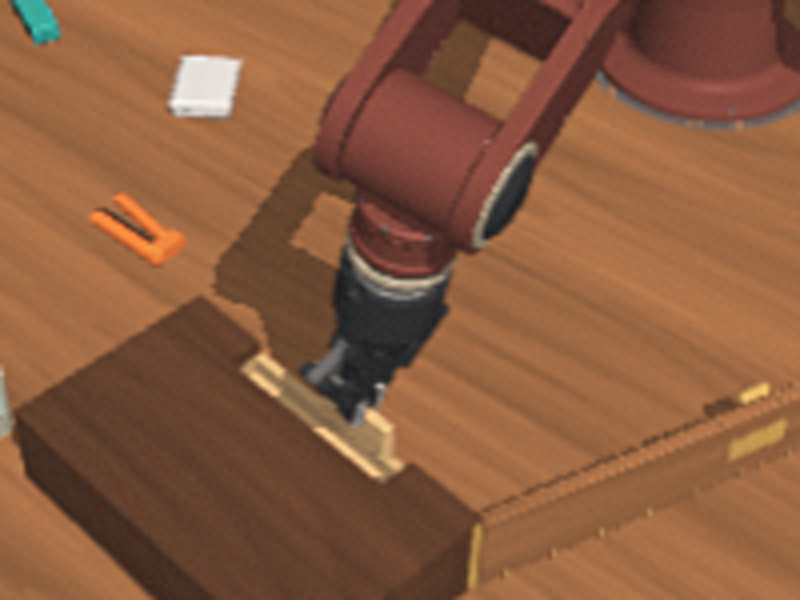

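Request:
step_arm([
  [0.008,-0.001,0,0,1],
  [0.008,-0.001,0,0,1],
  [0,0,0,0,1],
])

```text
clock: 32.43
tool_pos: [0.6244, 0.0552, 0.0062]
tool_rot: [2.249, 1.99, -0.192]
wrist_force: [1.3, -0.3, -3.3]
width: 0.0084
```

```bash
python3 - <<'E'
from h import *
st()
d=optics.capture("wrist"); crop(d,0,0,512,384,1.5,"w35.png")
E
```

```text
tcp [0.6244 0.0552 0.0062] jaw -6.9 w 0.0084 F [ 1.3 -0.3 -3.3] tz [-0.007 -0.182] tip [0.6247 0.0623 0.0445] q [ 0.06  0.26  1.72 -0.2   1.19  0.26] 32.4333
```

View pics/w35.png

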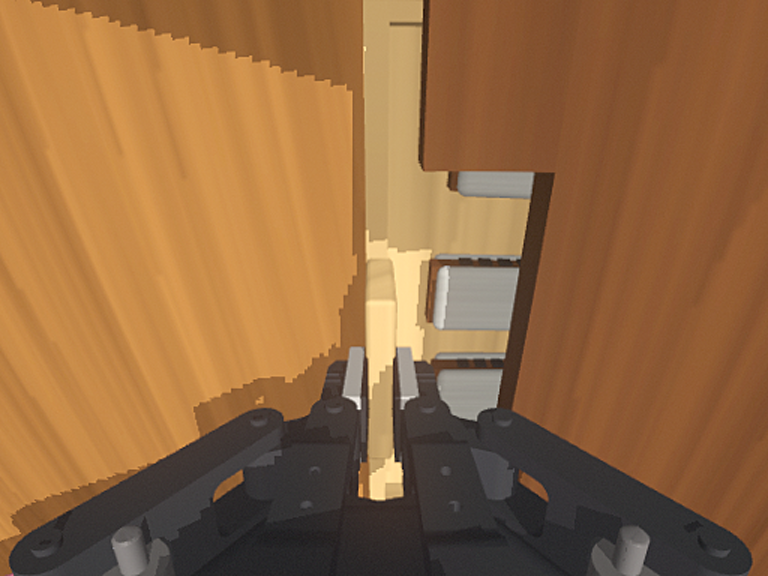

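Request:
step_arm([
  [0,0,0,0,0.5],
  [0,0,0,0,0.5],
  [0,0,0.02,0,0.5],
  [0,0,0.025,0,0.5],
  [-0.02,0.002,0.01,0,0.8],
])

```text
clock: 32.9
tool_pos: [0.603, 0.056, 0.0602]
tool_rot: [2.248, 1.991, -0.198]
wrist_force: [-0.2, -0.7, 1.5]
width: 0.0105
```

Request:
step_arm([
  [-0.025,0.003,0,0,1],
  [-0.01,0.001,0,0,1],
  [0,0,0,0,1],
])

```text
clock: 33.15
tool_pos: [0.5677, 0.0603, 0.0649]
tool_rot: [2.244, 1.988, -0.191]
wrist_force: [1.0, 0.1, 0.3]
width: -0.0
```

```bash
python3 - <<'E'
from h import *
st()
d=optics.capture("wrist"); crop(d,0,0,512,384,1.5,"w36.png")
d=optics.capture("top"); crop(d,130,90,320,260,4.2,"t36.png")
E
```

```text
tcp [0.5677 0.0603 0.0649] jaw -6.8 w -0.0 F [1.  0.1 0.3] tz [-0.004 -0.186] tip [0.5678 0.0675 0.1033] q [ 0.08  0.07  1.83 -0.19  1.27  0.26] 33.15
```

View pics/w36.png

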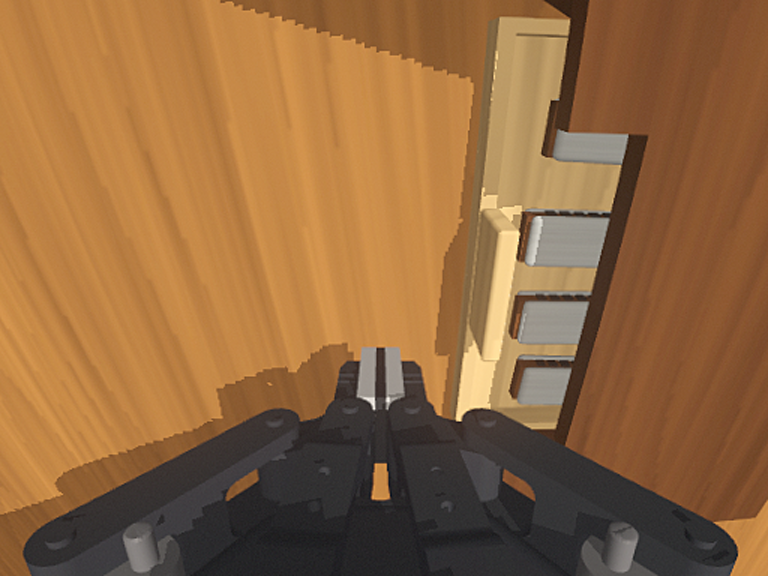

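View pics/t36.png

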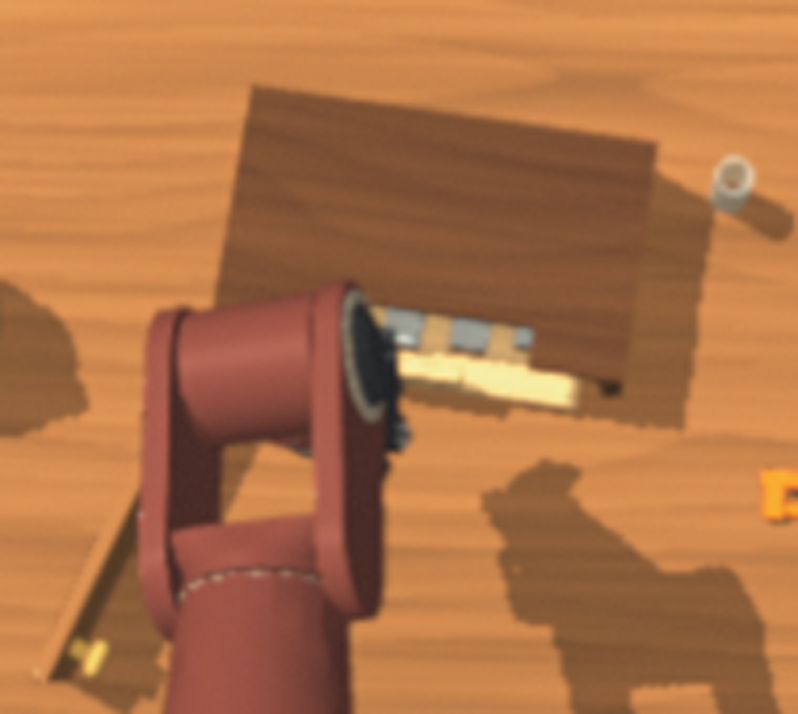

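```bash
python3 - <<'E'
from h import *
d=optics.capture("wrist")
T=p2w(d,np.array([(484,212),(517,235),(500,360),(484,358)])/1.5,.056);print(T.round(4))
for t in T: cabf(t[:2],CT)
T=p2w(d,np.array([(492,20),(462,415)])/1.5,.02)
for t in T: cabf(t[:2],CT)
E
```

```text
[[0.6178 0.1063 0.056 ]
 [0.6321 0.0942 0.056 ]
 [0.6253 0.0279 0.056 ]
 [0.6172 0.0303 0.056 ]]
in cab [-0.0201  0.0432] yaw 0.0
in cab [-0.0045  0.033 ] yaw 0.0
in cab [-0.0033 -0.0336] yaw 0.0
in cab [-0.0116 -0.0322] yaw 0.0
in cab [-0.0154  0.1175] yaw 0.0
in cab [-0.0093 -0.1049] yaw 0.0
```

Request:
step_arm([
  [0,0,-0.025,0,1],
  [0,0.001,-0.025,0,1],
  [0,0,-0.008,0,1],
  [0,0,0,0,1],
])

```text
clock: 33.63
tool_pos: [0.5738, 0.0604, 0.0058]
tool_rot: [2.244, 1.985, -0.185]
wrist_force: [-0.4, -0.3, -0.1]
width: -0.0001
```

```bash
python3 - <<'E'
from h import *
st()
E
```

```text
tcp [0.5738 0.0604 0.0058] jaw -6.9 w -0.0001 F [-0.4 -0.3 -0.1] tz [ 0.001 -0.186] tip [0.5738 0.0676 0.0441] q [ 0.08  0.15  1.84 -0.2   1.17  0.28] 33.6333
```

Request:
step_arm([
  [0.012,-0.0015,0,0,1],
  [0.01,-0.0012,0,0,1],
  [0.008,-0.001,0,0,1],
  [0.006,-0.0007,0,0,1],
])

```text
clock: 33.97
tool_pos: [0.6105, 0.0554, 0.0052]
tool_rot: [2.246, 1.987, -0.192]
wrist_force: [-4.4, 1.1, -0.3]
width: -0.0001
```

Request:
step_arm([
  [0.006,-0.0007,0,0,1],
  [0.006,-0.0007,0,0,1],
])

```text
clock: 34.13
tool_pos: [0.6218, 0.054, 0.0052]
tool_rot: [2.249, 1.988, -0.199]
wrist_force: [-5.3, 0.7, 1.9]
width: -0.0004
```

Request:
step_arm([
  [0.005,-0.0006,0,0,1],
  [0.005,-0.0006,0,0,1],
])

```text
clock: 34.3
tool_pos: [0.6235, 0.0526, 0.005]
tool_rot: [2.261, 1.995, -0.229]
wrist_force: [-29.1, 7.4, 20.8]
width: -0.0001
```

Force rose to -29 N with the finger face at about cab x = 4 mm, which matches the tray against the stop. I'll back off and look.

Request:
step_arm([
  [-0.01,0.001,0,0,1],
  [-0.03,0.003,0,0,1],
  [-0.03,0.003,0.01,0,1],
  [-0.03,0.004,0.03,0,1],
  [0,0,0.02,0,1],
])

```text
clock: 34.72
tool_pos: [0.5219, 0.063, 0.0634]
tool_rot: [2.262, 1.995, -0.233]
wrist_force: [1.0, -0.3, -0.6]
width: 0.0002
```

```bash
python3 - <<'E'
from h import *
st()
d=optics.capture("wrist"); crop(d,0,0,512,384,1.5,"w37.png")
d=optics.capture("top"); crop(d,130,90,320,260,4.2,"t37.png")
E
```

```text
tcp [0.5219 0.063  0.0634] jaw -7.2 w 0.0002 F [ 1.  -0.3 -0.6] tz [-0.038 -0.188] tip [0.5233 0.0703 0.1017] q [ 0.09 -0.01  1.91 -0.19  1.3   0.27] 34.7167
```

View pics/w37.png

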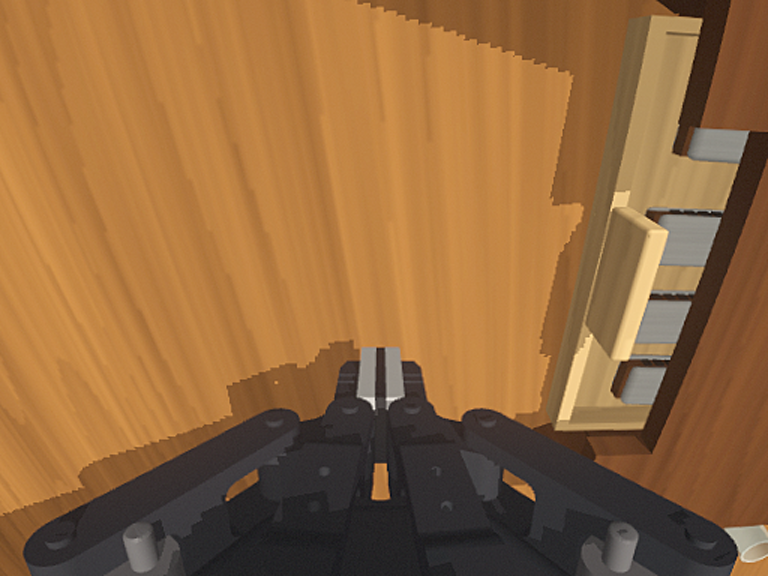

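View pics/t37.png

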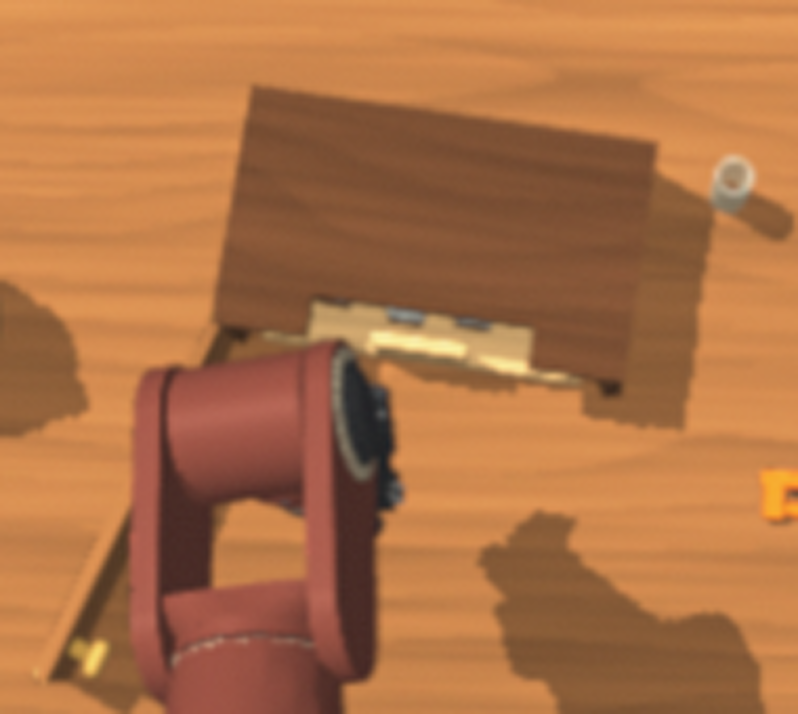

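```bash
python3 - <<'E'
from h import *
d=optics.capture("top")
c,s=np.cos(CT),np.sin(CT);Rm=np.array([[c,-s],[s,c]])
g=lambda x,y,z:np.r_[CO+Rm@[x,y],z]
for nm,P in dict(rearL=(.004,.119,.02),rearR=(.004,-.119,.02),tabL=(.004,.035,.056),tabR=(.004,-.035,.056),roofL=(0,.15,.075),roofR=(0,-.15,.075),n1=(0,.08,.075),n2=(.03,.08,.075)).items():
    print(nm,((w2p(d,[g(*P)])[0]-[130,90]+.4)*4.2).round(0))
crop(d,180,150,280,190,8,"t38.png")
w=optics.capture("wrist")
T=p2w(w,np.array([(641,16),(622,120),(556,425)])/1.5,.02)
for t in T: cabf(t[:2],CT)
T=p2w(w,np.array([(617,206),(665,236),(628,358),(590,322)])/1.5,.056)
for t in T: cabf(t[:2],CT)
E
```

```text
rearL [264. 338.]
rearR [581. 384.]
tabL [371. 346.]
tabR [467. 360.]
roofL [210. 324.]
roofR [625. 384.]
n1 [305. 338.]
n2 [312. 297.]
in cab [0.0083 0.118 ] yaw 0.0
in cab [0.0089 0.0744] yaw 0.0
in cab [ 0.0126 -0.1184] yaw 0.0
in cab [-0.0043  0.0435] yaw 0.0
in cab [0.021  0.0302] yaw 0.0
in cab [ 0.0216 -0.036 ] yaw 0.0
in cab [-0.0035 -0.0141] yaw 0.0
```

View pics/t38.png

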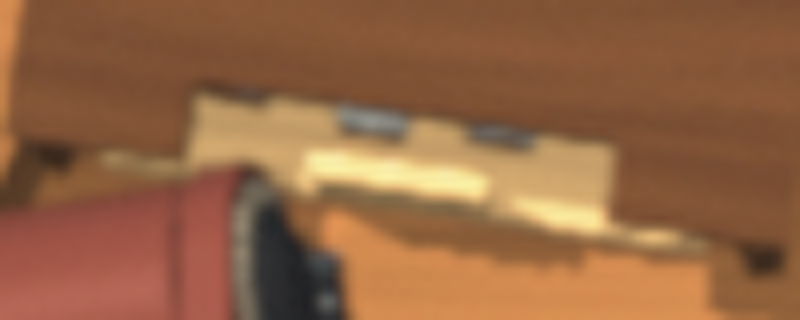

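The tray edges match the predicted home position: rear right seen at (580,380) vs (581,384), tab at (467,355) vs (467,360). Next I'll plan the door push from its outer side.

```bash
python3 - <<'E'
from h import *
c,s=np.cos(CT),np.sin(CT);Rm=np.array([[c,-s],[s,c]])
H=CO+Rm@[0,.142]; print("hinge",H)
p,a_,S=jaw();R,_=cv2.Rodrigues(S["tool_rot"]);off=.039*R[:2,2]
for a in [1.85,1.85,1.7,1.5,1.3,1.1,.9,.7,.5,.3,.15,.05,0]:
    L=np.array([-np.sin(a),-np.cos(a)]);n=np.array([-np.cos(a),np.sin(a)])
    t=H+Rm@(.2*L+(.012+.016)*n); print(a,"tip",t.round(4),"tcp",(t+off).round(4),"r",np.hypot(*t).round(3), "edge",(H+Rm@(.284*L)).round(3))
d=optics.capture("top"); 
def q(pt,z): return p2w(d,np.array([pt])/1.5625,z)[0].round(3)
print("pot",q((172,255),.085),"blackbox",q((148,387),.05),q((175,380),.05),q((122,390),.05))
E
```

```text
hinge [0.64965943 0.20187154]
1.85 tip [0.4763 0.3055] tcp [0.475  0.2981] r 0.566 edge [0.388 0.312]
1.85 tip [0.4763 0.3055] tcp [0.475  0.2981] r 0.566 edge [0.388 0.312]
1.7 tip [0.4628 0.2784] tcp [0.4615 0.2711] r 0.54 edge [0.374 0.272]
1.5 tip [0.4513 0.2398] tcp [0.45   0.2324] r 0.511 edge [0.366 0.216]
1.3 tip [0.4477 0.1996] tcp [0.4465 0.1923] r 0.49 edge [0.369 0.159]
1.1 tip [0.4522 0.1595] tcp [0.4509 0.1522] r 0.48 edge [0.383 0.104]
0.9 tip [0.4645 0.1211] tcp [0.4633 0.1138] r 0.48 edge [0.408 0.053]
0.7 tip [0.4843 0.086 ] tcp [0.483  0.0786] r 0.492 edge [0.442 0.008]
0.5 tip [0.5106 0.0554] tcp [0.5093 0.0481] r 0.514 edge [ 0.485 -0.029]
0.3 tip [0.5425 0.0307] tcp [0.5412 0.0234] r 0.543 edge [ 0.534 -0.057]
0.15 tip [0.5692 0.0166] tcp [0.568  0.0093] r 0.569 edge [ 0.574 -0.072]
0.05 tip [0.5881 0.0095] tcp [0.5869 0.0022] r 0.588 edge [ 0.601 -0.078]
0 tip [0.5978 0.0067] tcp [ 0.5966 -0.0006] r 0.598 edge [ 0.616 -0.08 ]
pot [0.655 0.421 0.085] blackbox [0.4   0.464 0.05 ] [0.415 0.411 0.05 ] [0.392 0.517 0.05 ]
```

Request:
step_arm([
  [0,0,0.03,0,1],
  [-0.003,0.02,0.02,0,1],
  [-0.005,0.035,0,0,1],
  [-0.005,0.035,0,0,1],
  [-0.005,0.035,0,0,1],
])

```text
clock: 35.38
tool_pos: [0.5091, 0.1845, 0.1075]
tool_rot: [2.276, 1.981, -0.244]
wrist_force: [0.1, 0.4, -0.5]
width: -0.0
```

Request:
step_arm([
  [-0.005,0.035,0,0,1],
  [-0.005,0.035,0,0,1],
  [-0.005,0.035,0,0,1],
  [-0.003,0.03,0,0,1],
  [0,0,0,0,1],
])

```text
clock: 35.8
tool_pos: [0.4903, 0.3301, 0.099]
tool_rot: [2.275, 1.985, -0.253]
wrist_force: [-0.0, 0.4, -0.3]
width: -0.0
```

```bash
python3 - <<'E'
from h import *
st()
d=optics.capture("wrist"); crop(d,0,0,512,384,1.5,"w39.png")
E
```

```text
tcp [0.4903 0.3301 0.099 ] jaw -7.9 w -0.0 F [-0.   0.4 -0.3] tz [-0.052 -0.193] tip [0.4923 0.3376 0.1372] q [ 0.54  0.17  1.66 -0.14  1.46  0.7 ] 35.8
```

View pics/w39.png

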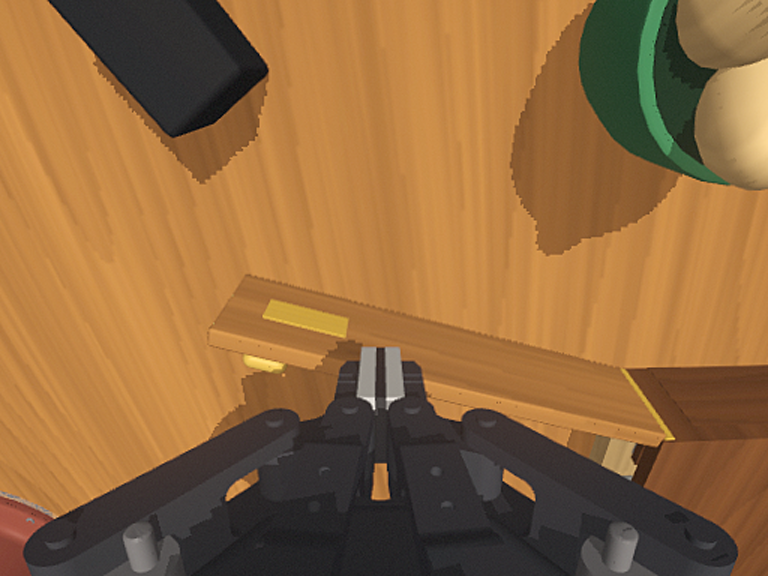

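```bash
python3 - <<'E'
from h import *
d=optics.capture("wrist"); p,a,S=jaw();R,_=cv2.Rodrigues(S["tool_rot"]);t=p-.039*R[:,2]
print("tip proj z=.137,.07,.04,0:",(w2p(d,[t,[t[0],t[1],.07],[t[0],t[1],.04],[t[0],t[1],.0]])*1.5).round(0))
A=p2w(d,np.array([(250,275),(620,368)])/1.5,.003);B=p2w(d,np.array([(210,330),(665,438)])/1.5,.073);print(A.round(4),B.round(4))
for P in (A,B):
    v=P[0]-P[1];c,s=np.cos(CT),np.sin(CT);l=np.array([c*v[0]+s*v[1],-s*v[0]+c*v[1]]);print("a",np.arctan2(-l[0],-l[1]),np.linalg.norm(v))
E
```

```text
tip proj z=.137,.07,.04,0: [[384. 372.]
 [386. 287.]
 [387. 262.]
 [388. 236.]]
[[0.3964 0.3194 0.003 ]
 [0.6549 0.207  0.003 ]] [[0.3955 0.3213 0.073 ]
 [0.6526 0.2071 0.073 ]]
a 1.8604654295795588 0.28192184901670325
a 1.8682608296927707 0.28131985213593064
```

Request:
step_arm([
  [0,0.002,-0.03,0,1],
  [0,0.002,-0.03,0,1],
  [0,0,-0.025,0,1],
  [0,0,-0.01,0,1],
])

```text
clock: 36.23
tool_pos: [0.4956, 0.3275, 0.0022]
tool_rot: [2.279, 1.974, -0.248]
wrist_force: [-0.0, -0.3, -0.7]
width: 0.0001
```

```bash
python3 - <<'E'
from h import *
st()
E
```

```text
tcp [0.4956 0.3275 0.0022] jaw -8.3 w 0.0001 F [-0.  -0.3 -0.7] tz [-0.048 -0.194] tip [0.4974 0.335  0.0404] q [ 0.54  0.28  1.7  -0.15  1.3   0.73] 36.2333
```

Request:
step_arm([
  [-0.011,-0.015,0,0,1],
  [-0.01,-0.0145,0,0,1],
  [-0.007,-0.0135,0,0,1],
  [-0.007,-0.0135,0,0,1],
])

```text
clock: 36.57
tool_pos: [0.4598, 0.2645, -0.0037]
tool_rot: [2.283, 1.97, -0.261]
wrist_force: [0.9, 0.2, -0.4]
width: 0.0002
```

Request:
step_arm([
  [-0.004,-0.013,0,0,1],
  [-0.004,-0.013,0,0,1],
  [-0.003,-0.013,0,0,1],
])

```text
clock: 36.82
tool_pos: [0.4489, 0.2206, -0.0037]
tool_rot: [2.286, 1.966, -0.262]
wrist_force: [0.3, 0.6, -0.3]
width: 0.0002
```

```bash
python3 - <<'E'
from h import *
st()
d=optics.capture("wrist"); crop(d,0,0,512,384,1.5,"w40.png")
E
```

```text
tcp [ 0.4489  0.2206 -0.0037] jaw -8.8 w 0.0002 F [ 0.3  0.6 -0.3] tz [-0.056 -0.199] tip [0.4511 0.2283 0.0344] q [ 0.41  0.08  1.94 -0.17  1.25  0.63] 36.8167
```

View pics/w40.png

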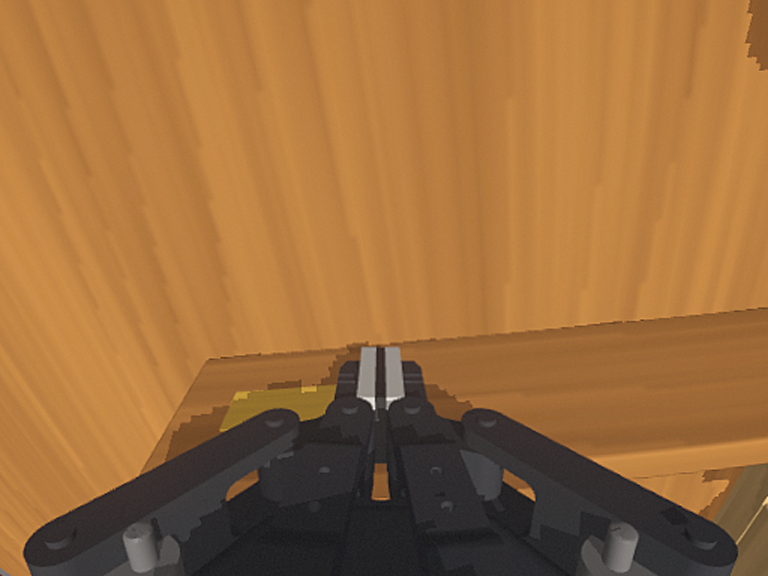

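The door follows the finger. Continuing round the arc.

Request:
step_arm([
  [-0.002,-0.0135,0.001,0,1],
  [-0.001,-0.0135,0.001,0,1],
  [0.001,-0.0135,0.001,0,1],
  [0.002,-0.0135,0.001,0,1],
  [0.002,-0.0135,0.001,0,1],
])

```text
clock: 37.28
tool_pos: [0.4511, 0.1465, 0.0018]
tool_rot: [2.291, 1.962, -0.262]
wrist_force: [-0.2, 0.8, 0.5]
width: 0.0001
```

Request:
step_arm([
  [0.003,-0.0125,0.001,0,1],
  [0.004,-0.0125,0.001,0,1],
  [0.005,-0.0125,0.001,0,1],
])

```text
clock: 37.53
tool_pos: [0.4635, 0.1053, 0.0053]
tool_rot: [2.294, 1.959, -0.261]
wrist_force: [-0.7, 1.0, 0.1]
width: -0.0003
```

```bash
python3 - <<'E'
from h import *
st()
d=optics.capture("wrist"); crop(d,0,0,512,384,1.5,"w41.png")
E
```

```text
tcp [0.4635 0.1053 0.0053] jaw -9.1 w -0.0003 F [-0.7  1.   0.1] tz [-0.057 -0.197] tip [0.4657 0.113  0.0435] q [ 0.19 -0.01  2.03 -0.2   1.23  0.42] 37.5333
```

View pics/w41.png

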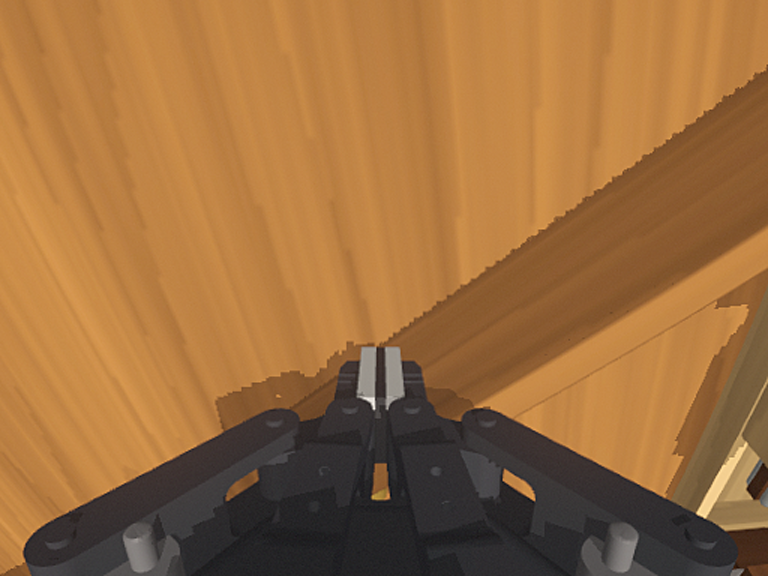

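Request:
step_arm([
  [0.008,-0.0125,0,0,1],
  [0.009,-0.0125,0,0,1],
  [0.01,-0.011,0,0,1],
  [0.011,-0.011,0,0,1],
  [0.012,-0.01,0,0,1],
])

```text
clock: 38.0
tool_pos: [0.5151, 0.0433, 0.0058]
tool_rot: [2.298, 1.956, -0.262]
wrist_force: [0.2, 1.1, -0.1]
width: -0.0003
```

Request:
step_arm([
  [0.012,-0.009,0,0,1],
  [0.012,-0.008,0,0,1],
])

```text
clock: 38.17
tool_pos: [0.5415, 0.0242, 0.0058]
tool_rot: [2.299, 1.955, -0.262]
wrist_force: [-0.6, 0.2, 0.1]
width: -0.0001
```

```bash
python3 - <<'E'
from h import *
st()
d=optics.capture("wrist"); crop(d,0,0,512,384,1.5,"w42.png")
E
```

```text
tcp [0.5415 0.0242 0.0058] jaw -9.4 w -0.0001 F [-0.6  0.2  0.1] tz [-0.058 -0.196] tip [0.5437 0.0319 0.044 ] q [ 0.02  0.11  1.89 -0.21  1.21  0.27] 38.1667
```

View pics/w42.png

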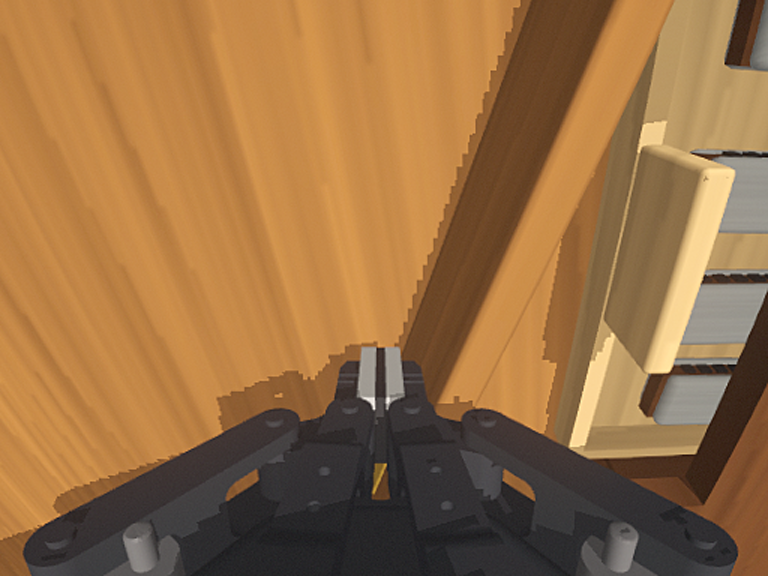

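Request:
step_arm([
  [0.01,-0.006,0,0,1],
  [0.01,-0.005,0,0,1],
  [0.008,-0.004,0,0,1],
])

```text
clock: 38.47
tool_pos: [0.5738, 0.0062, 0.0058]
tool_rot: [2.301, 1.952, -0.261]
wrist_force: [-0.7, 0.3, 0.2]
width: 0.0001
```

Request:
step_arm([
  [0.008,-0.003,0,0,1],
  [0.008,-0.002,0,0,1],
])

```text
clock: 38.63
tool_pos: [0.5889, 0.001, 0.0053]
tool_rot: [2.305, 1.954, -0.269]
wrist_force: [-8.0, 3.2, 7.0]
width: 0.0
```

Request:
step_arm([
  [0.006,-0.001,0,0,1],
  [0.006,-0.001,0,0,1],
])

```text
clock: 38.8
tool_pos: [0.5972, -0.0007, 0.0048]
tool_rot: [2.312, 1.958, -0.284]
wrist_force: [-27.8, 7.0, 23.5]
width: 0.0001
```

```bash
python3 - <<'E'
from h import *
st()
d=optics.capture("wrist"); crop(d,0,0,512,384,1.5,"w43.png")
E
```

```text
tcp [ 0.5972 -0.0007  0.0048] jaw -9.7 w 0.0001 F [-27.8   7.   23.5] tz [-0.078 -0.195] tip [0.6003 0.0069 0.0429] q [-0.02  0.24  1.75 -0.21  1.24  0.22] 38.8
```

View pics/w43.png

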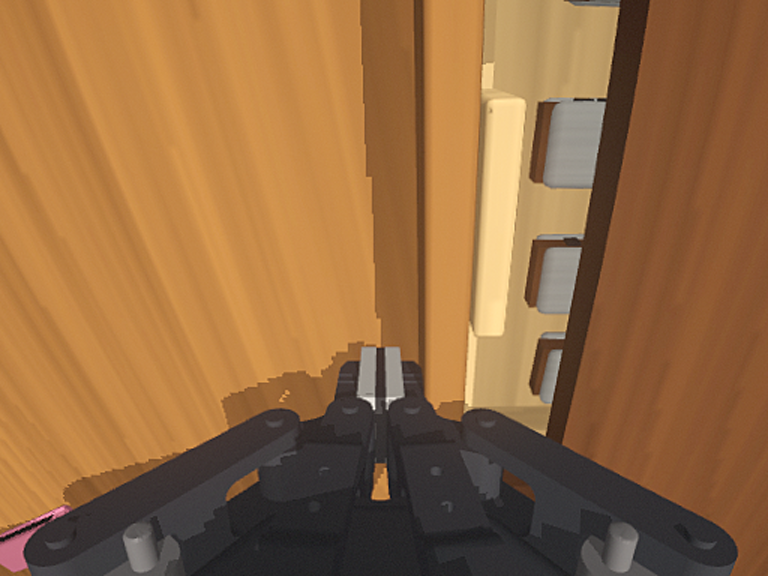

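The force rise at the predicted shut position suggests the door is on its stop. I'll back away and look.

Request:
step_arm([
  [-0.01,0.001,0,0,1],
  [-0.03,0.003,0,0,1],
  [-0.03,0.003,0.01,0,1],
  [-0.035,0,0.02,0,1],
  [-0.03,0,0.02,0,1],
])

```text
clock: 39.27
tool_pos: [0.4601, 0.0065, 0.0517]
tool_rot: [2.313, 1.962, -0.292]
wrist_force: [-0.4, 0.2, 0.5]
width: 0.0002
```

Request:
step_arm([
  [0,0.03,0.025,0,1],
  [0,0.035,0.02,0,1],
  [0,0.038,0,0,1],
  [0,0.038,0,0,1],
  [0,0.038,0,0,1],
])

```text
clock: 39.68
tool_pos: [0.4534, 0.1868, 0.1005]
tool_rot: [2.321, 1.948, -0.284]
wrist_force: [0.5, -0.1, 0.4]
width: 0.0001
```

Request:
step_arm([
  [0,0.038,0,0,1],
  [0,0.038,0,0,1],
  [0,0.038,0,0,1],
  [0,0.03,0,0,1],
  [0,0,0,0,1],
])

```text
clock: 40.1
tool_pos: [0.4538, 0.3457, 0.1024]
tool_rot: [2.313, 1.956, -0.265]
wrist_force: [-0.1, -0.0, 0.2]
width: -0.0002
```

```bash
python3 - <<'E'
from h import *
st()
d=optics.capture("top"); crop(d,130,90,320,260,4.2,"t44.png")
c,s=np.cos(CT),np.sin(CT);Rm=np.array([[c,-s],[s,c]])
g=lambda x,y,z:np.r_[CO+Rm@[x,y],z]
for a in (0,.05,.1):
    L=np.array([-np.sin(a),-np.cos(a)]);n=np.array([-np.cos(a),np.sin(a)])
    for r in (0,.284):
        P=np.array([0,.142])+r*L+.012*n; print(a,r,((w2p(d,[g(*P,.073)])[0]-[130,90]+.4)*4.2).round(1))
d=optics.capture("scene"); crop(d,180,120,380,270,4,"s44.png")
E
```

```text
tcp [0.4538 0.3457 0.1024] jaw -9.8 w -0.0002 F [-0.1 -0.   0.2] tz [-0.067 -0.188] tip [0.4564 0.353  0.1406] q [ 0.59  0.13  1.7  -0.12  1.48  0.78] 40.1
0 0 [218.1 342.1]
0 0.284 [611.1 399.4]
0.05 0 [217.3 342. ]
0.05 0.284 [606.9 418.8]
0.1 0 [216.5 341.8]
0.1 0.284 [601.8 438. ]
```

View pics/t44.png

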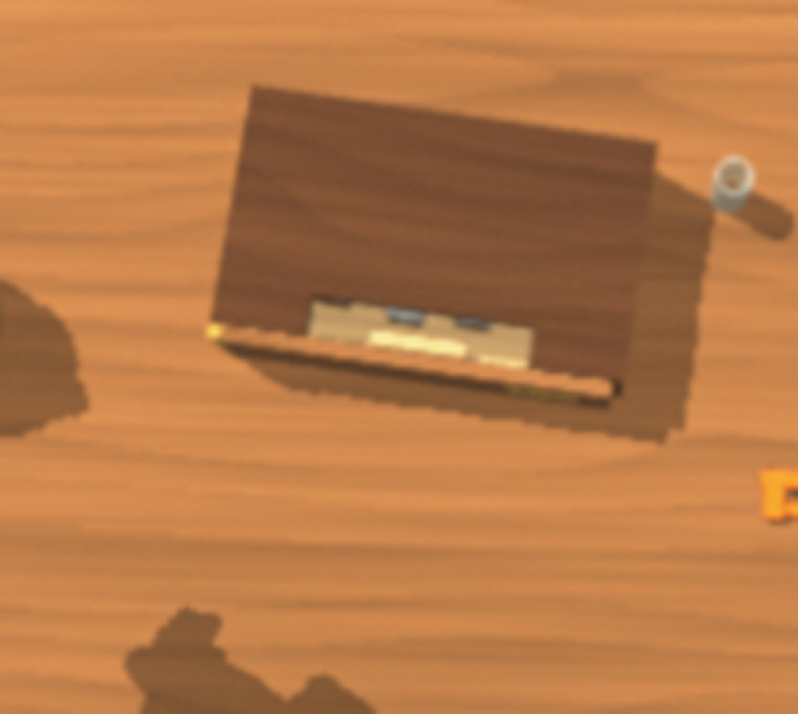

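View pics/s44.png

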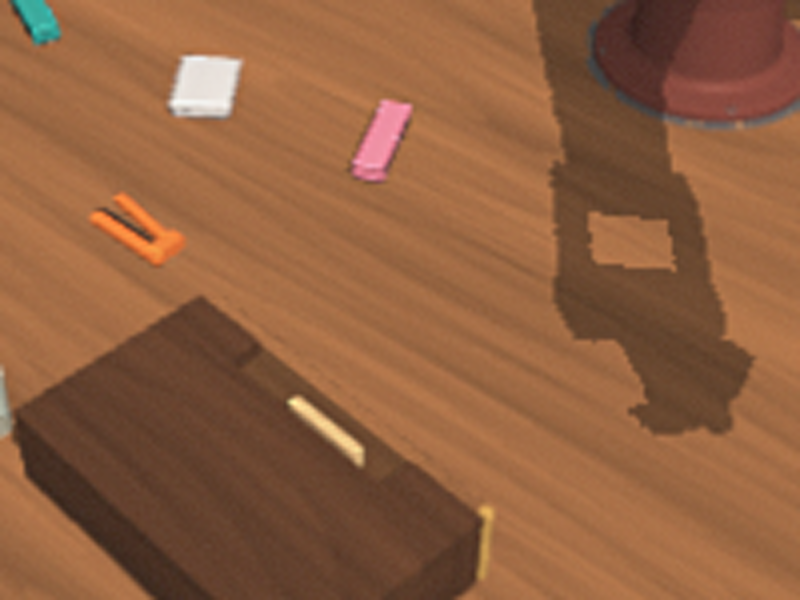

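The top view shows the door's free-edge corner at about (613,395). A shut door predicts (611,399), and one ajar by 0.05 rad predicts (607,419). The tab sits inside the mouth and the arm is clear of everything. I'll check the remaining bystanders once, then hand in.

```bash
python3 - <<'E'
from h import *
d=optics.capture("top"); harps(d); cv2.imwrite("pics/t45.png",cv2.resize(d["pixels"][:,:,::-1],(800,600),interpolation=cv2.INTER_CUBIC))
E
```

```text
px [375.9 170.8] mean [ 0.664  -0.3948] rectc 664.4 -395.6 size 98.0 29.4 deg 82.2
px [353.1 268.2] mean [ 0.3603 -0.3242] rectc 360.3 -324.4 size 76.2 56.6 deg 34.4
px [474.7 304.7] mean [ 0.2508 -0.7131] rectc 248.6 -714.5 size 109.3 99.0 deg 45.4
px [  3.8 329. ] mean [0.1282 0.7678] rectc 129.0 765.4 size 137.3 32.3 deg 2.0
```

View pics/t45.png

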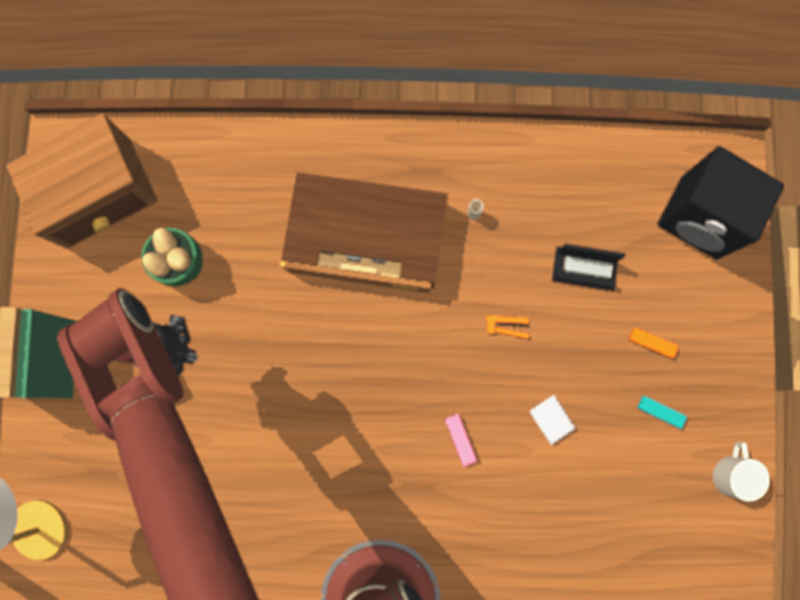

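No loose steel harmonica is left on the shelf. The stand harmonica (588,268), capo (508,327), tin (552,420), slide (476,208) and pot (172,255) are where they started. The door is shut and the arm is clear, so I'm handing in.

```bash
python3 -c "
from bench import job; print(job.finish_job())"
```

```text
the job is handed in; nothing more can be done
None
```

I laid all four loose harmonicas side by side in the tray, slid it home into the cubby tab end last, pushed the door shut and handed the job in at about 40 s. No verdict was reported.

**Last checks**
- **Harmonicas:** all four lay flat and clear of the tray walls before the slide-in. With the door shut, the top view shows no loose steel harmonica on the shelf.
- **Tray:** it met the stop at about 29 N. In the top view its rear edge and tab are within about 5 crop pixels (roughly 3 mm) of the computed home position.
- **Door:** its free edge is at the shut position, about 4 crop pixels off. An opening of 0.05 rad would show about 20. I saw no click, so the catch is inferred from this and the 28 N end force.
- **Other things:** the stand harmonica, capo, pot, tin and slide have not visibly moved. The arm touches nothing.

**What failed or disagreed**
- **First grasp:** it closed on air, because the real fingertips are 39 mm above the reported TCP. I measured that by touching the shelf and corrected for it.
- **Tool tilt:** it drifted to about 12° over the run and could not be commanded back. It did no harm.
- **Wrist camera on the tray:** it put the rear edge 4–9 mm farther in than home, which the stop would not allow. I put that down to calibration and relied on the top camera.

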